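Assemble swing-out furniture legs in the jig

TASK

Make up a swing-out leg from every aluminium arm lying on the bench: slide its tongue fully home into a free fork of the jig so that it lies flat on the rail, push a headed pin down through fork and tongue until its collar sits on the fork, and stand a black leg upright in the arm's square socket, right down to the bottom. Spare pins and legs can stay where they are; do not disturb the water bottle or the roll of tape.

Things in the scene. Friction and masses are not known exactly. Their poses are not given: they have to be found in the camera images.
- jig: Fixed grey assembly jig, three equal forks side by side at y = -100, 0, +100 mm, open towards its -x. Origin: on the table, below the middle fork's hole. Each fork has a rail 60 mm wide, top 24 mm above the table, from 89 mm before the hole axis to 25 mm behind it, and a 13 mm vertical hole through upper plate and rail; a spring ball in the rail grips the pin's last 10 mm (push with 5 to 10 N).
- fork0 (a point): Centre of a fork's hole on the top face of its upper plate, 49 mm above the table; axes as the jig (arms go in towards +x). The 10 mm thick upper plate reaches from 22 mm before to 25 mm behind the hole; below it a slot 15 mm high above the rail, between cheeks 43 mm apart (flared mouth to 37 mm before the hole); back stop 15.5 mm behind the hole axis.
- fork1 (a point): Centre of a fork's hole on the top face of its upper plate, 49 mm above the table; axes as the jig (arms go in towards +x). The 10 mm thick upper plate reaches from 22 mm before to 25 mm behind the hole; below it a slot 15 mm high above the rail, between cheeks 43 mm apart (flared mouth to 37 mm before the hole); back stop 15.5 mm behind the hole axis.
- fork2 (a point): Centre of a fork's hole on the top face of its upper plate, 49 mm above the table; axes as the jig (arms go in towards +x). The 10 mm thick upper plate reaches from 22 mm before to 25 mm behind the hole; below it a slot 15 mm high above the rail, between cheeks 43 mm apart (flared mouth to 37 mm before the hole); back stop 15.5 mm behind the hole axis.
- arm0: Loose aluminium arm (may be absent), about 0.2 kg: a square socket block 42 x 42 x 36 mm with a 31 mm square bore open at the top (bore floor 10 mm above the underside), and a flat tongue 40 mm wide, 12 mm thick, reaching to 77 mm along +x. Origin: centre of the underside of the socket block; x along the tongue, z up.
- arm0_hole (a point): Centre of the 15 mm vertical hole in the arm's tongue, 62 mm along +x from the arm's origin, 6 mm above its underside.
- arm1: Loose aluminium arm (may be absent), about 0.2 kg: a square socket block 42 x 42 x 36 mm with a 31 mm square bore open at the top (bore floor 10 mm above the underside), and a flat tongue 40 mm wide, 12 mm thick, reaching to 77 mm along +x. Origin: centre of the underside of the socket block; x along the tongue, z up.
- arm1_hole (a point): Centre of the 15 mm vertical hole in the arm's tongue, 62 mm along +x from the arm's origin, 6 mm above its underside.
- arm2: Loose aluminium arm (may be absent), about 0.2 kg: a square socket block 42 x 42 x 36 mm with a 31 mm square bore open at the top (bore floor 10 mm above the underside), and a flat tongue 40 mm wide, 12 mm thick, reaching to 77 mm along +x. Origin: centre of the underside of the socket block; x along the tongue, z up.
- arm2_hole (a point): Centre of the 15 mm vertical hole in the arm's tongue, 62 mm along +x from the arm's origin, 6 mm above its underside.
- pin0: Loose steel headed pin, 50 g: shank 10 mm thick and 44 mm long with a tapered nose (last 6 mm), collar 22 mm wide and 5 mm thick, above it a round grip stem 14 mm wide and 22 mm tall. Origin: centre of the collar's underside; z from nose to head. Starts nose down in the wooden rack.
- pin1: Loose steel headed pin, 50 g: shank 10 mm thick and 44 mm long with a tapered nose (last 6 mm), collar 22 mm wide and 5 mm thick, above it a round grip stem 14 mm wide and 22 mm tall. Origin: centre of the collar's underside; z from nose to head. Starts nose down in the wooden rack.
- pin2: Loose steel headed pin, 50 g: shank 10 mm thick and 44 mm long with a tapered nose (last 6 mm), collar 22 mm wide and 5 mm thick, above it a round grip stem 14 mm wide and 22 mm tall. Origin: centre of the collar's underside; z from nose to head. Starts nose down in the wooden rack.
- pin3: Loose steel headed pin, 50 g: shank 10 mm thick and 44 mm long with a tapered nose (last 6 mm), collar 22 mm wide and 5 mm thick, above it a round grip stem 14 mm wide and 22 mm tall. Origin: centre of the collar's underside; z from nose to head. Starts nose down in the wooden rack.
- leg0: Loose black square furniture leg, 28 x 28 x 80 mm, 80 g. Origin: centre of the underside; z along its length. Starts standing in the low cardboard tray, whose floor is 6 mm and rim 20 mm above the table.
- leg1: Loose black square furniture leg, 28 x 28 x 80 mm, 80 g. Origin: centre of the underside; z along its length. Starts standing in the low cardboard tray, whose floor is 6 mm and rim 20 mm above the table.
- leg2: Loose black square furniture leg, 28 x 28 x 80 mm, 80 g. Origin: centre of the underside; z along its length. Starts standing in the low cardboard tray, whose floor is 6 mm and rim 20 mm above the table.
- leg3: Loose black square furniture leg, 28 x 28 x 80 mm, 80 g. Origin: centre of the underside; z along its length. Starts standing in the low cardboard tray, whose floor is 6 mm and rim 20 mm above the table.
- rack: Fixed wooden pin rack, 130 x 130 mm, top 48 mm above the table, pins 66 mm apart in loose holes, collars on its top. Origin: centre of the underside.
- tray: Fixed cardboard tray, 150 x 150 mm, legs about 76 mm apart. Origin: centre of the underside.
- water: Bystander: standing water bottle, 62 mm wide, 190 mm tall; origin: centre of the underside.
- tape: Bystander: roll of packing tape lying flat, 90 mm wide, 45 mm tall; origin: centre of the underside.

How it is judged:
By the outcome, as a careful person would: the job done as asked, in the order asked, and still so for the second after the job is handed in, with the robot touching nothing.
Of arm0, arm1, arm2 only 2 to 3 are there at a start; the rules pass over those that are not, and their reading is None.
At some moment in a run one of arm0, arm1, arm2 may be knocked a few centimetres aside while the robot is not near it.
It also fails if it takes over 210 s, if anything falls off the work surface, if the arm or the gripper's body presses on something with over 40 N, if the wrist force passes 120 N, or if a joint passes its speed limit or range.

ROBOT

A 6-joint arm with a two-finger parallel gripper is mounted at the origin on the work surface. World frame = base frame: x ahead of the robot, y to its left, z up, the work surface at z = 0. Lengths are in m, angles in rad, forces in N, time in s.
With the tool pointing down it reaches from about 0.425 to 0.925 m from the base axis. Payload 12.5 kg.
Tool frame: the origin (TCP) lies midway between the tips of the shut fingers; the grasp point (between the pads) lies 19 mm behind it (bot.grip_point_offset is the distance from the TCP to the grasp point, in m); z points along the fingers, y is the line along which they close (so a half turn about z gives the same grasp; the last joint's range is limited). The gripper opens to 85 mm and grips with 20 to 120 N. Pads are 22 mm wide; open, the fingers measure 114 mm over their backs; the gripper's body (76 mm by 85 mm) begins 54 mm behind the grasp point. The pads swing forward as they close: fully open they stand 13 mm farther back than shut.
Start: joints at [1.083, 0.491, 1.559, -0, 1.092, -0.106], TCP at [0.233, 0.58, 0.21] pointing down, gripper open.
Joint ranges: [-3.1, 3.1], [-0.84, 2.19], [0.05, 2.79], [-1.13, 4.28], [0.06, 2.93], [-2.69, 2.69]. Speed limits (rad/s): [2.22, 2.22, 2.79, 3.14, 3.14, 3.14].

INTERFACE

Orientations are given as a unit quaternion [w, x, y, z].
In Python, from bench import bot gives the robot as it stands.
- The arm moves only by the tool send_rows, never from a script. Its argument "commands" is a list of rows, each an object with "linear": the shift along the tool's x, y, z in mm, a list of three; "delta_rot": the turn, a rotation vector about the tool's x, y, z in degrees, a list of three. A call has 1 to 20 rows; each row shifts and turns the commanded pose from where the row before left it, along the tool's axes as they then stand; what a row does not reach is not made up. A row lasts 1/12 s, in which the tool goes at most 41.7 mm and 7.16 degrees, less where a joint would pass 70% of its speed; a pose out of reach is approached as far as the arm can. A call with a gripper value outside its range is refused whole. "hand" is the finger opening in mm, from 0 to 85.4, set as the call begins (left out, the last holds). The fingers move at their own pace and stop on an object; the grip force is fixed at half the most. Time passes only in rows, so rows that do not move let the fingers close. It gives the time, the measured TCP pose, the force, the opening and the grip force at its end, in the units of the state.
- bot.sense(): the state, without advancing time (a new reading comes with each control period).
- bot.read_camera(name): name is "scene" or "top" or "wrist"; returns a dict with "pixels" (420x560x3 uint8, red, green, blue), "K" (3x3 intrinsics, pixels), "origin" and "orientation" of the camera in the world. Camera axes: x right, y up, looking along -z (the intrinsics and any distortion apply to the point x, -y, -z); pixel columns grow to the right and rows downward; lengths in m; the calibration is good to about 2 mm. A picture is of the moment at which its call begins. There is no depth.
- bot.sign_off(): hands the job in; it is judged then, once.
The state is a dict: "time": time; "joints": joint angles; "qd": joint speeds; "joint_torque": joint torques, N m; "tool_pos": TCP position; "eef_rot": TCP orientation; "force": force on the tool from outside, world axes, zero at the start; "moment": the same for the moment, N m; "finger_gap": finger opening in m; "grip_force": force on a finger pad.
Only numpy, scipy, OpenCV 4.12 (cv2) and the standard library are available. Lean on these libraries where they do the work, as an engineer would, in place of code of your own. Each camera call takes 0.05 s, during which the arm holds its last target. There are 200 camera calls.

## Working session

There is one attempt and no reset: what is moved stays moved. The work goes in short steps, Python scripts to look and compute and a tool call to move; the robot and the scene stay as the last step left them, time stands still between calls to the robot, and variables do not carry over. Pictures are saved under pics/ and viewed, at most 14 in all, crops included, and the job is handed in when it is done.

Besides the shell and the picture viewer there is one more tool, called after "Request:" in YAML: its name, and indented under it one key for each argument. send_rows: Moves the arm, as the interface text tells. Its arguments: {"type":"object","properties":{"commands":{"type":"array","items":{"type":"object","properties":{"linear":{"type":"array","items":{"type":"number"}},"delta_rot":{"type":"array","items":{"type":"number"}}}}},"hand":{"type":"number"}},"required":["commands"]}

```bash
ls; mkdir -p pics; python3 - <<'E'
from bench import bot
import cv2
for n in ["scene","top"]:
    c=bot.read_camera(n); cv2.imwrite(f"pics/{n}0.png",c["pixels"][:,:,::-1]); print(n,c["K"],c["origin"],c["orientation"],[k for k in c])
print(bot.sense(), bot.grip_point_offset)
E
```

```text
pics
scene [[408.6428959    0.         283.48712795]
 [  0.         408.6428959  208.14604881]
 [  0.           0.           1.        ]] [ 1.04275952 -0.62015513  0.63141888] [0.8319577  0.44333273 0.14821527 0.29888913] ['pixels', 'K', 'origin', 'orientation']
top [[522.38307968   0.         269.93519442]
 [  0.         522.38307968 213.40946763]
 [  0.           0.           1.        ]] [5.08769571e-01 1.00492459e-03 1.33779570e+00] [ 0.71027736  0.01494218 -0.00904345 -0.70370521] ['pixels', 'K', 'origin', 'orientation']
{'time': 0.1, 'joints': array([ 1.08343926e+00,  4.91534092e-01,  1.55939882e+00,  1.85823581e-05,
        1.09170826e+00, -1.05554959e-01]), 'qd': array([ 0.00039692, -0.00064907, -0.00137883,  0.00127573,  0.00130429,
        0.00099824]), 'joint_torque': array([ 2.88297262e-03, -6.19456530e+01, -2.62023336e+01, -8.88684258e-05,
        3.01975153e-03, -1.71832306e-05]), 'tool_pos': array([0.23271314, 0.57981681, 0.20966101]), 'eef_rot': array([-1.61036675e-04,  1.89747841e-01,  9.81832716e-01, -4.98982248e-04]), 'force': array([-0.51627209,  0.3941364 ,  0.08047065]), 'moment': array([-0.00671483, -0.01675928,  0.00949217]), 'grip_force': 0.0, 'finger_gap': 0.08574592809845544} 0.0187
```

View pics/top0.png

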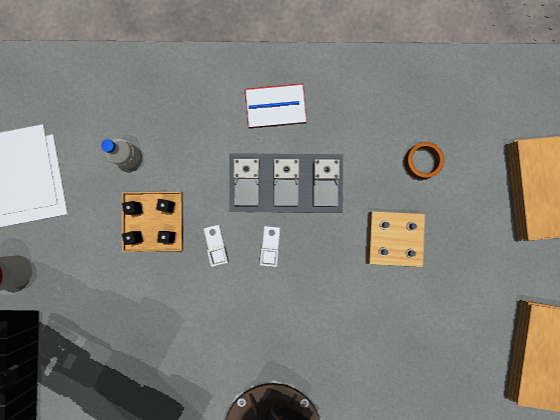

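View pics/scene0.png

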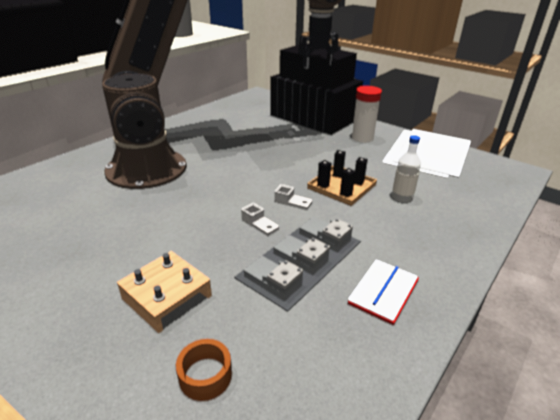

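The top view shows two arms: sockets near (218,256) and (268,256), tongues pointing up (+x). It also shows the jig forks at (246,168), (286,168) and (326,168), four pins near (385–411, 225–253), and the legs in the tray near (133–168, 206–238). There is no third arm. The scene view agrees.

```bash
cat > h.py <<'E'
import numpy as np, cv2
from scipy.spatial.transform import Rotation as R
from bench import bot
def rot(q): return R.from_quat([q[1],q[2],q[3],q[0]]).as_matrix()
def ray(c,uv,z):
    uv=np.atleast_2d(uv).astype(float); K=c["K"]
    d=np.c_[(uv[:,0]-K[0,2])/K[0,0],-(uv[:,1]-K[1,2])/K[1,1],-np.ones(len(uv))]@rot(c["orientation"]).T
    o=np.array(c["origin"]); return o+d*((z-o[2])/d[:,2])[:,None]
def proj(c,P):
    p=(np.atleast_2d(P)-c["origin"])@rot(c["orientation"]); K=c["K"]
    return np.c_[K[0,0]*p[:,0]/-p[:,2]+K[0,2],K[1,1]*-p[:,1]/-p[:,2]+K[1,2]]
def tool():
    s=bot.sense(); return np.array(s["tool_pos"]),rot(s["eef_rot"]),s
def intool(P):  # mm vector from TCP to P in tool axes
    p,T,_=tool(); return (T.T@(np.array(P)-p))*1000
E
python3 - <<'E'
from h import *
c=bot.read_camera("top"); im=c["pixels"]
big=cv2.resize(im[140:280,110:440][:,:,::-1],None,fx=2.4,fy=2.4,interpolation=cv2.INTER_CUBIC); cv2.imwrite("pics/topcrop.png",big)
hsv=cv2.cvtColor(im,cv2.COLOR_RGB2HSV)
m=((hsv[:,:,2]>200)&(hsv[:,:,1]<40)).astype(np.uint8); m[:215]=0;m[:,:190]=0;m[280:]=0
for k in cv2.findContours(m,0,2)[0]:
    if cv2.contourArea(k)>60:
        r=cv2.minAreaRect(k); print(r, ray(c,r[0],.02))
# rack, jig
for nm,uv,z in [("jigforks",[(246,169),(286,169),(326,169)],.049),("jigplate",[(230,153),(342,153),(343,213),(229,213)],0.0),("pins",[(385,225),(411,226),(384,252),(411,253)],.075),("legs",[(133,207),(167,206),(133,238),(167,237)],.086),("tape",[(425,160)],.045)]:
    print(nm,ray(c,uv,z).round(3).tolist())
w=bot.read_camera("wrist"); p,T,_=tool(); print("wrist cam in tool",T.T@(np.array(w["origin"])-p)*1000,"\n",T.T@rot(w["orientation"]),w["K"])
E
```

```text
((269.5533142089844, 245.91395568847656), (16.477502822875977, 39.020904541015625), 5.194429397583008) [[0.47151145 0.01239982 0.02      ]]
((214.42044067382812, 245.12203979492188), (38.7299690246582, 16.944360733032227), 78.11134338378906) [[0.47216132 0.15141842 0.02      ]]
jigforks [[0.662, 0.072, 0.049], [0.663, -0.027, 0.049], [0.664, -0.126, 0.049]]
jigplate [[0.709, 0.117, 0.0], [0.711, -0.171, 0.0], [0.557, -0.175, 0.0], [0.554, 0.117, 0.0]]
pins [[0.526, -0.266, 0.075], [0.524, -0.329, 0.075], [0.461, -0.264, 0.075], [0.459, -0.329, 0.075]]
legs [[0.564, 0.341, 0.086], [0.567, 0.259, 0.086], [0.489, 0.34, 0.086], [0.492, 0.258, 0.086]]
tape [[0.689, -0.371, 0.045]]
wrist cam in tool [  74.98557967    0.63730073 -162.76013459] 
 [[-5.37057079e-04  9.55313133e-01  2.95595214e-01]
 [ 9.99999833e-01  5.75567833e-04 -4.32703920e-05]
 [-2.11471870e-04  2.95595141e-01 -9.55313283e-01]] [[303.41193555   0.         275.92752129]
 [  0.         303.41193555 209.65909175]
 [  0.           0.           1.        ]]
```

View pics/topcrop.png

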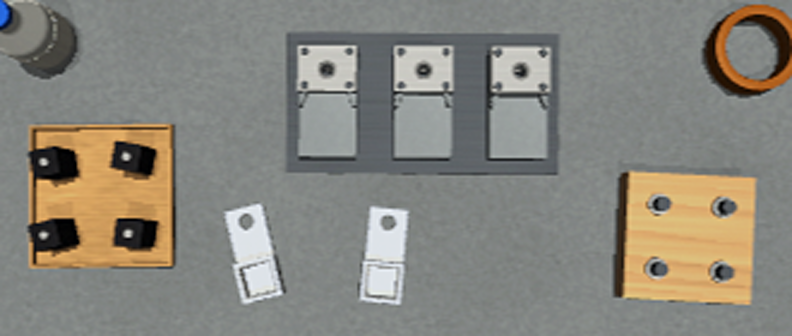

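```bash
cat >> h.py <<'E'
def go(P,yaw=None): # report shift (mm, tool axes now) and yaw turn about tool z (deg), yaw = angle of tool x axis from world -x
    p,T,s=tool(); x=-T[:,0]; cur=np.degrees(np.arctan2(x[1],x[0]))
    print("pos",(p*1000).round(1),"yaw",cur.round(2),"tilt",np.degrees(np.arccos(-T[2,2])).round(2),"F",s["force"].round(1),"gap",round(s["finger_gap"]*1000,1),"t",s["time"],"j6",s["joints"][5].round(2))
    print("shift",((T.T@(np.array(P)-p))*1000).round(1),"turn tool z", None if yaw is None else round(cur-yaw,2))
E
python3 -c "
from h import *
go([.57,.0,.25],0)"
```

```text
pos [232.8 579.9 209.8] yaw -21.87 tilt 0.04 F [-0.   0.7 -1. ] gap 85.3 t 0.2 j6 -0.11
shift [-529.  -412.5  -39.9] turn tool z -21.87
```

Request:
send_rows:
  commands:
    - {"linear": [-26.4,-20.6,-2]}
    - {"linear": [-26.4,-20.6,-2]}
    - {"linear": [-26.4,-20.6,-2]}
    - {"linear": [-26.4,-20.6,-2]}
    - {"linear": [-26.4,-20.6,-2]}
    - {"linear": [-26.4,-20.6,-2]}
    - {"linear": [-26.4,-20.6,-2]}
    - {"linear": [-26.4,-20.6,-2]}
    - {"linear": [-26.4,-20.6,-2]}
    - {"linear": [-26.4,-20.6,-2]}
    - {"linear": [-26.4,-20.6,-2]}
    - {"linear": [-26.4,-20.6,-2]}
    - {"linear": [-26.4,-20.6,-2]}
    - {"linear": [-26.4,-20.6,-2]}
    - {"linear": [-26.4,-20.6,-2]}
    - {"linear": [-26.4,-20.6,-2]}
    - {"linear": [-26.4,-20.6,-2]}
    - {"linear": [-26.4,-20.6,-2]}
    - {"linear": [-26.4,-20.6,-2]}
    - {"linear": [-26.4,-20.6,-2]}

```text
validation failed for argument at $.co...
```

Request:
send_rows:
  commands:
    - {"delta_rot": [0,0,-5.5]}
    - {"delta_rot": [0,0,-5.5]}
    - {"delta_rot": [0,0,-5.5]}
    - {"delta_rot": [0,0,-5.37]}
    - {}
    - {}

```text
validation failed for argument at $.co...
```

```bash
python3 -c "
from h import *
go([.57,.0,.25],0)
w=bot.read_camera('wrist'); np.save('w1.npy',w,allow_pickle=True); cv2.imwrite('pics/w1.png',w['pixels'][:,:,::-1])"
```

```text
pos [232.8 579.9 209.8] yaw -21.87 tilt 0.04 F [-0.   0.7 -1. ] gap 85.3 t 0.2 j6 -0.11
shift [-529.  -412.5  -39.9] turn tool z -21.87
```

View pics/w1.png

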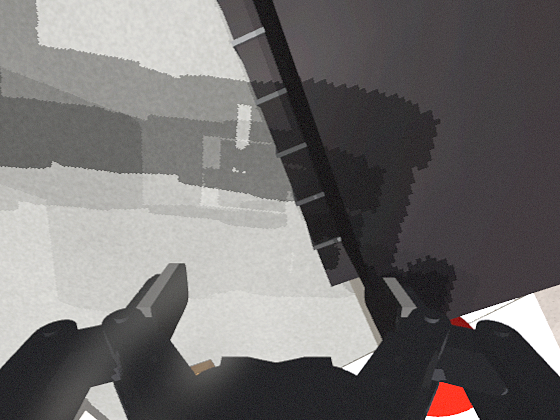

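The wrist view still shows the start area: a black box, with the fingers at about (165,290) and (400,290). The move was refused because every row needs both fields. I'll resend it.

Request:
send_rows:
  commands:
    - {"linear": [-28.5,-19.6,-2],"delta_rot": [0,0,0]}
    - {"linear": [-28.5,-19.6,-2],"delta_rot": [0,0,0]}
    - {"linear": [-28.5,-19.6,-2],"delta_rot": [0,0,0]}
    - {"linear": [-28.5,-19.6,-2],"delta_rot": [0,0,0]}
    - {"linear": [-28.5,-19.6,-2],"delta_rot": [0,0,0]}
    - {"linear": [-28.5,-19.6,-2],"delta_rot": [0,0,0]}
    - {"linear": [-28.5,-19.6,-2],"delta_rot": [0,0,0]}
    - {"linear": [-28.5,-19.6,-2],"delta_rot": [0,0,0]}
    - {"linear": [-28.5,-19.6,-2],"delta_rot": [0,0,0]}
    - {"linear": [-28.5,-19.6,-2],"delta_rot": [0,0,0]}
    - {"linear": [-28.5,-19.6,-2],"delta_rot": [0,0,0]}
    - {"linear": [-28.5,-19.6,-2],"delta_rot": [0,0,0]}
    - {"linear": [-28.5,-19.6,-2],"delta_rot": [0,0,0]}
    - {"linear": [-28.5,-19.6,-2],"delta_rot": [0,0,0]}
    - {"linear": [-28.5,-19.6,-2],"delta_rot": [0,0,0]}
    - {"linear": [-28.5,-19.6,-2],"delta_rot": [0,0,0]}
    - {"linear": [-28.5,-19.6,-2],"delta_rot": [0,0,0]}
    - {"linear": [-28.5,-19.6,-2],"delta_rot": [0,0,0]}
    - {"linear": [-28.5,-19.6,-2],"delta_rot": [0,0,0]}
    - {"linear": [-28.5,-19.6,-2],"delta_rot": [0,0,0]}

```text
time: 1.92
tool_pos: [0.6164, 0.0022, 0.2503]
eef_rot: [-0.0, 0.19, 0.982, 0.0]
force: [0.3, -0.1, -0.2]
finger_gap: 0.0854
grip_force: 0.0
```

Request:
send_rows:
  commands:
    - {"linear": [0,0,0],"delta_rot": [0,0,-5.5]}
    - {"linear": [0,0,0],"delta_rot": [0,0,-5.5]}
    - {"linear": [0,0,0],"delta_rot": [0,0,-5.5]}
    - {"linear": [0,0,0],"delta_rot": [0,0,-5.37]}
    - {"linear": [0,0,0],"delta_rot": [0,0,0]}
    - {"linear": [0,0,0],"delta_rot": [0,0,0]}

```text
time: 2.42
tool_pos: [0.6157, 0.0039, 0.2501]
eef_rot: [-0.0, 0.002, 1.0, 0.0]
force: [-0.3, -0.8, 0.7]
finger_gap: 0.0852
grip_force: 0.0
```

```bash
python3 -c "
from h import *
go([.62,.0,.25],0)
w=bot.read_camera('wrist'); np.save('w1.npy',w,allow_pickle=True); cv2.imwrite('pics/w2.png',w['pixels'][:,:,::-1])"
```

```text
pos [615.7   3.9 250.1] yaw -0.17 tilt 0.01 F [-0.3 -0.8  0.7] gap 85.2 t 2.4167 j6 -1.67
shift [-4.3 -3.9  0.1] turn tool z -0.17
```

View pics/w2.png

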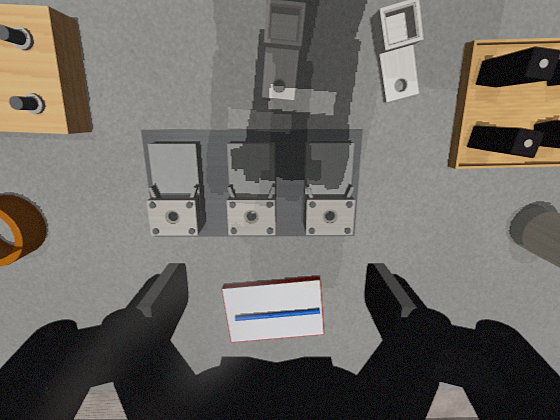

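The wrist view shows the three forks, with holes at about (173,216), (252,216) and (331,216). The arms are at (280,50) and (400,50), and the pins and legs are at the edges. Measuring next.

```bash
cat >> h.py <<'E'
def blob(c,uv,half=14,scale=8,thr=None,dark=True):
    "sub-pixel centre of the dark (or bright) blob nearest uv, Otsu threshold in an enlarged window"
    u,v=int(round(uv[0])),int(round(uv[1])); g=cv2.cvtColor(c["pixels"],cv2.COLOR_RGB2GRAY)[v-half:v+half+1,u-half:u+half+1]
    b=cv2.resize(g,None,fx=scale,fy=scale,interpolation=cv2.INTER_CUBIC)
    t,m=cv2.threshold(b,thr or 0,255,(1 if dark else 0)+(0 if thr else 8))
    best=None
    for k in cv2.findContours(m,cv2.RETR_EXTERNAL,2)[0]:
        if cv2.contourArea(k)<4*scale*scale: continue
        (x,y),r=cv2.minEnclosingCircle(k); d=np.hypot(x-b.shape[1]/2,y-b.shape[0]/2)
        if best is None or d<best[0]: best=(d,x,y,r,cv2.contourArea(k)/scale**2,k)
    d,x,y,r,a,k=best
    M=cv2.moments(k); x,y=M["m10"]/M["m00"],M["m01"]/M["m00"]
    return np.array([(x+.5)/scale-.5+u-half,(y+.5)/scale-.5+v-half]),r/scale,a
E
python3 -c "
from h import *
w=np.load('w1.npy',allow_pickle=True).item()
P=[]
for uv in [(331,216),(252,216),(173,216)]:
    e,r,a=blob(w,uv,8); P.append(ray(w,e,.049)[0]); print(e,r,a,P[-1])
P=np.array(P); d=P[0]-P[2]; print('len',np.linalg.norm(d)*1000,'jig yaw',np.degrees(np.arctan2(-d[0],d[1])))
g=cv2.cvtColor(w['pixels'],cv2.COLOR_RGB2GRAY); cv2.imwrite('pics/w2c.png',cv2.resize(w['pixels'][190:245,140:365][:,:,::-1],None,fx=3.5,fy=3.5,interpolation=cv2.INTER_NEAREST))
"
```

```text
[329.40902049 215.44262292] 5.392983913421631 76.6953125 [0.66141122 0.07171333 0.049     ]
[250.94868345 215.96724815] 5.329517364501953 74.3984375 [ 0.66177059 -0.02740071  0.049     ]
[172.69764946 215.8654961 ] 5.3183913230896 76.140625 [ 0.66129724 -0.12628161  0.049     ]
len 197.99497732714107 jig yaw -0.03298157086586393
```

View pics/w2c.png

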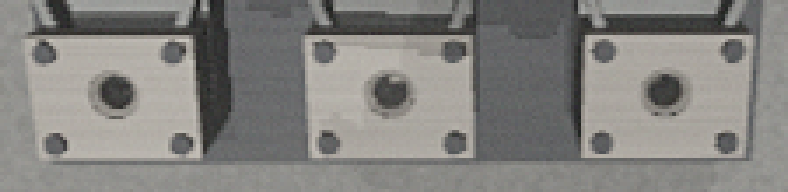

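The crop shows the three fork plates with dark holes inside light chamfers. I'll take a second view turned half a turn, so constant wrist-camera errors cancel.

Request:
send_rows:
  commands:
    - {"linear": [0,0,0],"delta_rot": [0,0,7.1]}
    - {"linear": [0,0,0],"delta_rot": [0,0,7.1]}
    - {"linear": [0,0,0],"delta_rot": [0,0,7.1]}
    - {"linear": [0,0,0],"delta_rot": [0,0,7.1]}
    - {"linear": [0,0,0],"delta_rot": [0,0,7.1]}
    - {"linear": [0,0,0],"delta_rot": [0,0,7.1]}
    - {"linear": [0,0,0],"delta_rot": [0,0,7.1]}
    - {"linear": [0,0,0],"delta_rot": [0,0,7.1]}
    - {"linear": [0,0,0],"delta_rot": [0,0,7.1]}
    - {"linear": [0,0,0],"delta_rot": [0,0,7.1]}
    - {"linear": [0,0,0],"delta_rot": [0,0,7.1]}
    - {"linear": [0,0,0],"delta_rot": [0,0,7.1]}
    - {"linear": [0,0,0],"delta_rot": [0,0,7.1]}

```text
time: 3.55
tool_pos: [0.6157, 0.004, 0.2502]
eef_rot: [-0.0, 0.724, 0.69, 0.0]
force: [0.4, -0.8, 0.9]
finger_gap: 0.0855
grip_force: 0.0
```

Request:
send_rows:
  commands:
    - {"linear": [0,0,0],"delta_rot": [0,0,7.1]}
    - {"linear": [0,0,0],"delta_rot": [0,0,7.1]}
    - {"linear": [0,0,0],"delta_rot": [0,0,7.1]}
    - {"linear": [0,0,0],"delta_rot": [0,0,7.1]}
    - {"linear": [0,0,0],"delta_rot": [0,0,7.1]}
    - {"linear": [0,0,0],"delta_rot": [0,0,7.1]}
    - {"linear": [0,0,0],"delta_rot": [0,0,7.1]}
    - {"linear": [0,0,0],"delta_rot": [0,0,7.1]}
    - {"linear": [0,0,0],"delta_rot": [0,0,7.1]}
    - {"linear": [0,0,0],"delta_rot": [0,0,7.1]}
    - {"linear": [0,0,0],"delta_rot": [0,0,7.1]}
    - {"linear": [0,0,0],"delta_rot": [0,0,7.1]}
    - {"linear": [0,0,0],"delta_rot": [0,0,2.2]}
    - {"linear": [0,0,0],"delta_rot": [0,0,0]}
    - {"linear": [0,0,0],"delta_rot": [0,0,0]}

```text
time: 4.8
tool_pos: [0.6157, 0.0039, 0.2502]
eef_rot: [-0.0, 1.0, 0.003, 0.0]
force: [0.7, -0.2, -0.4]
finger_gap: 0.0856
grip_force: 0.0
```

```bash
python3 -c "
from h import *
go([.62,.0,.25],180)
w=bot.read_camera('wrist'); np.save('w2.npy',w,allow_pickle=True); cv2.imwrite('pics/w3.png',w['pixels'][:,:,::-1])
P=[]
for X in [(.6613,.0717,.049),(.6618,-.0274,.049),(.6613,-.1263,.049)]:
    e,r,a=blob(w,proj(w,X)[0],8); P.append(ray(w,e,.049)[0]); print(proj(w,X)[0],e,r,a,P[-1])
"
```

```text
pos [615.7   3.9 250.2] yaw -179.7 tilt 0.01 F [ 0.7 -0.2 -0.4] gap 85.6 t 4.8 j6 1.46
shift [4.2 3.9 0.2] turn tool z -359.7
[218.92258676 143.04519918] [218.56900235 141.60255766] 5.89790678024292 93.265625 [0.6629581  0.07203204 0.049     ]
[303.21673201 143.02803565] [303.2259134  141.96402395] 5.957776069641113 94.15625 [ 0.66302446 -0.02737263  0.049     ]
[387.2367514  143.87729047] [387.30363798 142.21864589] 5.878551483154297 92.234375 [ 0.66321043 -0.12616435  0.049     ]
```

View pics/w3.png

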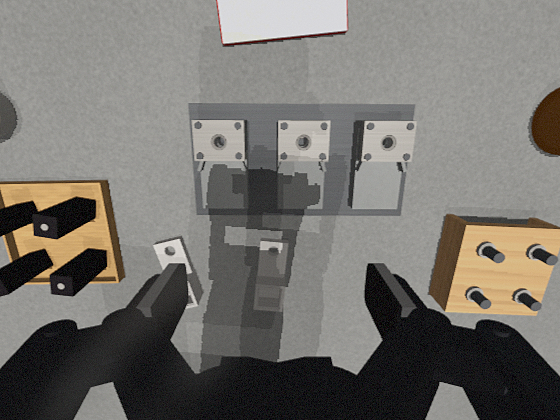

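The half-turn view shows holes at (219,142), (303,142) and (387,142), and averaging puts the jig at (662.2, -27.4) mm with yaw about 0. Next I'll estimate the arm poses from the three views.

```bash
python3 -c "
from h import *
w1=np.load('w1.npy',allow_pickle=True).item(); w2=np.load('w2.npy',allow_pickle=True).item(); t=bot.read_camera('top')
def f(c,uv,n): 
    e,r,a=blob(c,uv,5 if n=='t' else 7); print(n,e.round(1),round(r,1),round(a,1),(ray(c,e,.012)[0]*1000).round(1))
f(w1,(280,86),'w1 B'); f(w1,(401,86),'w1 A'); f(w2,(269,245),'w2 B'); f(w2,(170,251),'w2 A')
b=t['pixels']; hsv=cv2.cvtColor(b,cv2.COLOR_RGB2HSV)
cv2.imwrite('pics/tc2.png',cv2.resize(b[215:275,195:295][:,:,::-1],None,fx=4,fy=4,interpolation=cv2.INTER_CUBIC))
cv2.imwrite('pics/combo.png',np.vstack([cv2.resize(b[218:273,196:291][:,:,::-1],(760,440)//np.array(2),interpolation=cv2.INTER_CUBIC),cv2.resize(w1['pixels'][0:110,245:435][:,:,::-1],(380,220),interpolation=cv2.INTER_CUBIC)]))
"
```

```text
w1 B [279.7  84.5] 9.0 171.5 [504.2   9.4  12. ]
w1 A [400.6  84.8] 7.3 129.2 [505.2 157.7  12. ]
w2 B [270.2 250.2] 7.9 60.4 [507.3  12.1  12. ]
w2 A [169.4 250.8] 5.7 76.0 [505.7 157.6  12. ]
```

View pics/combo.png

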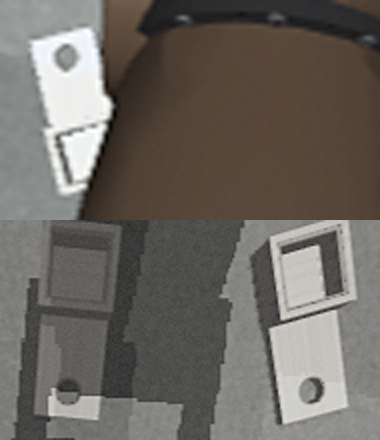

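The combined view shows arm A clearly, with its socket up and left of the tongue. In the wrist crop its hole is at (312,390); arm B is in the arm's shadow. I'll hover over arm A.

Request:
send_rows:
  commands:
    - {"linear": [-20,-18,0],"delta_rot": [0,0,0]}
    - {"linear": [-20,-18,0],"delta_rot": [0,0,0]}
    - {"linear": [-20,-18,5],"delta_rot": [0,0,0]}
    - {"linear": [-20,-18,5],"delta_rot": [0,0,0]}
    - {"linear": [-20,-18,10],"delta_rot": [0,0,0]}
    - {"linear": [-20,-18,10],"delta_rot": [0,0,0]}
    - {"linear": [-20,-18,10],"delta_rot": [0,0,0]}
    - {"linear": [-20,-20,10],"delta_rot": [0,0,0]}
    - {"linear": [0,0,0],"delta_rot": [0,0,-6]}
    - {"linear": [0,0,0],"delta_rot": [0,0,-6]}
    - {"linear": [0,0,0],"delta_rot": [0,0,0]}
    - {"linear": [0,0,0],"delta_rot": [0,0,0]}

```text
time: 5.9
tool_pos: [0.4551, 0.1491, 0.2004]
eef_rot: [-0.0, 0.994, 0.106, 0.0]
force: [-0.3, 0.5, -0.9]
finger_gap: 0.0853
grip_force: 0.0
```

```bash
python3 -c "
from h import *
go([.4448,.1447,.2],-168)
w=bot.read_camera('wrist'); np.save('w3.npy',w,allow_pickle=True); cv2.imwrite('pics/w4.png',w['pixels'][:,:,::-1])
e,r,a=blob(w,proj(w,(.5055,.1576,.012))[0],10); print(e,r,a,ray(w,e,.012))
"
```

```text
pos [455.1 149.1 200.4] yaw -167.86 tilt 0.02 F [-0.3  0.5 -0.9] gap 85.3 t 5.9 j6 1.54
shift [-11.    2.1   0.3] turn tool z 0.14
[277.78788328 139.7199092 ] 7.422889709472656 161.5390625 [[0.50512542 0.15802136 0.012     ]]
```

View pics/w4.png

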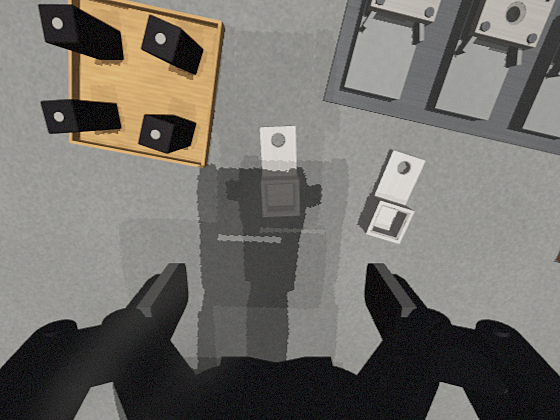

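In the wrist view, arm A's hole is at (278,140) and its socket at (281,197), in shadow. Arm B is at (390,220), and its hole at (403,167) is well lit. I'll fit the edges.

```bash
cat >> h.py <<'E'
def edges(c,row_range,ulo,uhi,k=3):
    "left/right outermost strong horizontal-gradient edges per row (sub-pixel)"
    g=cv2.GaussianBlur(cv2.cvtColor(c["pixels"],cv2.COLOR_RGB2GRAY).astype(float),(0,0),1.0); out=[]
    for v in range(*row_range):
        d=np.diff(g[v,ulo:uhi]); out.append((v,ulo+d.argmax()+.5,ulo+d.argmin()+.5))
    return np.array(out)
E
python3 -c "
from h import *
w=np.load('w3.npy',allow_pickle=True).item()
E=edges(w,(128,160),250,310); print(E[::4])
L=ray(w,E[:,[1,0]],.012); Rr=ray(w,E[:,[2,0]],.012)
for q in (L,Rr):
    vx,vy,x0,y0=cv2.fitLine(q[:,:2].astype(np.float32),cv2.DIST_HUBER,0,.001,.001).ravel(); print(np.degrees(np.arctan2(vy,vx)),x0,y0)
g=cv2.cvtColor(w['pixels'],cv2.COLOR_RGB2GRAY)
print(g[185,252:312].tolist()); print(g[205,252:312].tolist()); print(g[165:230,266].tolist())
"
```

```text
[[128.  259.5 295.5]
 [132.  259.5 295.5]
 [136.  259.5 295.5]
 [140.  284.5 270.5]
 [144.  283.5 271.5]
 [148.  260.5 295.5]
 [152.  260.5 295.5]
 [156.  260.5 295.5]]
14.715651 0.49939954 0.17737824
14.115531 0.5078541 0.13797651
[66, 62, 64, 68, 64, 68, 65, 69, 71, 91, 102, 101, 94, 91, 87, 93, 107, 108, 105, 105, 103, 103, 100, 105, 100, 104, 104, 101, 102, 101, 98, 104, 102, 104, 103, 101, 102, 100, 102, 105, 104, 86, 84, 90, 96, 101, 93, 77, 70, 69, 64, 61, 59, 67, 63, 64, 74, 113, 142, 106]
[65, 69, 66, 67, 65, 67, 72, 73, 65, 70, 94, 103, 101, 94, 90, 87, 90, 96, 97, 100, 96, 100, 96, 95, 94, 91, 98, 91, 84, 92, 89, 87, 88, 87, 86, 90, 91, 87, 88, 84, 86, 80, 88, 89, 91, 99, 100, 83, 63, 68, 63, 63, 63, 66, 69, 62, 68, 60, 60, 61]
[185, 186, 187, 194, 111, 87, 103, 101, 100, 98, 99, 91, 82, 80, 86, 86, 99, 99, 98, 90, 87, 84, 85, 87, 82, 83, 81, 87, 85, 87, 81, 86, 89, 88, 86, 87, 94, 93, 90, 87, 90, 94, 95, 99, 91, 100, 95, 92, 96, 96, 93, 103, 69, 60, 65, 64, 66, 68, 71, 65, 67, 63, 77, 91, 91]
```

```bash
python3 -c "
from h import *
w=np.load('w3.npy',allow_pickle=True).item()
s=ray(w,(280.05,197.6),.036)[0]; h=ray(w,(277.6,139.7),.012)[0]; d=h-s; print(s,h,np.linalg.norm(d[:2]),np.degrees(np.arctan2(d[1],d[0])))
y=np.radians(14.2); o=h[:2]-.062*np.array([np.cos(y),np.sin(y)]); print(o)
go([o[0],o[1],.007],-165.8)
"
```

```text
[0.44570265 0.14273746 0.036     ] [0.50510234 0.15823371 0.012     ] 0.061387761823462235 14.621485420662355
[0.44499673 0.14302465]
pos [455.2 149.  200.3] yaw -167.9 tilt 0.02 F [ 0.  -0.6  0.6] gap 85.4 t 5.95 j6 1.54
shift [-11.3   3.7 193.3] turn tool z -2.1
```

Request:
send_rows:
  commands:
    - {"linear": [0,0,0],"delta_rot": [0,0,-2.3]}
    - {"linear": [-5.9,1.7,35],"delta_rot": [0,0,0]}
    - {"linear": [-5.8,1.7,35],"delta_rot": [0,0,0]}
    - {"linear": [0,0,35],"delta_rot": [0,0,0]}
    - {"linear": [0,0,32],"delta_rot": [0,0,0]}
    - {"linear": [0,0,25],"delta_rot": [0,0,0]}
    - {"linear": [0,0,20],"delta_rot": [0,0,0]}
    - {"linear": [0,0,15],"delta_rot": [0,0,0]}
    - {"linear": [0,0,0],"delta_rot": [0,0,0]}

```text
time: 6.7
tool_pos: [0.4437, 0.1423, 0.0008]
eef_rot: [0.0, 0.992, 0.125, -0.002]
force: [-0.9, 0.3, -0.3]
finger_gap: 0.0854
grip_force: 0.0
```

Request:
send_rows:
  commands:
    - {"linear": [0,0,0],"delta_rot": [0,0,0]}
    - {"linear": [0,0,0],"delta_rot": [0,0,0]}
    - {"linear": [0,0,0],"delta_rot": [0,0,0]}
    - {"linear": [0,0,0],"delta_rot": [0,0,0]}
    - {"linear": [0,0,0],"delta_rot": [0,0,0]}
    - {"linear": [0,0,0],"delta_rot": [0,0,0]}
    - {"linear": [0,0,0],"delta_rot": [0,0,0]}
    - {"linear": [0,0,0],"delta_rot": [0,0,0]}
  hand: 36

```text
time: 7.37
tool_pos: [0.4451, 0.1429, 0.0046]
eef_rot: [-0.0, 0.992, 0.127, 0.001]
force: [-0.6, -0.6, 9.9]
finger_gap: 0.0401
grip_force: 59.8
```

```bash
python3 -c "
from h import *
go([.4447,.1428,.05],-165.6)
w=bot.read_camera('wrist'); np.save('w4.npy',w,allow_pickle=True); cv2.imwrite('pics/w5.png',w['pixels'][:,:,::-1])"
```

```text
pos [445.1 142.9   4.6] yaw -165.43 tilt 0.14 F [-0.6 -0.6  9.9] gap 40.1 t 7.3667 j6 1.49
shift [ -0.4   0.  -45.4] turn tool z 0.17
```

View pics/w5.png

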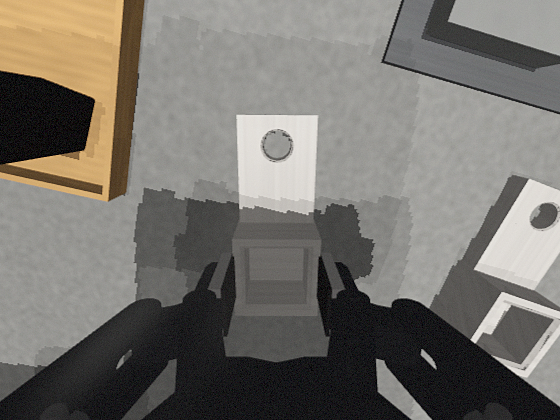

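Arm A is held squarely by the socket, with its hole at (277,145). The tips are touching the table at 10 N, so I'll regrip a bit higher and then lift.

Request:
send_rows:
  commands:
    - {"linear": [0,0,0],"delta_rot": [0,0,0]}
    - {"linear": [0,0,-4],"delta_rot": [0,0,0]}
    - {"linear": [0,0,-3],"delta_rot": [0,0,0]}
  hand: 56

```text
time: 7.67
tool_pos: [0.4447, 0.1429, 0.0108]
eef_rot: [-0.0, 0.992, 0.127, 0.0]
force: [-0.5, 0.4, -0.3]
finger_gap: 0.0564
grip_force: 0.0
```

Request:
send_rows:
  commands:
    - {"linear": [0,0,0],"delta_rot": [0,0,0]}
    - {"linear": [0,0,0],"delta_rot": [0,0,0]}
    - {"linear": [0,0,0],"delta_rot": [0,0,0]}
    - {"linear": [0,0,0],"delta_rot": [0,0,0]}
    - {"linear": [0,0,0],"delta_rot": [0,0,0]}
    - {"linear": [0,0,0],"delta_rot": [0,0,0]}
  hand: 36

```text
time: 8.17
tool_pos: [0.4449, 0.1429, 0.0112]
eef_rot: [-0.0, 0.992, 0.127, 0.001]
force: [-3.3, -1.4, 18.7]
finger_gap: 0.039
grip_force: 58.0
```

```bash
python3 -c "
from h import *
go([.5402,.0726,.05],-180)
w=bot.read_camera('wrist'); e,r,a=blob(w,(277,147),22); h=ray(w,e,.012)[0]; print(e,r,a,h,intool(h))
E=edges(w,(165,200),225,330); 
for k in (1,2):
    q=ray(w,E[:,[k,0]],.012); vx,vy,x0,y0=cv2.fitLine(q[:,:2].astype(np.float32),cv2.DIST_HUBER,0,.001,.001).ravel(); print(np.degrees(np.arctan2(vy,vx)),x0,y0)"
```

```text
pos [444.9 142.9  11.2] yaw -165.41 tilt 0.09 F [-3.3 -1.4 18.7] gap 39.0 t 8.1667 j6 1.49
shift [ 74.6  92.  -38.6] turn tool z 14.59
[276.55582183 143.77295094] 16.389522552490234 749.390625 [0.50481258 0.15852509 0.012     ] [61.90667268 -0.06240362 -0.64135665]
12.564338 0.47669062 0.17214347
14.234959 0.49002123 0.13419442
```

Request:
send_rows:
  commands:
    - {"linear": [0,0,-10],"delta_rot": [0,0,0]}
    - {"linear": [0,0,-20],"delta_rot": [0,0,0]}
    - {"linear": [0,0,-20],"delta_rot": [0,0,0]}
    - {"linear": [0,0,0],"delta_rot": [0,0,5]}
    - {"linear": [0,0,0],"delta_rot": [0,0,5]}
    - {"linear": [0,0,0],"delta_rot": [0,0,4.6]}
    - {"linear": [18,14,0],"delta_rot": [0,0,0]}
    - {"linear": [18,14,0],"delta_rot": [0,0,0]}
    - {"linear": [18,14,0],"delta_rot": [0,0,0]}
    - {"linear": [18,14,0],"delta_rot": [0,0,0]}
    - {"linear": [18,14,0],"delta_rot": [0,0,0]}
    - {"linear": [0,0,10],"delta_rot": [0,0,0]}
    - {"linear": [0,0,5],"delta_rot": [0,0,0]}
    - {"linear": [0,0,0],"delta_rot": [0,0,0]}
    - {"linear": [0,0,0],"delta_rot": [0,0,0]}

```text
time: 9.47
tool_pos: [0.5334, 0.0733, 0.0447]
eef_rot: [-0.0, 1.0, 0.0, -0.001]
force: [-0.4, -0.1, -2.3]
finger_gap: 0.0384
grip_force: 60.7
```

```bash
python3 -c "
from h import *
go([.535,.0726,.0365],-180)
w=bot.read_camera('wrist'); np.save('w5.npy',w,allow_pickle=True); cv2.imwrite('pics/w6.png',w['pixels'][:,:,::-1])
t=tool()[0]; z=t[2]-.0112+.012; e,r,a=blob(w,(277,147),22); h=ray(w,e,z)[0]; print(e,r,a,h,intool(h))
f,r,a=blob(w,proj(w,(.663,.0726,.049))[0],16); print(f,r,a,ray(w,f,.049))"
```

```text
pos [533.4  73.3  44.7] yaw -179.98 tilt 0.12 F [-0.4 -0.1 -2.3] gap 38.4 t 9.4667 j6 1.58
shift [1.7 0.7 8.2] turn tool z 0.02
[276.34287832 144.54441249] 16.164451599121094 734.1875 [0.59484305 0.07363781 0.04585599] [61.14778713 -0.2398049  -0.8745022 ]Traceback (most recent call last):
  File "<string>", line 6, in <module>
    f,r,a=blob(w,proj(w,(.663,.0726,.049))[0],16); print(f,r,a,ray(w,f,.049))
          ~~~~^^^^^^^^^^^^^^^^^^^^^^^^^^^^^^^^^^^
  File "h.py", line 23, in blob
    b=cv2.resize(g,None,fx=scale,fy=scale,interpolation=cv2.INTER_CUBIC)
cv2.error: OpenCV(4.12.0) /io/opencv/modules/imgproc/src/resize.cpp:4208: error: (-215:Assertion failed) !ssize.empty() in function 'resize'
```

View pics/w6.png

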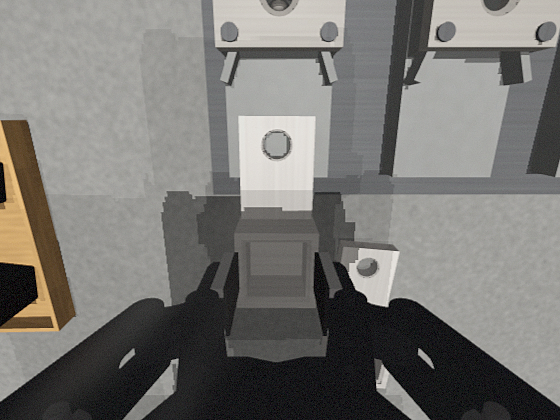

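The tongue at (277,145) lines up with the left fork, whose plate edges are at u 215 and 345. I'll measure the residual lateral error in the same frame.

```bash
python3 -c "
from h import *
w=np.load('w5.npy',allow_pickle=True).item()
for rr,lo,hi,z in [((20,36),195,360,.049),((120,130),222,330,.0457),((165,185),222,330,.0457)]:
    E=edges(w,rr,lo,hi); m=np.median(E,0); P=ray(w,[(m[1],m[0]),(m[2],m[0])],z); print(m,P[:,:2]*1000,'mid',P.mean(0)[1]*1000,'w',(P[0]-P[1])[1]*1000)
g=cv2.cvtColor(w['pixels'],cv2.COLOR_RGB2GRAY); print(g[30,205:225].tolist(),g[30,335:355].tolist())
"
```

```text
[ 27.5 213.5 319.5] [[648.05797702 102.61828125]
 [648.05653662  53.77083764]] mid 78.19455944765866 w 48.84744361430957
[124.5 232.5 314.5] [[604.92512275  96.13445205]
 [604.9212955   54.06303215]] mid 75.09874210343487 w 42.07141989843824
[174.5 239.5 312.5] [[579.00811915  93.46118882]
 [579.00312044  54.17189512]] mid 73.81654196641566 w 39.28929369907831
[118, 123, 119, 123, 119, 119, 119, 124, 109, 172, 200, 198, 198, 200, 203, 164, 116, 122, 126, 130] [129, 121, 129, 178, 192, 189, 190, 194, 174, 134, 112, 112, 118, 129, 127, 124, 127, 124, 127, 123]
```

Request:
send_rows:
  commands:
    - {"linear": [0,0.9,4],"delta_rot": [0,0,0]}
    - {"linear": [0,0,4],"delta_rot": [0,0,0]}
    - {"linear": [8,0,0],"delta_rot": [0,0,0]}
    - {"linear": [8,0,0],"delta_rot": [0,0,0]}
    - {"linear": [8,0,0],"delta_rot": [0,0,0]}
    - {"linear": [8,0,0],"delta_rot": [0,0,0]}
    - {"linear": [8,0,0],"delta_rot": [0,0,0]}
    - {"linear": [8,0,0],"delta_rot": [0,0,0]}
    - {"linear": [7,0,0],"delta_rot": [0,0,0]}
    - {"linear": [5,0,0],"delta_rot": [0,0,0]}
    - {"linear": [0,0,0],"delta_rot": [0,0,0]}

```text
time: 10.43
tool_pos: [0.5956, 0.0718, 0.0371]
eef_rot: [-0.0, 1.0, -0.0, 0.0]
force: [-0.7, -0.4, -2.8]
finger_gap: 0.0386
grip_force: 60.8
```

```bash
python3 -c "
from h import *
go([.6015,.0726,.0365],-180)"
```

```text
pos [595.6  71.8  37.1] yaw 179.99 tilt 0.04 F [-0.7 -0.4 -2.8] gap 38.6 t 10.4333 j6 1.58
shift [ 5.9 -0.8  0.6] turn tool z 359.99
```

Request:
send_rows:
  commands:
    - {"linear": [2,0,0],"delta_rot": [0,0,0]}
    - {"linear": [2,0,0],"delta_rot": [0,0,0]}
    - {"linear": [1,0,0],"delta_rot": [0,0,0]}
    - {"linear": [1,0,0],"delta_rot": [0,0,0]}
    - {"linear": [0.5,0,0.5],"delta_rot": [0,0,0]}
    - {"linear": [0,0,0],"delta_rot": [0,0,0]}

```text
time: 10.93
tool_pos: [0.6011, 0.0719, 0.0367]
eef_rot: [-0.0, 1.0, -0.0, 0.0]
force: [0.6, -0.2, -2.7]
finger_gap: 0.0385
grip_force: 60.9
```

```bash
python3 -c "
from h import *
go([.6015,.0726,.0365],-180)
w=bot.read_camera('wrist'); np.save('w6.npy',w,allow_pickle=True)
cv2.imwrite('pics/w7.png',w['pixels'][:220,130:430][:,:,::-1])"
```

```text
pos [601.1  71.9  36.7] yaw 180.0 tilt 0.01 F [ 0.6 -0.2 -2.7] gap 38.5 t 10.9333 j6 1.58
shift [ 0.4 -0.7  0.2] turn tool z 360.0
```

View pics/w7.png

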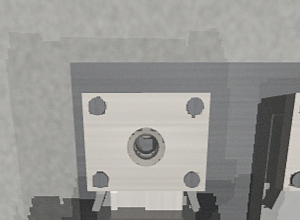

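The crop shows the fork hole at (147,147) with the tongue's hole dark beneath it, nearly concentric. I'll press gently to the stop.

Request:
send_rows:
  commands:
    - {"linear": [0.5,0,0],"delta_rot": [0,0,0]}
    - {"linear": [0.5,0,0],"delta_rot": [0,0,0]}
    - {"linear": [0,0,0],"delta_rot": [0,0,0]}

```text
time: 11.23
tool_pos: [0.6016, 0.0719, 0.0366]
eef_rot: [-0.0, 1.0, -0.0, -0.001]
force: [-2.1, -1.1, -2.1]
finger_gap: 0.0385
grip_force: 61.1
```

Request:
send_rows:
  commands:
    - {"linear": [0.5,0,0],"delta_rot": [0,0,0]}
    - {"linear": [0,0,0],"delta_rot": [0,0,0]}

```text
time: 11.4
tool_pos: [0.6016, 0.0719, 0.0365]
eef_rot: [0.0, 1.0, 0.0, -0.001]
force: [-5.2, -1.1, -0.8]
finger_gap: 0.0384
grip_force: 61.4
```

Request:
send_rows:
  commands:
    - {"linear": [0,0,0.8],"delta_rot": [0,0,0]}
    - {"linear": [0,0,0.7],"delta_rot": [0,0,0]}
    - {"linear": [0,0,0],"delta_rot": [0,0,0]}

```text
time: 11.65
tool_pos: [0.6013, 0.0719, 0.0355]
eef_rot: [0.0, 1.0, 0.0, -0.001]
force: [-9.1, -1.2, 5.5]
finger_gap: 0.0383
grip_force: 63.1
```

Request:
send_rows:
  commands:
    - {"linear": [0,0,0],"delta_rot": [0,0,0]}
    - {"linear": [0,0,0],"delta_rot": [0,0,0]}
    - {"linear": [0,0,0],"delta_rot": [0,0,0]}
    - {"linear": [0,0,-20],"delta_rot": [0,0,0]}
    - {"linear": [0,0,-35],"delta_rot": [0,0,0]}
    - {"linear": [0,0,-40],"delta_rot": [0,0,0]}
    - {"linear": [0,0,-40],"delta_rot": [0,0,0]}
    - {"linear": [0,0,-30],"delta_rot": [0,0,0]}
    - {"linear": [0,0,0],"delta_rot": [0,0,0]}
    - {"linear": [0,0,0],"delta_rot": [0,0,0]}
  hand: 60

```text
time: 12.48
tool_pos: [0.6033, 0.0719, 0.202]
eef_rot: [-0.0, 1.0, -0.0, 0.002]
force: [-0.5, 0.1, -0.6]
finger_gap: 0.0597
grip_force: 0.0
```

```bash
python3 -c "
from h import *
go([.45,.0075,.2],-180)
w=bot.read_camera('wrist'); np.save('w7.npy',w,allow_pickle=True)
f,r,a=blob(w,proj(w,(.663,.0722,.049))[0],10); print(f,r,a,ray(w,f,.049))
print('armB expected',proj(w,(.507,.012,.012)))
g=cv2.cvtColor(w['pixels'],cv2.COLOR_RGB2GRAY); m=(g>150).astype(np.uint8); m[:150]=0
for k in cv2.findContours(m,0,2)[0]:
    if cv2.contourArea(k)>100: print(cv2.minAreaRect(k),ray(w,cv2.minAreaRect(k)[0],.012))
"
```

```text
pos [603.3  71.9 202. ] yaw 180.0 tilt 0.24 F [-0.5  0.1 -0.6] gap 59.7 t 12.4833 j6 1.58
shift [-153.3   64.5    1.4] turn tool z 360.0
[275.88743358 134.10441806] 6.9621171951293945 141.140625 [[0.66257432 0.07248589 0.049     ]]
armB expected [[323.33161346 258.04878574]]
((411.04608154296875, 398.357177734375), (75.92739868164062, 37.6617431640625), 55.437477111816406) [[ 0.27669747 -0.12943179  0.012     ]]
((137.46023559570312, 396.28515625), (30.026031494140625, 75.34834289550781), 34.508522033691406) [[0.28098157 0.27919323 0.012     ]]
((323.3299865722656, 314.1899719238281), (35.49676513671875, 34.50680923461914), 8.130102157592773) [[0.42347267 0.00828798 0.012     ]]
((24.40730094909668, 326.0653381347656), (68.33890533447266, 123.21540832519531), 49.11819076538086) [[0.40474541 0.41817537 0.012     ]]
((12.33018684387207, 268.4056396484375), (39.14775848388672, 36.675270080566406), 74.05460357666016) [[0.49259977 0.4127166  0.012     ]]
((237.21981811523438, 248.0556640625), (12.900856018066406, 23.021730422973633), 87.51044464111328) [[0.52092401 0.1214317  0.012     ]]
((318.0, 231.0), (12.0, 22.0), 90.0) [[0.54385387 0.02025977 0.012     ]]
((276.0, 178.5), (5.0, 40.0), 90.0) [[0.60993011 0.07238359 0.012     ]]
((433.0, 274.0), (248.0, 252.0), 90.0) [[ 0.48418386 -0.1314218   0.012     ]]
((369.0, 180.0), (60.0, 66.0), 90.0) [[ 0.60806947 -0.03743197  0.012     ]]
((276.0, 161.5), (23.0, 58.0), 90.0) [[0.62990802 0.07237355 0.012     ]]
((119.0, 231.0), (162.0, 238.0), 90.0) [[0.5440111  0.26736123 0.012     ]]
```

Request:
send_rows:
  commands:
    - {"linear": [-30,13,0],"delta_rot": [0,0,0]}
    - {"linear": [-30,13,0],"delta_rot": [0,0,0]}
    - {"linear": [-30,13,0],"delta_rot": [0,0,0]}
    - {"linear": [-30,13,0],"delta_rot": [0,0,0]}
    - {"linear": [-30,12,0],"delta_rot": [0,0,0]}
    - {"linear": [0,0,0],"delta_rot": [0,0,1]}
    - {"linear": [0,0,0],"delta_rot": [0,0,4]}
    - {"linear": [0,0,0],"delta_rot": [0,0,0]}
  hand: 80

```text
time: 13.2
tool_pos: [0.4521, 0.0078, 0.1993]
eef_rot: [-0.0, 0.999, -0.046, -0.001]
force: [0.9, 0.2, 0.1]
finger_gap: 0.0801
grip_force: 0.0
```

```bash
python3 -c "
from h import *
go([.45,.0075,.2],175)
w=bot.read_camera('wrist'); np.save('w8.npy',w,allow_pickle=True)
cv2.imwrite('pics/w8.png',cv2.resize(w['pixels'][100:260,180:370][:,:,::-1],None,fx=4,fy=3.7,interpolation=cv2.INTER_CUBIC))
"
```

```text
pos [452.1   7.8 199.3] yaw 174.78 tilt 0.09 F [0.9 0.2 0.1] gap 80.1 t 13.2 j6 1.53
shift [-2.1  0.4 -0.7] turn tool z -0.22
```

View pics/w8.png

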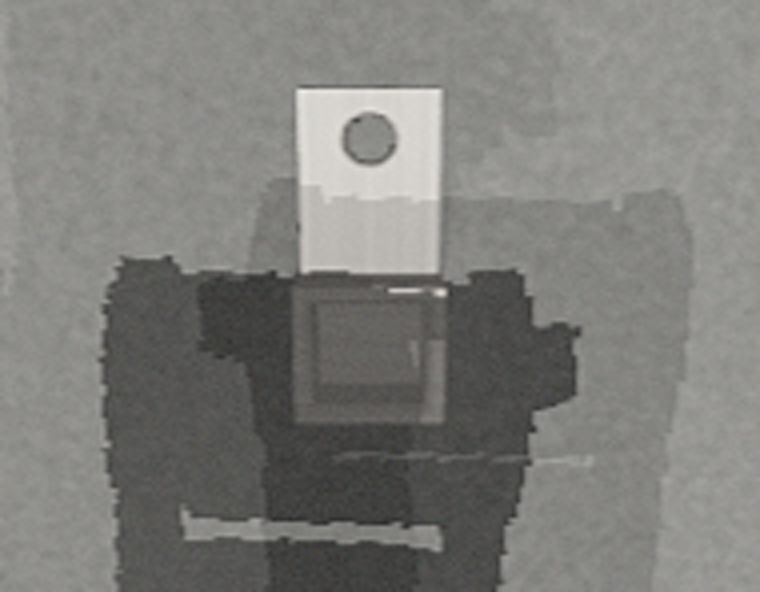

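Arm B sits square in the view: hole at crop (370,139), socket centre at crop (370,352), edges vertical.

```bash
python3 -c "
from h import *
w=np.load('w8.npy',allow_pickle=True).item()
e,r,a=blob(w,(272.5,137.6),9); h=ray(w,e,.012)[0]; s=ray(w,(272.4,195),.036)[0]; d=h-s
print(e,h,s,np.linalg.norm(d[:2]),np.degrees(np.arctan2(d[1],d[0])),'in tool',intool(h),intool(s))"
```

```text
[271.88946664 137.22111307] [0.50543739 0.00803369 0.012     ] [0.44480332 0.01297075 0.036     ] 0.06083473184935012 -4.654969896251324 in tool [ 53.14753593  -4.74492502 187.19749304] [ -7.72233478  -4.4038666  163.28918658]
```

Request:
send_rows:
  commands:
    - {"linear": [-4.5,-2.3,35],"delta_rot": [0,0,-0.5]}
    - {"linear": [-4.4,-2.2,35],"delta_rot": [0,0,0]}
    - {"linear": [0,0,35],"delta_rot": [0,0,0]}
    - {"linear": [0,0,30],"delta_rot": [0,0,0]}
    - {"linear": [0,0,25],"delta_rot": [0,0,0]}
    - {"linear": [0,0,18],"delta_rot": [0,0,0]}
    - {"linear": [0,0,10.5],"delta_rot": [0,0,0]}
    - {"linear": [0,0,0],"delta_rot": [0,0,0]}

```text
time: 13.92
tool_pos: [0.4429, 0.0134, 0.009]
eef_rot: [-0.0, 0.999, -0.038, -0.002]
force: [-0.1, -0.2, 0.7]
finger_gap: 0.0799
grip_force: 0.0
```

Request:
send_rows:
  commands:
    - {"linear": [0,0,0],"delta_rot": [0,0,0]}
    - {"linear": [0,0,0],"delta_rot": [0,0,0]}
    - {"linear": [0,0,0],"delta_rot": [0,0,0]}
    - {"linear": [0,0,0],"delta_rot": [0,0,0]}
    - {"linear": [0,0,0],"delta_rot": [0,0,0]}
    - {"linear": [0,0,0],"delta_rot": [0,0,0]}
    - {"linear": [0,0,0],"delta_rot": [0,0,0]}
    - {"linear": [0,0,0],"delta_rot": [0,0,0]}
  hand: 36

```text
time: 14.58
tool_pos: [0.4445, 0.0131, 0.013]
eef_rot: [0.0, 0.999, -0.039, 0.001]
force: [-1.7, -0.2, 8.9]
finger_gap: 0.0371
grip_force: 52.5
```

```bash
python3 -c "
from h import *
go([.535,-.0274,.0365],180)
w=bot.read_camera('wrist'); e,r,a=blob(w,(277,144),22); h=ray(w,e,.012)[0]; print(e,r,a,h,intool(h))"
```

```text
pos [444.5  13.1  13. ] yaw 175.51 tilt 0.13 F [-1.7 -0.2  8.9] gap 37.1 t 14.5833 j6 1.53
shift [ 93.4  33.3 -23.3] turn tool z -4.49
[277.48470066 145.09666694] 15.887125015258789 719.6875 [0.50522548 0.00808172 0.012     ] [60.92816783  0.23198586  1.0708843 ]
```

Request:
send_rows:
  commands:
    - {"linear": [0,0,-10],"delta_rot": [0,0,0]}
    - {"linear": [0,0,-20],"delta_rot": [0,0,0]}
    - {"linear": [0,0,-15],"delta_rot": [0,0,0]}
    - {"linear": [0,0,0],"delta_rot": [0,0,-4.5]}
    - {"linear": [18,8,0],"delta_rot": [0,0,0]}
    - {"linear": [18,8,0],"delta_rot": [0,0,0]}
    - {"linear": [18,8,0],"delta_rot": [0,0,0]}
    - {"linear": [18,8,0],"delta_rot": [0,0,0]}
    - {"linear": [16.5,8.7,0],"delta_rot": [0,0,0]}
    - {"linear": [0,0,10],"delta_rot": [0,0,0]}
    - {"linear": [0,0,0],"delta_rot": [0,0,0]}
    - {"linear": [0,0,0],"delta_rot": [0,0,0]}

```text
time: 15.63
tool_pos: [0.5316, -0.0273, 0.0466]
eef_rot: [-0.0, 1.0, -0.0, -0.001]
force: [0.3, -0.1, 0.5]
finger_gap: 0.036
grip_force: 0.0
```

```bash
python3 -c "
from h import *
go([.535,-.0274,.0383],180)
w=bot.read_camera('wrist'); np.save('w9.npy',w,allow_pickle=True)
t=tool()[0]; z=t[2]-.013+.012; e,r,a=blob(w,(277,145),22); h=ray(w,e,z)[0]; print(e,r,a,h,intool(h))
g=cv2.GaussianBlur(cv2.cvtColor(w['pixels'],cv2.COLOR_RGB2GRAY).astype(float),(0,0),.8)
for v in (20,28,36):
    d=np.diff(g[v]); l=195+d[195:235].argmax()+.5; r=325+d[325:365].argmin()+.5; P=ray(w,[(l,v),(r,v)],.049); print(l,r,P[:,1]*1000,P[:,1].mean()*1000)
for v in (120,170,180):
    d=np.diff(g[v]); l=215+d[215:250].argmax()+.5; r=300+d[300:335].argmin()+.5; P=ray(w,[(l,v),(r,v)],z); print(l,r,P[:,1]*1000,P[:,1].mean()*1000)
"
```

```text
pos [531.6 -27.3  46.6] yaw 180.0 tilt 0.07 F [ 0.3 -0.1  0.5] gap 36.0 t 15.6333 j6 1.4
shift [3.4 0.1 8.3] turn tool z -0.0
[274.55474099 154.40287172] 29.120586395263672 1076.453125 [ 0.58770287 -0.02601791  0.04584748] [56.03794022 -1.18218198  0.95292673]
212.5 342.5 [  2.63129276 -57.65139572] -27.51005148135254
213.5 341.5 [  2.36715045 -57.39403235] -27.513440949547217
213.5 341.5 [  2.56947195 -57.60322142] -27.51687473208931
225.5 328.5 [ -0.70313217 -53.92346035] -27.313296260904725
228.5 325.5 [ -1.04840603 -53.60676442] -27.327585223361865
243.5 324.5 [ -9.00069933 -53.32082728] -31.160763308172143
```

The gripper reached its 36 mm target and lost the arm. I'll rise and find arm B.

Request:
send_rows:
  commands:
    - {"linear": [0,0,-35],"delta_rot": [0,0,0]}
    - {"linear": [0,0,-40],"delta_rot": [0,0,0]}
    - {"linear": [-20,0,-40],"delta_rot": [0,0,0]}
    - {"linear": [-30,0,-40],"delta_rot": [0,0,0]}
    - {"linear": [-30,0,0],"delta_rot": [0,0,0]}
    - {"linear": [0,0,0],"delta_rot": [0,0,0]}
    - {"linear": [0,0,0],"delta_rot": [0,0,0]}
  hand: 80

```text
time: 16.27
tool_pos: [0.4576, -0.0272, 0.1934]
eef_rot: [0.0, 1.0, 0.0, 0.001]
force: [1.1, -0.0, -0.1]
finger_gap: 0.0798
grip_force: 0.0
```

```bash
python3 -c "
from h import *
go([.45,.0,.2],180)
w=bot.read_camera('wrist'); np.save('w10.npy',w,allow_pickle=True)
cv2.imwrite('pics/w10.png',w['pixels'][:,:,::-1])
g=cv2.cvtColor(w['pixels'],cv2.COLOR_RGB2GRAY); m=(g>165).astype(np.uint8)
for k in cv2.findContours(m,0,2)[0]:
    if cv2.contourArea(k)>80: print(np.round(cv2.minAreaRect(k)[0]),np.round(cv2.minAreaRect(k)[1]),ray(w,cv2.minAreaRect(k)[0],.012)[0].round(3))
"
```

```text
pos [457.6 -27.2 193.4] yaw -180.0 tilt 0.1 F [ 1.1 -0.  -0.1] gap 79.8 t 16.2667 j6 1.37
shift [ -7.6 -27.2  -6.6] turn tool z -360.0
[245. 159.] [31. 36.] [0.488 0.009 0.012]
[517. 153.] [ 89. 131.] [ 0.494 -0.298  0.012]
[ 22. 113.] [148.  45.] [0.537 0.247 0.012]
[376.  40.] [69. 57.] [ 0.608 -0.128  0.012]
[384.  19.] [34. 41.] [ 0.626 -0.135  0.012]
[277.  30.] [61. 59.] [ 0.617 -0.028  0.012]
[162.  30.] [61. 55.] [0.616 0.087 0.012]
```

```bash
python3 -c "
from h import *
w=np.load('w10.npy',allow_pickle=True).item()
print(proj(w,[(.505,.008,.012),(.4445,.0131,.036)]))
e,r,a=blob(w,proj(w,(.505,.008,.012))[0],9); h=ray(w,e,.012)[0]; print(e,r,a,h,intool(h))
g=cv2.GaussianBlur(cv2.cvtColor(w['pixels'],cv2.COLOR_RGB2GRAY).astype(float),(0,0),.8)
L=[];Q=[]
for v in list(range(150,172,2)):
    d=np.diff(g[v]); l=220+d[220:240].argmax()+.5; r=255+d[255:275].argmin()+.5; L.append((l,v));Q.append((r,v))
for A in (L,Q):
    q=ray(w,A,.012); vx,vy,x0,y0=cv2.fitLine(q[:,:2].astype(np.float32),cv2.DIST_HUBER,0,.001,.001).ravel(); print(np.degrees(np.arctan(vy/vx)),x0,y0)
for v in (190,195,200,205): print(v,g[v,218:278].astype(int).tolist())
print(g[170:230,240].astype(int).tolist())
"
```

```text
[[244.71227217 143.39738933]
 [239.58270442 201.58152088]]
[244.66213378 138.5739376 ] 10.9232177734375 188.4375 [0.51023511 0.00789682 0.012     ] [ 51.46653639 -35.2405261  181.00372302]
4.6213655 0.48771033 0.028401934
5.865882 0.48588395 -0.011877209
190 [83, 85, 88, 89, 89, 88, 88, 87, 85, 81, 73, 67, 67, 72, 84, 97, 100, 99, 98, 98, 99, 98, 98, 99, 97, 96, 96, 98, 98, 96, 97, 100, 101, 99, 97, 97, 98, 98, 97, 97, 98, 98, 97, 96, 96, 98, 98, 96, 91, 82, 73, 65, 65, 64, 65, 70, 74, 74, 74, 76]
195 [82, 83, 85, 86, 85, 86, 86, 85, 85, 83, 74, 65, 64, 71, 79, 83, 84, 85, 85, 83, 83, 83, 83, 84, 85, 84, 83, 84, 83, 83, 83, 83, 82, 84, 84, 84, 83, 83, 83, 85, 86, 85, 83, 84, 86, 86, 85, 86, 85, 81, 75, 69, 67, 72, 77, 77, 76, 76, 76, 77]
200 [85, 85, 84, 83, 85, 85, 86, 88, 87, 88, 89, 91, 93, 94, 95, 97, 96, 95, 96, 97, 97, 97, 97, 96, 96, 96, 96, 96, 96, 96, 96, 95, 95, 94, 93, 92, 92, 93, 93, 92, 92, 92, 92, 93, 92, 91, 93, 97, 96, 92, 84, 73, 68, 71, 76, 77, 75, 75, 75, 74]
205 [85, 85, 86, 87, 87, 87, 86, 87, 87, 87, 87, 89, 94, 97, 97, 93, 88, 83, 79, 81, 88, 96, 100, 101, 100, 100, 101, 100, 99, 100, 101, 101, 101, 101, 101, 101, 100, 99, 100, 100, 100, 100, 99, 101, 100, 95, 92, 95, 98, 97, 88, 79, 75, 75, 77, 77, 78, 77, 76, 76]
[200, 169, 135, 118, 114, 115, 116, 114, 108, 102, 99, 98, 99, 98, 97, 98, 98, 98, 98, 98, 98, 99, 98, 94, 88, 83, 82, 83, 88, 94, 97, 96, 93, 95, 99, 100, 99, 99, 98, 98, 98, 96, 94, 93, 92, 92, 91, 89, 88, 87, 86, 85, 82, 80, 80, 81, 82, 83, 84, 87]
```

```bash
python3 -c "
from h import *
w=np.load('w10.npy',allow_pickle=True).item()
cv2.imwrite('pics/w11.png',cv2.resize(w['pixels'][90:240,150:340][:,:,::-1],None,fx=4,fy=4,interpolation=cv2.INTER_CUBIC))"
```

```text
(no output)
```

View pics/w11.png

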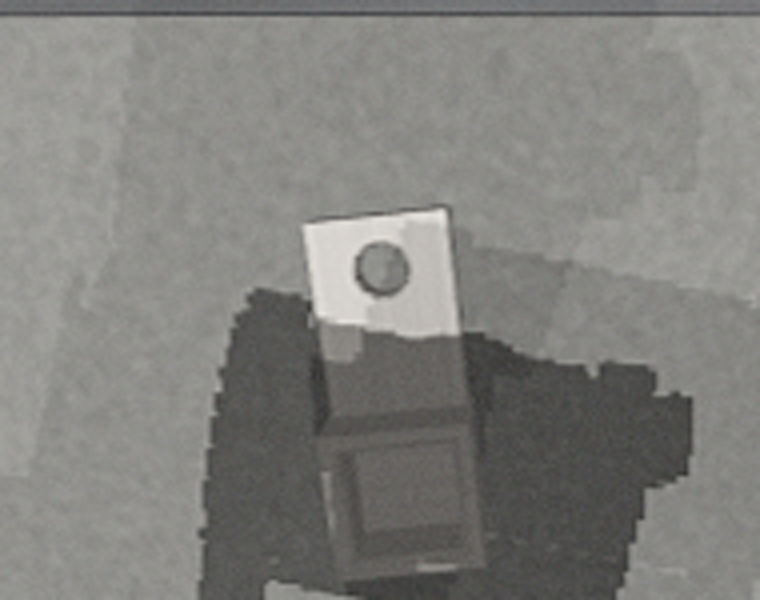

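Arm B is upright and about 1 cm nearer the robot, now turned the other way. Its hole is at crop (382,269) and its socket centre at crop (403,502).

```bash
python3 -c "
from h import *
w=np.load('w10.npy',allow_pickle=True).item()
e,r,a=blob(w,(245.3,157),9,thr=175); print(e,r,a)
h=ray(w,e,.012)[0]; s=ray(w,(250.6,215.4),.036)[0]; d=h-s; print(h,s,np.linalg.norm(d[:2]),np.degrees(np.arctan2(d[1],d[0])))
go(s,-174); y=np.radians(5.8); print(intool([h[0]-.062*np.cos(y),h[1]-.062*np.sin(y),0]))"
```

```text
[245.1783411  157.11154222] 7.673549652099609 169.390625
[0.48985273 0.00793398 0.012     ] [0.42859196 0.00143247 0.036     ] 0.06160480769820336 6.058029786099334
pos [458.5 -27.3 192.9] yaw -179.99 tilt 0.07 F [ 0.6  0.1 -0.5] gap 80.3 t 16.3167 j6 1.37
shift [-30.1 -28.8 156.9] turn tool z -5.99
[-30.61406834 -29.02200995 192.90149052]
```

Request:
send_rows:
  commands:
    - {"linear": [0,0,0],"delta_rot": [0,0,-5.9]}
    - {"linear": [-11,-16,20],"delta_rot": [0,0,0]}
    - {"linear": [-11,-15.9,20],"delta_rot": [0,0,0]}
    - {"linear": [0,0,35],"delta_rot": [0,0,0]}
    - {"linear": [0,0,35],"delta_rot": [0,0,0]}
    - {"linear": [0,0,35],"delta_rot": [0,0,0]}
    - {"linear": [0,0,25],"delta_rot": [0,0,0]}
    - {"linear": [0,0,15],"delta_rot": [0,0,0]}
    - {"linear": [0,0,0],"delta_rot": [0,0,0]}

```text
time: 17.07
tool_pos: [0.4328, 0.0022, 0.0042]
eef_rot: [-0.001, 0.999, 0.052, -0.003]
force: [0.1, 0.1, -0.6]
finger_gap: 0.0795
grip_force: 0.0
```

Request:
send_rows:
  commands:
    - {"linear": [0,0,0],"delta_rot": [0,0,0]}
    - {"linear": [0,0,0],"delta_rot": [0,0,0]}
    - {"linear": [0,0,0],"delta_rot": [0,0,0]}
    - {"linear": [0,0,0],"delta_rot": [0,0,0]}
    - {"linear": [0,0,0],"delta_rot": [0,0,0]}
    - {"linear": [0,0,0],"delta_rot": [0,0,0]}
    - {"linear": [0,0,0],"delta_rot": [0,0,0]}
    - {"linear": [0,0,0],"delta_rot": [0,0,0]}
    - {"linear": [0,0,0],"delta_rot": [0,0,0]}
  hand: 25

```text
time: 17.82
tool_pos: [0.4344, 0.0019, 0.0087]
eef_rot: [0.0, 0.999, 0.052, 0.001]
force: [-1.0, 0.0, 8.0]
finger_gap: 0.0398
grip_force: 59.2
```

```bash
python3 -c "
from h import *
go([.535,-.0274,.0365],180)
w=bot.read_camera('wrist'); e,r,a=blob(w,(277,150),20); h=ray(w,e,.012)[0]; print(e,r,a,h,intool(h))"
```

```text
pos [434.4   1.9   8.7] yaw -174.09 tilt 0.16 F [-1.  0.  8.] gap 39.8 t 17.8167 j6 1.32
shift [ 97.1  39.5 -27.5] turn tool z -354.09
[275.66768597 156.3659877 ] 15.981829643249512 719.828125 [0.48965872 0.00822068 0.012     ] [55.61985736 -0.62617578 -3.14800111]
```

Request:
send_rows:
  commands:
    - {"linear": [0,0,-10],"delta_rot": [0,0,0]}
    - {"linear": [0,0,-20],"delta_rot": [0,0,0]}
    - {"linear": [0,0,-20],"delta_rot": [0,0,0]}
    - {"linear": [0,0,0],"delta_rot": [0,0,5.9]}
    - {"linear": [21,6,0],"delta_rot": [0,0,0]}
    - {"linear": [21,6,0],"delta_rot": [0,0,0]}
    - {"linear": [21,6,0],"delta_rot": [0,0,0]}
    - {"linear": [21,6,0],"delta_rot": [0,0,0]}
    - {"linear": [20,6,0],"delta_rot": [0,0,0]}
    - {"linear": [0,0,10],"delta_rot": [0,0,0]}
    - {"linear": [0,0,0],"delta_rot": [0,0,0]}
    - {"linear": [0,0,0],"delta_rot": [0,0,0]}

```text
time: 18.87
tool_pos: [0.5366, -0.0278, 0.0473]
eef_rot: [-0.0, 1.0, -0.0, -0.001]
force: [0.2, -0.5, -2.6]
finger_gap: 0.0397
grip_force: 61.6
```

```bash
python3 -c "
from h import *
go([.535,-.0274,.0340],180)
w=bot.read_camera('wrist'); np.save('w9.npy',w,allow_pickle=True)
t=tool()[0]; z=t[2]-.0087+.012; e,r,a=blob(w,(276,156),20); h=ray(w,e,z)[0]; print(e,r,a,h,intool(h))
g=cv2.GaussianBlur(cv2.cvtColor(w['pixels'],cv2.COLOR_RGB2GRAY).astype(float),(0,0),.8)
for v in (20,28,36):
    d=np.diff(g[v]); l=195+d[195:235].argmax()+.5; r=325+d[325:365].argmin()+.5; P=ray(w,[(l,v),(r,v)],.049); print(l,r,P[:,1]*1000,P[:,1].mean()*1000)
for v in (132,140,180,190):
    d=np.diff(g[v]); l=220+d[220:260].argmax()+.5; r=295+d[295:335].argmin()+.5; P=ray(w,[(l,v),(r,v)],z); print(l,r,P[:,1]*1000,P[:,1].mean()*1000)
"
```

```text
pos [536.6 -27.8  47.3] yaw 179.99 tilt 0.09 F [ 0.2 -0.5 -2.6] gap 39.7 t 18.8667 j6 1.4
shift [-1.6 -0.4 13.3] turn tool z -0.01
[275.71849427 156.76044932] 16.047237396240234 730.3203125 [ 0.59204661 -0.02719784  0.05081762] [55.32433868 -0.61646816 -3.35894989]
211.5 340.5 [  2.65016429 -57.40561938] -27.37772754368927
212.5 340.5 [  2.38869609 -57.60941255] -27.610358231788435
212.5 339.5 [  2.59559904 -57.34405847] -27.374229716924678
236.5 326.5 [ -7.25694363 -53.04059867] -30.148771149358442
236.5 314.5 [ -7.10272571 -47.0823562 ] -27.092540958650254
238.5 313.5 [ -7.36069574 -47.31495636] -27.3378260534492
238.5 312.5 [ -7.15938011 -46.97248858] -27.06593434318016
```

Request:
send_rows:
  commands:
    - {"linear": [0,0.3,7],"delta_rot": [0,0,0]}
    - {"linear": [0,0,6],"delta_rot": [0,0,0]}
    - {"linear": [8,0,0],"delta_rot": [0,0,0]}
    - {"linear": [8,0,0],"delta_rot": [0,0,0]}
    - {"linear": [8,0,0],"delta_rot": [0,0,0]}
    - {"linear": [8,0,0],"delta_rot": [0,0,0]}
    - {"linear": [8,0,0],"delta_rot": [0,0,0]}
    - {"linear": [8,0,0],"delta_rot": [0,0,0]}
    - {"linear": [8,0,0],"delta_rot": [0,0,0]}
    - {"linear": [8,0,0],"delta_rot": [0,0,0]}
    - {"linear": [3,0,0],"delta_rot": [0,0,0]}
    - {"linear": [1,0,0],"delta_rot": [0,0,0]}
    - {"linear": [0,0,0],"delta_rot": [0,0,0]}

```text
time: 20.0
tool_pos: [0.6057, -0.0284, 0.0341]
eef_rot: [-0.0, 1.0, -0.0, -0.0]
force: [0.0, -0.4, -2.8]
finger_gap: 0.0396
grip_force: 61.6
```

Request:
send_rows:
  commands:
    - {"linear": [1,0,0],"delta_rot": [0,0,0]}
    - {"linear": [1,0,0],"delta_rot": [0,0,0]}
    - {"linear": [0.5,0,0],"delta_rot": [0,0,0]}
    - {"linear": [0,0,0],"delta_rot": [0,0,0]}

```text
time: 20.33
tool_pos: [0.608, -0.0284, 0.0343]
eef_rot: [-0.0, 1.0, -0.0, -0.0]
force: [-1.7, -0.4, -1.2]
finger_gap: 0.0393
grip_force: 61.6
```

Request:
send_rows:
  commands:
    - {"linear": [0.7,0,0],"delta_rot": [0,0,0]}
    - {"linear": [0.5,0,0],"delta_rot": [0,0,0]}
    - {"linear": [0,0,0.8],"delta_rot": [0,0,0]}
    - {"linear": [0,0,0.8],"delta_rot": [0,0,0]}
    - {"linear": [0,0,0],"delta_rot": [0,0,0]}

```text
time: 20.75
tool_pos: [0.6079, -0.0283, 0.0328]
eef_rot: [-0.0, 1.0, -0.0, -0.002]
force: [-8.9, -0.0, 4.0]
finger_gap: 0.0396
grip_force: 62.4
```

Request:
send_rows:
  commands:
    - {"linear": [0,0,0],"delta_rot": [0,0,0]}
    - {"linear": [0,0,0],"delta_rot": [0,0,0]}
    - {"linear": [0,0,0],"delta_rot": [0,0,0]}
    - {"linear": [0,0,-20],"delta_rot": [0,0,0]}
    - {"linear": [0,0,-35],"delta_rot": [0,0,0]}
    - {"linear": [0,0,-40],"delta_rot": [0,0,0]}
    - {"linear": [0,0,-40],"delta_rot": [0,0,0]}
    - {"linear": [0,0,-30],"delta_rot": [0,0,0]}
    - {"linear": [0,0,0],"delta_rot": [0,0,0]}
    - {"linear": [0,0,0],"delta_rot": [0,0,0]}
  hand: 60

```text
time: 21.58
tool_pos: [0.6102, -0.0285, 0.1996]
eef_rot: [0.0, 1.0, -0.0, 0.002]
force: [-0.1, 0.7, -1.7]
finger_gap: 0.06
grip_force: 0.0
```

```bash
python3 -c "
from h import *
go([.45,-.25,.2],180)
w=bot.read_camera('wrist'); np.save('w12.npy',w,allow_pickle=True)
for y in (.0725,-.0275):
    f,r,a=blob(w,proj(w,(.663,y,.049))[0],10); print('fork',f,r,a,ray(w,f,.049)*1000)
g=cv2.GaussianBlur(cv2.cvtColor(w['pixels'],cv2.COLOR_RGB2GRAY).astype(float),(0,0),.8)
# socket outlines at z=.060 and home positions
for y in (.0725,-.0275):
    p=proj(w,(.6002,y,.060))[0]; c=proj(w,[(.5792,y,.06),(.6212,y,.06)]); print(p,c)
    u=int(p[0]); print(g[int(c[1,1])-12:int(c[0,1])+12,u-16].astype(int).tolist(), int(c[1,1])-12)
pp=proj(w,[(.525,-.265,.075),(.460,-.264,.075)]); print(pp)
"
```

```text
pos [610.2 -28.5 199.6] yaw 180.0 tilt 0.24 F [-0.1  0.7 -1.7] gap 60.0 t 21.5833 j6 1.42
shift [-160.2  221.5   -1. ] turn tool z -0.0
fork [177.83850056 141.1472792 ] 6.779896259307861 129.6796875 [[662.6811385   71.07272018  49.        ]]
fork [275.36061398 141.01125037] 6.938638210296631 140.5625 [[662.75711229 -27.489785    49.        ]]
[178.83764469 203.62959315] [[180.68439582 222.79819048]
 [176.91829696 183.70746978]]
[54, 59, 80, 127, 159, 166, 165, 165, 158, 132, 102, 111, 172, 212, 218, 207, 187, 177, 175, 176, 184, 191, 195, 197, 198, 196, 194, 193, 194, 199, 204, 210, 213, 215, 217, 217, 216, 216, 217, 217, 216, 216, 217, 216, 213, 209, 205, 203, 201, 199, 186, 151, 123, 129, 148, 156, 156, 156, 158, 160, 160, 161, 163] 171
[275.42530215 203.55777762] [[275.44540355 222.72375375]
 [275.40441072 183.63854103]]
[194, 194, 194, 195, 187, 153, 117, 99, 90, 86, 87, 90, 97, 101, 101, 100, 98, 96, 95, 95, 95, 96, 97, 97, 96, 97, 98, 99, 98, 97, 98, 100, 101, 101, 100, 100, 100, 101, 100, 98, 98, 99, 100, 101, 103, 102, 100, 99, 99, 101, 95, 75, 66, 73, 83, 87, 88, 89, 89, 89, 89, 90, 87] 171
[[499.50162435 275.52715965]
 [486.33221394 327.37463014]]
```

Request:
send_rows:
  commands:
    - {"linear": [-12,33,0],"delta_rot": [0,0,0]}
    - {"linear": [-12,33,0],"delta_rot": [0,0,0]}
    - {"linear": [-12,33,0],"delta_rot": [0,0,0]}
    - {"linear": [-12,33,0],"delta_rot": [0,0,0]}
    - {"linear": [-12,33,5],"delta_rot": [0,0,0]}
    - {"linear": [-12,33,10],"delta_rot": [0,0,0]}
    - {"linear": [-13,38,10],"delta_rot": [0,0,0]}
    - {"linear": [0,0,0],"delta_rot": [0,0,0]}
    - {"linear": [0,0,0],"delta_rot": [0,0,0]}
  hand: 40

```text
time: 22.38
tool_pos: [0.523, -0.2658, 0.1704]
eef_rot: [-0.001, 1.0, -0.002, -0.002]
force: [0.7, -0.0, -0.3]
finger_gap: 0.0397
grip_force: 0.0
```

```bash
python3 -c "
from h import *
go([.525,-.265,.15],180)
w=bot.read_camera('wrist'); np.save('w13.npy',w,allow_pickle=True)
hsv=cv2.cvtColor(w['pixels'],cv2.COLOR_RGB2HSV)
# grey/dark pins on wood: low saturation inside the wood hull
wood=((hsv[:,:,0]>8)&(hsv[:,:,0]<28)&(hsv[:,:,1]>60)).astype(np.uint8)
k=max(cv2.findContours(wood,0,2)[0],key=cv2.contourArea); hull=np.zeros_like(wood); cv2.drawContours(hull,[cv2.convexHull(k)],-1,1,-1)
m=(hull&(hsv[:,:,1]<60)).astype(np.uint8)
for q in cv2.findContours(m,0,2)[0]:
    if cv2.contourArea(q)>60: print(cv2.boundingRect(q),cv2.minEnclosingCircle(q),cv2.contourArea(q))
print(proj(w,[(.526,-.266,.075),(.526,-.266,.053),(.461,-.264,.053),(.461,-.264,.075)]))
"
```

```text
pos [ 523.  -265.8  170.4] yaw 179.8 tilt 0.21 F [ 0.7 -0.  -0.3] gap 39.7 t 22.3833 j6 0.99
shift [ 2.  -0.7 20.4] turn tool z -0.2
(317, 249, 38, 38) ((334.53118896484375, 267.49798583984375), 21.943891525268555) 763.5
(268, 246, 21, 29) ((278.0, 260.0), 14.035768508911133) 410.0
(338, 186, 25, 25) ((350.84210205078125, 198.84210205078125), 13.676722526550293) 446.5
(270, 183, 23, 26) ((280.0, 195.5), 12.659089088439941) 403.5
(261, 154, 102, 8) ((311.5, 156.5), 50.56194305419922) 288.0
[[277.04908593 202.17090943]
 [277.0101469  195.89603557]
 [275.22938672 257.8980281 ]
 [275.13538366 268.29156022]]
```

```bash
python3 -c "
from h import *
w=np.load('w13.npy',allow_pickle=True).item()
for uv,z in [((281,194.3),.053),((281,201.5),.075),((278,257),.053)]:
    P=ray(w,uv,z)[0]; print(P*1000,intool(P))
g=cv2.cvtColor(w['pixels'],cv2.COLOR_RGB2GRAY)
for v in range(181,212,3): print(v,g[v,264:300].tolist())"
```

```text
[ 527.55325722 -269.79869242   53.        ] [  4.07744091   5.41905606 118.06538938]
[ 526.60296473 -269.48880612   75.        ] [ 3.07847334  5.07244956 96.06809379]
[ 461.99440719 -266.81621991   53.        ] [-61.48656724   2.55605549 118.21378681]
181 [86, 88, 87, 84, 82, 83, 87, 81, 76, 77, 80, 78, 115, 163, 171, 172, 168, 166, 163, 169, 176, 175, 174, 170, 175, 172, 170, 174, 171, 173, 173, 174, 172, 174, 174, 172]
184 [88, 88, 89, 91, 87, 92, 91, 90, 90, 90, 86, 81, 72, 77, 78, 77, 77, 139, 169, 160, 144, 116, 97, 131, 164, 176, 180, 178, 179, 179, 177, 177, 176, 179, 179, 179]
187 [90, 90, 90, 84, 93, 91, 91, 88, 74, 75, 79, 80, 83, 85, 86, 88, 85, 83, 85, 98, 103, 105, 107, 151, 172, 145, 147, 177, 179, 180, 180, 180, 181, 178, 178, 177]
190 [88, 91, 89, 91, 90, 88, 83, 77, 75, 81, 85, 72, 56, 41, 44, 47, 46, 47, 43, 41, 46, 52, 54, 83, 93, 152, 177, 171, 171, 180, 180, 181, 179, 178, 179, 179]
193 [84, 81, 82, 94, 92, 87, 97, 104, 104, 98, 60, 44, 49, 45, 46, 47, 41, 51, 43, 50, 46, 48, 44, 42, 81, 105, 103, 108, 118, 161, 178, 174, 175, 175, 172, 174]
196 [87, 97, 101, 103
[... 303 characters left out ...]
]
202 [107, 104, 105, 103, 104, 106, 99, 102, 104, 88, 57, 60, 60, 57, 61, 57, 62, 57, 58, 62, 58, 57, 55, 58, 60, 86, 109, 107, 105, 101, 102, 102, 106, 102, 104, 96]
205 [103, 104, 104, 104, 109, 105, 104, 108, 104, 107, 95, 69, 55, 50, 57, 60, 59, 65, 64, 59, 61, 59, 56, 59, 93, 106, 106, 101, 106, 99, 104, 102, 100, 103, 105, 101]
208 [109, 112, 107, 108, 109, 109, 106, 106, 113, 107, 112, 112, 113, 109, 105, 83, 67, 65, 72, 80, 96, 105, 111, 105, 111, 110, 110, 108, 109, 106, 107, 107, 108, 106, 108, 108]
211 [102, 105, 103, 108, 109, 105, 104, 108, 108, 110, 102, 106, 100, 102, 103, 106, 107, 103, 107, 107, 105, 104, 103, 107, 108, 108, 104, 108, 110, 106, 111, 109, 107, 106, 100, 105]
```

Request:
send_rows:
  commands:
    - {"linear": [2.5,5,25],"delta_rot": [0,0,0]}
    - {"linear": [0,0,30],"delta_rot": [0,0,0]}
    - {"linear": [0,0,25],"delta_rot": [0,0,0]}
    - {"linear": [0,0,20],"delta_rot": [0,0,0]}
    - {"linear": [0,0,13],"delta_rot": [0,0,0]}
    - {"linear": [0,0,0],"delta_rot": [0,0,0]}

```text
time: 22.93
tool_pos: [0.5263, -0.2671, 0.0568]
eef_rot: [-0.001, 1.0, 0.001, -0.002]
force: [-1.4, 1.2, -0.2]
finger_gap: 0.0401
grip_force: 0.0
```

Request:
send_rows:
  commands:
    - {"linear": [0,0,0],"delta_rot": [0,0,0]}
    - {"linear": [0,0,0],"delta_rot": [0,0,0]}
    - {"linear": [0,0,0],"delta_rot": [0,0,0]}
    - {"linear": [0,0,0],"delta_rot": [0,0,0]}
    - {"linear": [0,0,0],"delta_rot": [0,0,0]}
    - {"linear": [0,0,0],"delta_rot": [0,0,0]}
  hand: 4

```text
time: 23.43
tool_pos: [0.5271, -0.2695, 0.0602]
eef_rot: [0.0, 1.0, -0.0, 0.0]
force: [0.1, -0.8, 0.3]
finger_gap: 0.004
grip_force: 0.0
```

Request:
send_rows:
  commands:
    - {"linear": [0,0,0],"delta_rot": [0,0,0]}
    - {"linear": [0,0,-5],"delta_rot": [0,0,0]}
    - {"linear": [0,0,-20],"delta_rot": [0,0,0]}
    - {"linear": [0,0,-35],"delta_rot": [0,0,0]}
    - {"linear": [0,0,-35],"delta_rot": [0,0,0]}
    - {"linear": [0,0,-15],"delta_rot": [0,0,0]}
    - {"linear": [0,0,0],"delta_rot": [0,0,0]}
    - {"linear": [0,0,0],"delta_rot": [0,0,0]}
  hand: 50

```text
time: 24.1
tool_pos: [0.527, -0.2695, 0.1705]
eef_rot: [0.0, 1.0, -0.0, 0.001]
force: [0.2, -0.1, -0.9]
finger_gap: 0.0502
grip_force: 0.0
```

```bash
cat >> h.py <<'E'
def woodblobs(w):
    hsv=cv2.cvtColor(w['pixels'],cv2.COLOR_RGB2HSV)
    wood=((hsv[:,:,0]>8)&(hsv[:,:,0]<28)&(hsv[:,:,1]>60)).astype(np.uint8)
    k=max(cv2.findContours(wood,0,2)[0],key=cv2.contourArea); hull=np.zeros_like(wood); cv2.drawContours(hull,[cv2.convexHull(k)],-1,1,-1)
    m=(hull&(hsv[:,:,1]<60)).astype(np.uint8)
    print("hull",[round(x,1) for x in sum(map(list,cv2.minAreaRect(k)[:2]),[])])
    for q in cv2.findContours(m,0,2)[0]:
        if cv2.contourArea(q)>60: print(cv2.boundingRect(q),cv2.contourArea(q),ray(w,cv2.minEnclosingCircle(q)[0],.06)[0].round(4))
E
python3 -c "
from h import *
go([.525,-.265,.15],180)
w=bot.read_camera('wrist'); np.save('w14.npy',w,allow_pickle=True); woodblobs(w)
g=cv2.cvtColor(w['pixels'],cv2.COLOR_RGB2GRAY)
for v in range(180,222,4): print(v,g[v,258:300:2].tolist())"
```

```text
pos [ 527.  -269.5  170.5] yaw 179.99 tilt 0.1 F [ 0.2 -0.1 -0.9] gap 50.2 t 24.1 j6 0.99
shift [-2.  -4.5 20.5] turn tool z -0.01
hull [310.7, 223.8, 137.2, 128.1]
(328, 253, 35, 33) 470.5 [ 0.4572 -0.3386  0.06  ]
(264, 251, 21, 28) 406.5 [ 0.462  -0.2671  0.06  ]
(334, 191, 24, 25) 433.0 [ 0.5246 -0.3349  0.06  ]
(266, 188, 22, 26) 400.0 [ 0.528  -0.2696  0.06  ]
(257, 158, 101, 9) 344.0 [ 0.5641 -0.297   0.06  ]
180 [88, 87, 79, 133, 169, 172, 169, 168, 160, 160, 160, 156, 173, 172, 173, 171, 173, 170, 174, 169, 172]
184 [90, 86, 84, 90, 89, 85, 84, 83, 81, 81, 95, 183, 173, 172, 171, 171, 173, 170, 172, 174, 170]
188 [87, 91, 94, 90, 89, 91, 89, 84, 70, 71, 72, 66, 96, 96, 186, 177, 175, 174, 175, 174, 176]
192 [88, 89, 89, 86, 90, 74, 80, 88, 87, 78, 83, 88, 100, 97, 87, 97, 190, 179, 177, 177, 177]
196 [90, 85, 87, 87, 82, 80, 73, 48, 47, 50, 44, 51, 36, 106, 103, 101, 104, 96, 194, 189, 187]
200 [88, 79, 100, 102, 98, 104, 56, 55, 52, 51, 60, 63, 46, 83, 102, 100, 98, 98, 99, 96, 95]
204 [86, 110, 101, 102, 104, 107, 52, 57, 58, 66, 61, 54, 60, 66, 102, 102, 103, 100, 101, 104, 101]
208 [106, 105, 104, 105, 103, 107, 68, 63, 59, 57, 56, 61, 62, 78, 104, 104, 105, 103, 102, 101, 97]
212 [106, 110, 103, 110, 108, 108, 109, 97, 54, 52, 50, 49, 96, 111, 108, 108, 108, 106, 105, 107, 107]
216 [101, 99, 102, 105, 104, 106, 104, 106, 109, 101, 104, 106, 110, 105, 104, 106, 103, 97, 105, 106, 107]
220 [105, 104, 104, 104, 101, 106, 103, 105, 105, 107, 103, 101, 103, 106, 105, 105, 107, 105, 104, 105, 103]
```

Request:
send_rows:
  commands:
    - {"linear": [-1,0,25],"delta_rot": [0,0,0]}
    - {"linear": [0,0,35],"delta_rot": [0,0,0]}
    - {"linear": [0,0,25],"delta_rot": [0,0,0]}
    - {"linear": [0,0,15],"delta_rot": [0,0,0]}
    - {"linear": [0,0,8],"delta_rot": [0,0,0]}
    - {"linear": [0,0,5],"delta_rot": [0,0,0]}
    - {"linear": [0,0,3],"delta_rot": [0,0,0]}
    - {"linear": [0,0,0],"delta_rot": [0,0,0]}
    - {"linear": [0,0,0],"delta_rot": [0,0,0]}
    - {"linear": [0,0,0],"delta_rot": [0,0,0]}
  hand: 40

```text
time: 24.98
tool_pos: [0.5262, -0.2696, 0.0545]
eef_rot: [0.0, 1.0, -0.0, 0.001]
force: [-0.6, -0.4, 0.1]
finger_gap: 0.04
grip_force: 0.0
```

Request:
send_rows:
  commands:
    - {"linear": [0,0,0],"delta_rot": [0,0,0]}
    - {"linear": [0,0,0],"delta_rot": [0,0,0]}
    - {"linear": [0,0,0],"delta_rot": [0,0,0]}
    - {"linear": [0,0,0],"delta_rot": [0,0,0]}
    - {"linear": [0,0,0],"delta_rot": [0,0,0]}
    - {"linear": [0,0,0],"delta_rot": [0,0,0]}
  hand: 2

```text
time: 25.48
tool_pos: [0.527, -0.2707, 0.0552]
eef_rot: [0.001, 1.0, -0.0, 0.002]
force: [-0.5, -3.9, 9.9]
finger_gap: 0.002
grip_force: 5.1
```

Request:
send_rows:
  commands:
    - {"linear": [0,0,0],"delta_rot": [0,0,0]}
    - {"linear": [0,0,0],"delta_rot": [0,0,0]}
    - {"linear": [0,0,0],"delta_rot": [0,0,0]}
    - {"linear": [0,0,0],"delta_rot": [0,0,0]}
  hand: 0

```text
time: 25.82
tool_pos: [0.526, -0.2695, 0.054]
eef_rot: [0.0, 1.0, -0.0, 0.0]
force: [-1.0, -0.5, 5.2]
finger_gap: -0.0005
grip_force: 2.8
```

```bash
python3 -c "
from h import *
go([.525,-.265,.15],180)
w=bot.read_camera('wrist'); np.save('w15.npy',w,allow_pickle=True); g=cv2.cvtColor(w['pixels'],cv2.COLOR_RGB2GRAY)
print(proj(w,[(.527,-.2707,.075),(.527,-.2707,.053),(.527,-.2707,.055)]))
for v in range(180,330,7): print(v,g[v,228:326:4].tolist())"
```

```text
pos [ 526.  -269.5   54. ] yaw 180.0 tilt 0.02 F [-1.  -0.5  5.2] gap -0.5 t 25.8167 j6 0.99
shift [ -1.   -4.4 -96. ] turn tool z -0.0
[[279.40033154 266.72653459]
 [278.97020349 249.06692764]
 [279.00506677 250.49829622]]
180 [62, 146, 83, 85, 95, 80, 138, 137, 139, 139, 133, 141, 136, 138, 134, 138, 139, 136, 141, 141, 135, 136, 135, 130, 162]
187 [114, 88, 80, 84, 86, 75, 75, 71, 70, 73, 70, 69, 74, 76, 74, 72, 73, 76, 71, 70, 75, 74, 73, 79, 64]
194 [97, 94, 97, 101, 97, 94, 175, 180, 177, 153, 138, 126, 104, 84, 78, 79, 74, 75, 77, 82, 84, 85, 89, 86, 87]
201 [95, 91, 92, 92, 93, 91, 92, 93, 78, 173, 170, 168, 170, 169, 168, 170, 170, 169, 169, 169, 168, 167, 169, 168, 166]
208 [97, 95, 96, 99, 99, 99, 99, 100, 102, 96, 90, 94, 96, 86, 185, 177, 172, 174, 169, 168, 170, 168, 166, 168, 166]
215 [98, 93, 90, 93, 95, 89, 92, 87, 91, 91, 88, 93, 94, 94, 90, 94, 89, 184, 177, 171, 169, 170, 173, 172, 168]
222 [94, 94, 95, 89, 96, 89, 96, 88, 97, 90, 92, 91, 92, 93, 88, 91, 87, 96, 95, 99, 174, 170, 169, 168, 168]
229 [95, 97, 90, 94, 95, 92, 92, 89, 90, 95, 97, 93, 81, 80, 98, 94, 9
[... 847 characters left out ...]
0, 81, 79, 57, 19, 67, 75, 83, 72, 24, 24, 21, 81, 115, 116, 116, 106]
292 [86, 89, 86, 44, 29, 32, 32, 32, 28, 26, 11, 71, 29, 78, 17, 29, 32, 22, 30, 20, 25, 62, 109, 168, 108]
299 [113, 89, 52, 35, 32, 29, 32, 29, 27, 21, 19, 16, 27, 8, 25, 14, 21, 22, 37, 20, 22, 20, 152, 105, 103]
306 [32, 22, 30, 22, 28, 23, 29, 25, 19, 27, 28, 22, 24, 33, 23, 37, 20, 15, 25, 8, 27, 17, 20, 11, 27]
313 [24, 33, 28, 29, 27, 25, 25, 26, 6, 25, 23, 26, 25, 27, 23, 13, 18, 29, 27, 9, 5, 28, 27, 20, 24]
320 [30, 27, 11, 22, 33, 27, 29, 13, 18, 14, 23, 24, 18, 19, 26, 22, 29, 22, 20, 19, 18, 33, 20, 22, 23]
327 [20, 35, 20, 23, 33, 28, 24, 2, 24, 9, 18, 20, 25, 20, 20, 26, 18, 29, 26, 21, 15, 15, 16, 19, 14]
```

The closed pads rested on top of the stem at TCP z 54 mm, so the real fingertips sit about 21 mm behind the stated TCP. I'll open, go about 18 mm lower and close again.

Request:
send_rows:
  commands:
    - {"linear": [0,0,-6],"delta_rot": [0,0,0]}
    - {"linear": [0,0,-4],"delta_rot": [0,0,0]}
    - {"linear": [0,0,0],"delta_rot": [0,0,0]}
    - {"linear": [0,0,0],"delta_rot": [0,0,0]}
    - {"linear": [0,0,0],"delta_rot": [0,0,0]}
    - {"linear": [0,0,10],"delta_rot": [0,0,0]}
    - {"linear": [0,0,8],"delta_rot": [0,0,0]}
    - {"linear": [0,0,5],"delta_rot": [0,0,0]}
    - {"linear": [0,0,4],"delta_rot": [0,0,0]}
    - {"linear": [0,0,0],"delta_rot": [0,0,0]}
    - {"linear": [0,0,0],"delta_rot": [0,0,0]}
  hand: 40

```text
time: 26.78
tool_pos: [0.5258, -0.2693, 0.0363]
eef_rot: [-0.0, 1.0, -0.0, -0.0]
force: [0.0, 0.5, 0.8]
finger_gap: 0.0399
grip_force: 0.0
```

Request:
send_rows:
  commands:
    - {"linear": [0,0,0],"delta_rot": [0,0,0]}
    - {"linear": [0,0,0],"delta_rot": [0,0,0]}
    - {"linear": [0,0,0],"delta_rot": [0,0,0]}
    - {"linear": [0,0,0],"delta_rot": [0,0,0]}
    - {"linear": [0,0,0],"delta_rot": [0,0,0]}
    - {"linear": [0,0,0],"delta_rot": [0,0,0]}
  hand: 2

```text
time: 27.28
tool_pos: [0.5261, -0.2695, 0.0371]
eef_rot: [0.0, 1.0, -0.0, 0.0]
force: [-0.3, 0.8, 4.9]
finger_gap: 0.0116
grip_force: 58.6
```

Request:
send_rows:
  commands:
    - {"linear": [0,0,-8],"delta_rot": [0,0,0]}
    - {"linear": [0,0,-15],"delta_rot": [0,0,0]}
    - {"linear": [0,0,-22],"delta_rot": [0,0,0]}
    - {"linear": [0,0,-28],"delta_rot": [0,0,0]}
    - {"linear": [17,-30,0],"delta_rot": [0,0,0]}
    - {"linear": [17,-30,0],"delta_rot": [0,0,0]}
    - {"linear": [17,-30,0],"delta_rot": [0,0,0]}
    - {"linear": [17,-30,0],"delta_rot": [0,0,0]}
    - {"linear": [17,-30,0],"delta_rot": [0,0,0]}
    - {"linear": [17,-30,0],"delta_rot": [0,0,0]}
    - {"linear": [17,-30,0],"delta_rot": [0,0,0]}
    - {"linear": [11,-22,0],"delta_rot": [0,0,0]}
    - {"linear": [5,-10,0],"delta_rot": [0,0,0]}
    - {"linear": [0,0,0],"delta_rot": [0,0,0]}
    - {"linear": [0,0,0],"delta_rot": [0,0,0]}
    - {"linear": [0,0,0],"delta_rot": [0,0,0]}

```text
time: 28.62
tool_pos: [0.6604, -0.0285, 0.1097]
eef_rot: [0.0, 1.0, -0.0, -0.0]
force: [-0.7, 0.4, 0.2]
finger_gap: 0.0117
grip_force: 58.6
```

```bash
python3 -c "
from h import *
go([.6621,-.0275,.10],180)
w=bot.read_camera('wrist'); np.save('w16.npy',w,allow_pickle=True)
p=tool()[0]; print('hole',proj(w,(.6625,-.0275,.049)),'nose',proj(w,p+[0,0,.0109-.044]),'collar',proj(w,p+[0,0,.0109]))
g=cv2.cvtColor(w['pixels'],cv2.COLOR_RGB2GRAY)
for v in range(140,260,5): print(v,g[v,236:318:3].tolist())"
```

```text
pos [660.4 -28.5 109.7] yaw 179.95 tilt 0.03 F [-0.7  0.4  0.2] gap 11.7 t 28.6167 j6 1.43
shift [ 1.7 -1.   9.7] turn tool z -0.05
hole [[275.2653916  215.53630727]] nose [[277.00808063 230.91469186]] collar [[277.31031422 259.63931163]]
140 [143, 147, 147, 145, 139, 148, 146, 145, 149, 144, 145, 145, 141, 144, 147, 148, 146, 144, 145, 138, 136, 145, 145, 143, 143, 142, 142, 144]
145 [146, 144, 144, 146, 148, 150, 141, 148, 146, 152, 148, 146, 140, 137, 148, 146, 142, 144, 140, 144, 148, 139, 136, 141, 147, 138, 140, 143]
150 [87, 82, 88, 88, 85, 83, 87, 86, 85, 86, 84, 86, 88, 88, 86, 87, 90, 90, 88, 83, 88, 81, 87, 87, 84, 91, 86, 84]
155 [93, 93, 89, 95, 88, 95, 89, 103, 111, 109, 107, 108, 111, 109, 108, 114, 114, 110, 110, 111, 108, 113, 111, 109, 109, 108, 111, 107]
160 [86, 83, 90, 94, 88, 96, 95, 97, 90, 98, 104, 114, 106, 106, 108, 107, 109, 110, 106, 106, 110, 107, 111, 107, 110, 109, 106, 106]
165 [86, 88, 87, 87, 94, 91, 93, 91, 90, 95, 95, 94, 94, 91, 96, 87, 94, 89, 91, 96, 109, 113, 113, 112, 115, 109, 112, 109]
170 [85, 93, 91, 91, 92, 92, 92, 92, 88, 100, 89, 92, 93
[... 1419 characters left out ...]
 [37, 86, 81, 54, 64, 81, 77, 79, 77, 81, 74, 83, 63, 66, 74, 61, 81, 78, 82, 77, 79, 82, 73, 43, 80, 82, 58, 53]
235 [48, 81, 47, 42, 46, 63, 77, 82, 79, 76, 80, 61, 61, 67, 67, 65, 78, 80, 81, 85, 79, 68, 43, 35, 40, 103, 50, 53]
240 [44, 83, 84, 71, 73, 76, 79, 81, 82, 80, 79, 66, 63, 65, 66, 69, 77, 82, 77, 74, 80, 76, 83, 64, 80, 102, 47, 51]
245 [48, 42, 65, 72, 73, 63, 96, 96, 98, 66, 64, 76, 72, 78, 78, 81, 73, 68, 78, 99, 98, 89, 85, 77, 78, 57, 49, 50]
250 [48, 49, 66, 69, 65, 65, 95, 91, 67, 64, 78, 80, 79, 74, 73, 86, 80, 76, 66, 65, 90, 98, 86, 79, 77, 59, 55, 55]
255 [45, 39, 48, 67, 62, 69, 73, 72, 79, 29, 50, 44, 29, 40, 42, 34, 40, 48, 15, 75, 73, 79, 78, 85, 84, 50, 53, 51]
```

```bash
cat > pinv.py <<'E'
from h import *
import sys
def run(fy):
    go([.6621,fy,.10],180)
    w=bot.read_camera('wrist'); p=tool()[0]; zn=p[2]+.0109-.044
    g=cv2.GaussianBlur(cv2.cvtColor(w['pixels'],cv2.COLOR_RGB2GRAY).astype(float),(0,0),.7)
    nv=proj(w,p+[0,0,.0109-.044])[0]; print('nose pred',nv,'hole pred',proj(w,(.6625,fy,.049))[0])
    for v in range(int(nv[1])+4,int(nv[1])+12,2): # shank edges
        d=np.diff(g[v,258:298]); print(v,'L',258+d[:18].argmin()+.5,'R',276+d[18:].argmax()+.5)
    u=int(round(nv[0])); print('col',[int(x) for x in g[int(nv[1])-32:int(nv[1])+16,u-1:u+2].mean(1)],int(nv[1])-32)
    hv=int(proj(w,(.6625,fy,.049))[0][1])
    for v in range(hv-14,hv+12,2): print(v,g[v,252:300].astype(int).tolist())
run(float(sys.argv[1]))
E
python3 pinv.py -0.0275
```

```text
pos [660.4 -28.7 109.8] yaw 179.92 tilt 0.02 F [ 0.1  0.6 -0.4] gap 11.7 t 28.6667 j6 1.43
shift [ 1.7 -1.2  9.8] turn tool z -0.08
nose pred [276.78655407 230.87295074] hole pred [274.98590522 215.57304466]
234 L 268.5 R 284.5
236 L 268.5 R 283.5
238 L 268.5 R 283.5
240 L 267.5 R 284.5
col [80, 80, 80, 82, 80, 79, 76, 73, 67, 60, 58, 58, 58, 58, 63, 70, 78, 82, 83, 85, 86, 76, 69, 70, 74, 78, 79, 78, 75, 68, 65, 66, 66, 66, 65, 66, 67, 66, 67, 67, 65, 65, 66, 64, 66, 68, 74, 77] 198
201 [79, 80, 80, 79, 80, 80, 80, 81, 81, 79, 78, 79, 80, 80, 82, 81, 79, 80, 80, 81, 81, 80, 80, 80, 81, 82, 82, 80, 80, 78, 78, 80, 79, 79, 81, 81, 80, 79, 79, 82, 81, 79, 79, 78, 79, 79, 79, 78]
203 [79, 80, 78, 78, 78, 79, 78, 77, 78, 79, 80, 80, 78, 79, 80, 80, 80, 79, 77, 77, 77, 80, 79, 78, 79, 79, 78, 78, 80, 81, 80, 80, 80, 78, 79, 79, 77, 77, 77, 79, 80, 79, 78, 78, 78, 78, 79, 79]
205 [81, 81, 82, 82, 81, 81, 81, 82, 83, 83, 82, 82, 81, 80, 80, 81, 81, 78, 74, 74, 75, 75, 75, 73, 73, 72, 73, 74, 75, 78, 80, 82, 80, 80, 80, 82, 81, 81, 83, 82, 81, 81, 81, 80, 79, 79, 80, 79]
207 [80, 79, 81, 81,
[... 1249 characters left out ...]
, 78, 80, 79, 78, 76, 74, 71, 69, 69, 72, 74, 74, 76, 78, 78, 78, 78, 79, 78, 78, 79, 78, 77, 78, 79, 79, 78]
221 [78, 78, 79, 79, 79, 80, 81, 80, 80, 80, 80, 79, 80, 78, 76, 77, 78, 78, 76, 71, 70, 70, 69, 68, 69, 70, 71, 74, 76, 78, 78, 77, 78, 78, 77, 77, 78, 79, 78, 78, 79, 78, 79, 79, 79, 79, 79, 78]
223 [80, 80, 78, 78, 80, 80, 80, 79, 78, 78, 80, 79, 78, 79, 79, 77, 77, 76, 77, 78, 78, 78, 77, 76, 77, 77, 78, 79, 78, 76, 74, 74, 75, 78, 81, 79, 79, 78, 76, 77, 78, 77, 76, 77, 79, 79, 79, 77]
225 [79, 79, 80, 79, 80, 80, 80, 80, 78, 78, 78, 79, 79, 80, 79, 78, 77, 78, 79, 79, 79, 80, 80, 79, 77, 78, 79, 78, 80, 79, 77, 78, 78, 79, 78, 78, 78, 78, 80, 79, 78, 78, 80, 79, 78, 78, 78, 78]
```

```bash
python3 -c "
from h import *
w=np.load('w16.npy',allow_pickle=True).item(); p=tool()[0]
h=ray(w,(275,213.7),.049)[0]; n=ray(w,(276.1,230.6),p[2]+.0109-.044)[0]; print(h*1000,n*1000,(h-n)*1000, (p-n)*1000)"
```

```text
[663.99491443 -27.29772209  49.        ] [660.65142281 -28.11901341  76.72275956] [  3.34349163   0.82129132 -27.72275956] [-0.18015262 -0.69001029 33.1       ]
```

Request:
send_rows:
  commands:
    - {"linear": [2.5,-0.8,8],"delta_rot": [0,0,0]}
    - {"linear": [0,0,8],"delta_rot": [0,0,0]}
    - {"linear": [0,0,5],"delta_rot": [0,0,0]}
    - {"linear": [0,0,2],"delta_rot": [0,0,0]}
    - {"linear": [0,0,0],"delta_rot": [0,0,0]}
    - {"linear": [0,0,0],"delta_rot": [0,0,0]}
    - {"linear": [0,0,0],"delta_rot": [0,0,0]}

```text
time: 29.3
tool_pos: [0.6635, -0.0266, 0.0869]
eef_rot: [-0.0, 1.0, -0.0, 0.0]
force: [-0.2, 1.0, -0.5]
finger_gap: 0.0117
grip_force: 58.6
```

```bash
python3 pinv.py -0.0275
```

```text
pos [663.5 -26.6  86.9] yaw 180.0 tilt 0.02 F [-0.2  1.  -0.5] gap 11.7 t 29.3 j6 1.43
shift [ -1.4   0.9 -13.1] turn tool z -0.0
nose pred [276.69919289 231.01861309] hole pred [277.99077067 229.95999022]
235 L 269.5 R 283.5
237 L 268.5 R 283.5
239 L 268.5 R 283.5
241 L 267.5 R 284.5
col [82, 82, 82, 81, 82, 80, 80, 80, 80, 79, 79, 79, 79, 79, 79, 79, 78, 79, 77, 74, 69, 61, 58, 58, 59, 61, 64, 67, 67, 64, 65, 66, 64, 65, 65, 66, 67, 66, 65, 65, 66, 64, 65, 66, 69, 75, 76, 77] 199
215 [77, 77, 77, 76, 77, 77, 76, 78, 80, 80, 79, 80, 80, 78, 78, 78, 79, 79, 78, 77, 77, 77, 78, 79, 78, 77, 78, 79, 78, 78, 79, 79, 78, 76, 78, 80, 80, 79, 78, 77, 77, 77, 79, 78, 77, 77, 78, 78]
217 [80, 81, 81, 79, 78, 79, 78, 80, 80, 80, 81, 79, 79, 79, 79, 79, 79, 80, 81, 79, 79, 80, 79, 77, 78, 77, 76, 77, 76, 76, 75, 77, 78, 78, 78, 79, 81, 80, 79, 80, 79, 79, 81, 80, 80, 79, 80, 80]
219 [80, 81, 80, 81, 81, 80, 79, 81, 81, 80, 80, 79, 80, 81, 81, 81, 79, 79, 78, 75, 73, 72, 70, 69, 69, 68, 70, 70, 70, 70, 70, 74, 75, 75, 77, 78, 80, 79, 79, 80, 81, 80, 79, 79, 80, 81, 81, 79]
221 [79, 80, 78, 79, 7
[... 1247 characters left out ...]
, 65, 65, 64, 64, 65, 66, 66, 66, 63, 63, 65, 66, 68, 72, 74, 73, 75, 75, 76, 77, 79, 78, 78, 78, 78, 78, 79]
235 [79, 79, 79, 79, 79, 78, 78, 80, 80, 80, 79, 79, 79, 79, 78, 76, 73, 69, 64, 64, 64, 64, 63, 66, 67, 66, 67, 66, 65, 65, 65, 65, 70, 74, 76, 77, 78, 78, 77, 79, 80, 80, 80, 80, 79, 79, 79, 79]
237 [78, 78, 78, 78, 79, 78, 77, 77, 78, 78, 77, 76, 78, 78, 77, 76, 74, 68, 64, 64, 65, 65, 65, 65, 66, 65, 66, 65, 65, 63, 63, 66, 72, 76, 76, 75, 77, 78, 76, 77, 78, 78, 79, 79, 77, 76, 77, 77]
239 [77, 76, 76, 78, 80, 78, 78, 78, 78, 79, 78, 77, 78, 78, 78, 78, 74, 68, 64, 65, 64, 64, 65, 65, 66, 65, 66, 66, 65, 63, 62, 63, 70, 75, 77, 76, 77, 78, 79, 79, 78, 78, 78, 78, 77, 76, 78, 79]
```

```bash
python3 -c "
from h import *
w=bot.read_camera('wrist'); p=tool()[0]
for hv in (227.5,228.2,229): 
  h=ray(w,(277.5,hv),.049)[0]; n=ray(w,(276.5,230.4),p[2]+.0109-.044)[0]; print(h*1000,n*1000,(h-n)*1000)"
```

```text
[664.34199944 -27.13934396  49.        ] [664.03030715 -26.42433597  53.90218676] [ 0.31169229 -0.715008   -4.90218676]
[663.8164701  -27.13986859  49.        ] [664.03030715 -26.42433597  53.90218676] [-0.21383705 -0.71553262 -4.90218676]
[663.21494113 -27.14046909  49.        ] [664.03030715 -26.42433597  53.90218676] [-0.81536601 -0.71613312 -4.90218676]
```

Request:
send_rows:
  commands:
    - {"linear": [-0.6,0.7,0],"delta_rot": [0,0,0]}
    - {"linear": [0,0,3],"delta_rot": [0,0,0]}
    - {"linear": [0,0,3],"delta_rot": [0,0,0]}
    - {"linear": [0,0,2],"delta_rot": [0,0,0]}
    - {"linear": [0,0,2],"delta_rot": [0,0,0]}
    - {"linear": [0,0,2],"delta_rot": [0,0,0]}
    - {"linear": [0,0,0],"delta_rot": [0,0,0]}

```text
time: 29.98
tool_pos: [0.6626, -0.0273, 0.0741]
eef_rot: [-0.0, 1.0, -0.0, -0.0]
force: [0.4, -0.2, -0.3]
finger_gap: 0.0115
grip_force: 58.6
```

Request:
send_rows:
  commands:
    - {"linear": [0,0,3],"delta_rot": [0,0,0]}
    - {"linear": [0,0,3],"delta_rot": [0,0,0]}
    - {"linear": [0,0,3],"delta_rot": [0,0,0]}
    - {"linear": [0,0,3],"delta_rot": [0,0,0]}
    - {"linear": [0,0,3],"delta_rot": [0,0,0]}
    - {"linear": [0,0,3],"delta_rot": [0,0,0]}
    - {"linear": [0,0,0],"delta_rot": [0,0,0]}

```text
time: 30.57
tool_pos: [0.6625, -0.0272, 0.0559]
eef_rot: [-0.0, 1.0, -0.0, -0.0]
force: [0.3, -0.1, -0.6]
finger_gap: 0.0113
grip_force: 58.6
```

Request:
send_rows:
  commands:
    - {"linear": [0,0,3],"delta_rot": [0,0,0]}
    - {"linear": [0,0,3],"delta_rot": [0,0,0]}
    - {"linear": [0,0,2],"delta_rot": [0,0,0]}
    - {"linear": [0,0,2],"delta_rot": [0,0,0]}
    - {"linear": [0,0,2],"delta_rot": [0,0,0]}
    - {"linear": [0,0,0],"delta_rot": [0,0,0]}

```text
time: 31.07
tool_pos: [0.6623, -0.0272, 0.0441]
eef_rot: [-0.0, 1.0, -0.0, -0.001]
force: [-3.2, -0.9, -1.2]
finger_gap: 0.0115
grip_force: 58.6
```

Request:
send_rows:
  commands:
    - {"linear": [0,0,2],"delta_rot": [0,0,0]}
    - {"linear": [0,0,2],"delta_rot": [0,0,0]}
    - {"linear": [0,0,1],"delta_rot": [0,0,0]}
    - {"linear": [0,0,0.6],"delta_rot": [0,0,0]}
    - {"linear": [0,0,0],"delta_rot": [0,0,0]}

```text
time: 31.48
tool_pos: [0.6626, -0.0273, 0.0388]
eef_rot: [-0.0, 1.0, -0.0, -0.0]
force: [-2.8, 0.5, -0.9]
finger_gap: 0.0112
grip_force: 58.6
```

Request:
send_rows:
  commands:
    - {"linear": [0,0,0.6],"delta_rot": [0,0,0]}
    - {"linear": [0,0,0.6],"delta_rot": [0,0,0]}
    - {"linear": [0,0,0],"delta_rot": [0,0,0]}

```text
time: 31.73
tool_pos: [0.6628, -0.0273, 0.0383]
eef_rot: [-0.0, 1.0, -0.0, -0.0]
force: [-5.8, -0.1, 4.8]
finger_gap: 0.0114
grip_force: 59.2
```

Request:
send_rows:
  commands:
    - {"linear": [0,0,0.6],"delta_rot": [0,0,0]}
    - {"linear": [0,0,0.5],"delta_rot": [0,0,0]}
    - {"linear": [0,0,0],"delta_rot": [0,0,0]}

```text
time: 31.98
tool_pos: [0.6628, -0.0273, 0.0382]
eef_rot: [0.0, 1.0, 0.0, 0.0]
force: [-8.0, 0.5, 12.5]
finger_gap: 0.0113
grip_force: 60.0
```

Request:
send_rows:
  commands:
    - {"linear": [0,0,0.6],"delta_rot": [0,0,0]}
    - {"linear": [0,0,0],"delta_rot": [0,0,0]}

```text
time: 32.15
tool_pos: [0.6628, -0.0273, 0.0381]
eef_rot: [0.0, 1.0, 0.0, 0.0]
force: [-9.7, 0.8, 17.6]
finger_gap: 0.0115
grip_force: 60.5
```

Request:
send_rows:
  commands:
    - {"linear": [0,0,0],"delta_rot": [0,0,0]}
    - {"linear": [0,0,0],"delta_rot": [0,0,0]}
    - {"linear": [0,0,0],"delta_rot": [0,0,0]}
    - {"linear": [0,0,-20],"delta_rot": [0,0,0]}
    - {"linear": [0,0,-35],"delta_rot": [0,0,0]}
    - {"linear": [0,0,-40],"delta_rot": [0,0,0]}
    - {"linear": [0,0,-35],"delta_rot": [0,0,0]}
    - {"linear": [-20.3,24,0],"delta_rot": [0,0,0]}
    - {"linear": [-20.3,24,0],"delta_rot": [0,0,0]}
    - {"linear": [-20.3,24,0],"delta_rot": [0,0,0]}
    - {"linear": [-20.3,24,0],"delta_rot": [0,0,0]}
    - {"linear": [-20.3,24,0],"delta_rot": [0,0,0]}
    - {"linear": [-20.3,24,0],"delta_rot": [0,0,0]}
    - {"linear": [-20.3,24,0],"delta_rot": [0,0,0]}
    - {"linear": [-20.3,24,0],"delta_rot": [0,0,0]}
    - {"linear": [-20.3,24,0],"delta_rot": [0,0,0]}
    - {"linear": [-20.3,24,0],"delta_rot": [0,0,0]}
    - {"linear": [0,0,0],"delta_rot": [0,0,0]}
    - {"linear": [0,0,0],"delta_rot": [0,0,0]}
    - {"linear": [0,0,0],"delta_rot": [0,0,0]}
  hand: 40

```text
time: 33.82
tool_pos: [0.4602, -0.2673, 0.1662]
eef_rot: [0.0, 1.0, -0.0, 0.0]
force: [0.5, 0.5, -0.5]
finger_gap: 0.0398
grip_force: 0.0
```

```bash
python3 -c "
from h import *
go([.460,-.267,.0365],180)
w=bot.read_camera('wrist'); np.save('w17.npy',w,allow_pickle=True); woodblobs(w)
g=cv2.cvtColor(w['pixels'],cv2.COLOR_RGB2GRAY)
for v in range(184,224,4): print(v,g[v,252:306:2].tolist())
t=bot.read_camera('top'); tg=cv2.cvtColor(t['pixels'],cv2.COLOR_RGB2GRAY); p=proj(t,(.662,-.0275,.06))[0]; print('top fork1',p); c=p.round().astype(int)
for v in range(c[1]-8,c[1]+9,2): print(tg[v,c[0]-10:c[0]+11].tolist(), tg[v,c[0]+30:c[0]+51].tolist())
"
```

```text
pos [ 460.2 -267.3  166.2] yaw 179.96 tilt 0.03 F [ 0.5  0.5 -0.5] gap 39.8 t 33.8167 j6 0.92
shift [ -0.3  -0.3 129.7] turn tool z -0.04
hull [315.5, 160.8, 149.3, 141.2]
(334, 191, 25, 26) 455.0 [ 0.4584 -0.3317  0.06  ]
(265, 188, 23, 26) 419.0 [ 0.4623 -0.267   0.06  ]
(272, 120, 15, 15) 146.5 [ 0.5274 -0.2696  0.06  ]
(341, 118, 28, 26) 511.5 [ 0.5238 -0.3345  0.06  ]
184 [83, 85, 87, 86, 87, 87, 92, 85, 86, 91, 88, 100, 104, 98, 188, 186, 176, 175, 174, 178, 174, 173, 173, 176, 174, 174, 175]
188 [81, 76, 84, 81, 81, 82, 79, 79, 82, 84, 71, 72, 71, 74, 72, 98, 96, 187, 177, 176, 176, 176, 177, 177, 177, 176, 177]
192 [79, 83, 78, 86, 83, 80, 76, 76, 76, 83, 81, 83, 71, 86, 82, 95, 104, 84, 81, 170, 156, 157, 162, 159, 160, 163, 161]
196 [85, 84, 82, 86, 81, 102, 98, 96, 79, 56, 48, 51, 43, 42, 46, 44, 102, 99, 93, 95, 89, 175, 168, 164, 160, 163, 160]
200 [84, 79, 94, 101, 105, 101, 100, 100, 100, 40, 52, 62, 57, 67, 54, 45, 86, 97, 96, 101, 94, 97, 98, 93, 86, 170, 163]
204 [98, 99, 95, 96, 97, 98, 103, 99, 85, 49, 60, 58, 62, 58, 51, 60, 85, 96, 106, 103, 99, 105, 101, 103, 9
[... 1729 characters left out ...]
19, 170, 122, 78, 48, 84, 138, 209, 231, 227, 226, 226, 226, 227]
[230, 229, 230, 229, 229, 229, 233, 191, 173, 218, 212, 174, 158, 209, 231, 229, 229, 230, 230, 230, 230] [234, 229, 230, 230, 229, 228, 229, 229, 231, 226, 211, 203, 223, 232, 229, 227, 226, 227, 228, 227, 227]
[100, 108, 135, 204, 228, 227, 227, 227, 228, 230, 229, 228, 228, 227, 227, 227, 228, 218, 160, 106, 107] [150, 108, 105, 193, 229, 227, 226, 226, 225, 226, 226, 227, 226, 226, 226, 226, 227, 230, 164, 90, 106]
[221, 225, 239, 235, 232, 231, 231, 231, 231, 231, 231, 233, 233, 233, 231, 232, 232, 235, 210, 128, 159] [229, 151, 153, 222, 238, 236, 235, 235, 235, 235, 234, 234, 234, 233, 233, 232, 231, 234, 210, 143, 100]
```

Request:
send_rows:
  commands:
    - {"linear": [-0.7,0,30],"delta_rot": [0,0,0]}
    - {"linear": [0,0,35],"delta_rot": [0,0,0]}
    - {"linear": [0,0,25],"delta_rot": [0,0,0]}
    - {"linear": [0,0,18],"delta_rot": [0,0,0]}
    - {"linear": [0,0,11],"delta_rot": [0,0,0]}
    - {"linear": [0,0,6],"delta_rot": [0,0,0]}
    - {"linear": [0,0,4.5],"delta_rot": [0,0,0]}
    - {"linear": [0,0,0],"delta_rot": [0,0,0]}
    - {"linear": [0,0,0],"delta_rot": [0,0,0]}

```text
time: 34.67
tool_pos: [0.4595, -0.2674, 0.0373]
eef_rot: [0.0, 1.0, 0.0, 0.0]
force: [-0.2, 0.5, -0.2]
finger_gap: 0.0401
grip_force: 0.0
```

Request:
send_rows:
  commands:
    - {"linear": [0,0,0],"delta_rot": [0,0,0]}
    - {"linear": [0,0,0],"delta_rot": [0,0,0]}
    - {"linear": [0,0,0],"delta_rot": [0,0,0]}
    - {"linear": [0,0,0],"delta_rot": [0,0,0]}
    - {"linear": [0,0,0],"delta_rot": [0,0,0]}
    - {"linear": [0,0,0],"delta_rot": [0,0,0]}
  hand: 2

```text
time: 35.17
tool_pos: [0.4595, -0.2676, 0.0376]
eef_rot: [0.0, 1.0, -0.0, 0.001]
force: [0.0, 1.1, 5.9]
finger_gap: 0.0114
grip_force: 58.5
```

Request:
send_rows:
  commands:
    - {"linear": [0,0,-8],"delta_rot": [0,0,0]}
    - {"linear": [0,0,-15],"delta_rot": [0,0,0]}
    - {"linear": [0,0,-22],"delta_rot": [0,0,0]}
    - {"linear": [0,0,-28],"delta_rot": [0,0,0]}
    - {"linear": [17,-30,0],"delta_rot": [0,0,0]}
    - {"linear": [17,-30,0],"delta_rot": [0,0,0]}
    - {"linear": [17,-30,0],"delta_rot": [0,0,0]}
    - {"linear": [17,-30,0],"delta_rot": [0,0,0]}
    - {"linear": [17,-30,0],"delta_rot": [0,0,0]}
    - {"linear": [17,-30,0],"delta_rot": [0,0,0]}
    - {"linear": [17,-30,0],"delta_rot": [0,0,0]}
    - {"linear": [17,-30,0],"delta_rot": [0,0,0]}
    - {"linear": [17,-30,0],"delta_rot": [0,0,0]}
    - {"linear": [17,-25,0],"delta_rot": [0,0,0]}
    - {"linear": [17,-25,0],"delta_rot": [0,0,0]}
    - {"linear": [16,-20.2,0],"delta_rot": [0,0,0]}
    - {"linear": [0,0,10],"delta_rot": [0,0,0]}
    - {"linear": [0,0,8],"delta_rot": [0,0,0]}
    - {"linear": [0,0,4],"delta_rot": [0,0,0]}
    - {"linear": [0,0,0],"delta_rot": [0,0,0]}

```text
time: 36.83
tool_pos: [0.6611, 0.072, 0.0867]
eef_rot: [0.0, 1.0, -0.0, -0.001]
force: [-0.9, 0.2, -0.3]
finger_gap: 0.0113
grip_force: 58.6
```

Request:
send_rows:
  commands:
    - {"linear": [0,0,0],"delta_rot": [0,0,0]}
    - {"linear": [0,0,0],"delta_rot": [0,0,0]}

```text
time: 37.0
tool_pos: [0.6621, 0.0721, 0.0882]
eef_rot: [-0.0, 1.0, -0.001, 0.0]
force: [0.3, -0.2, 0.1]
finger_gap: 0.0116
grip_force: 58.6
```

```bash
python3 pinv.py 0.0725
```

```text
pos [662.1  72.1  88.2] yaw 179.93 tilt 0.02 F [ 0.3 -0.2  0.1] gap 11.6 t 37.0 j6 1.58
shift [ -0.   -0.4 -11.8] turn tool z -0.07
nose pred [276.55869244 230.89579471] hole pred [276.15031036 227.36796003]
234 L 268.5 R 283.5
236 L 268.5 R 284.5
238 L 268.5 R 283.5
240 L 267.5 R 284.5
col [104, 83, 81, 81, 82, 81, 80, 78, 78, 78, 77, 78, 80, 81, 78, 78, 77, 73, 71, 68, 61, 59, 59, 59, 60, 65, 70, 70, 65, 63, 62, 63, 64, 65, 66, 66, 65, 65, 65, 65, 64, 65, 65, 65, 72, 76, 78, 78] 198
213 [78, 78, 77, 76, 78, 80, 80, 79, 79, 78, 77, 79, 79, 78, 77, 78, 76, 76, 78, 79, 78, 78, 79, 80, 79, 78, 77, 77, 77, 77, 77, 78, 78, 78, 79, 79, 79, 78, 78, 78, 78, 77, 78, 78, 78, 77, 77, 77]
215 [79, 78, 81, 80, 79, 80, 80, 80, 80, 80, 81, 81, 81, 81, 81, 80, 80, 81, 79, 78, 76, 74, 74, 73, 71, 73, 75, 75, 76, 78, 79, 80, 81, 80, 81, 81, 80, 80, 80, 80, 81, 80, 78, 78, 79, 79, 79, 79]
217 [80, 79, 80, 79, 79, 80, 80, 79, 80, 82, 81, 79, 80, 80, 80, 77, 75, 75, 74, 73, 71, 70, 69, 67, 68, 68, 67, 68, 70, 71, 72, 74, 76, 77, 78, 78, 79, 80, 80, 79, 79, 77, 79, 78, 78, 78, 78, 80]
219 [79, 81, 78, 77
[... 1250 characters left out ...]
, 64, 66, 67, 66, 64, 64, 63, 62, 64, 65, 68, 73, 76, 75, 75, 76, 78, 78, 77, 77, 76, 75, 77, 78, 78, 77, 76]
233 [79, 80, 81, 81, 80, 79, 77, 79, 80, 78, 79, 79, 78, 77, 76, 75, 73, 67, 65, 66, 65, 63, 63, 66, 66, 65, 65, 64, 63, 62, 65, 69, 73, 75, 76, 76, 78, 79, 79, 79, 79, 78, 78, 78, 79, 78, 77, 78]
235 [78, 78, 78, 78, 80, 78, 78, 77, 76, 77, 78, 78, 78, 78, 78, 77, 74, 69, 65, 64, 63, 66, 65, 65, 65, 66, 65, 61, 64, 65, 66, 69, 73, 76, 77, 77, 77, 78, 78, 79, 79, 79, 78, 78, 78, 78, 79, 78]
237 [79, 78, 80, 79, 78, 78, 78, 78, 79, 80, 78, 77, 77, 77, 79, 76, 74, 70, 66, 63, 64, 65, 63, 63, 65, 65, 64, 65, 66, 63, 64, 67, 72, 77, 78, 79, 78, 78, 77, 77, 78, 79, 77, 77, 77, 77, 75, 75]
```

Request:
send_rows:
  commands:
    - {"linear": [0.6,0,0],"delta_rot": [0,0,0]}
    - {"linear": [0,0,3],"delta_rot": [0,0,0]}
    - {"linear": [0,0,3],"delta_rot": [0,0,0]}
    - {"linear": [0,0,3],"delta_rot": [0,0,0]}
    - {"linear": [0,0,2],"delta_rot": [0,0,0]}
    - {"linear": [0,0,2],"delta_rot": [0,0,0]}
    - {"linear": [0,0,0],"delta_rot": [0,0,0]}

```text
time: 37.63
tool_pos: [0.6625, 0.0729, 0.0741]
eef_rot: [-0.0, 1.0, -0.0, -0.0]
force: [0.6, -0.7, -1.3]
finger_gap: 0.0112
grip_force: 58.6
```

Request:
send_rows:
  commands:
    - {"linear": [0,0,3],"delta_rot": [0,0,0]}
    - {"linear": [0,0,3],"delta_rot": [0,0,0]}
    - {"linear": [0,0,3],"delta_rot": [0,0,0]}
    - {"linear": [0,0,3],"delta_rot": [0,0,0]}
    - {"linear": [0,0,3],"delta_rot": [0,0,0]}
    - {"linear": [0,0,3],"delta_rot": [0,0,0]}
    - {"linear": [0,0,0],"delta_rot": [0,0,0]}

```text
time: 38.22
tool_pos: [0.6625, 0.0729, 0.056]
eef_rot: [-0.0, 1.0, -0.0, -0.0]
force: [-0.3, 0.5, 0.1]
finger_gap: 0.0114
grip_force: 58.6
```

Request:
send_rows:
  commands:
    - {"linear": [0,0,3],"delta_rot": [0,0,0]}
    - {"linear": [0,0,3],"delta_rot": [0,0,0]}
    - {"linear": [0,0,3],"delta_rot": [0,0,0]}
    - {"linear": [0,0,3],"delta_rot": [0,0,0]}
    - {"linear": [0,0,2],"delta_rot": [0,0,0]}
    - {"linear": [0,0,2],"delta_rot": [0,0,0]}
    - {"linear": [0,0,1],"delta_rot": [0,0,0]}
    - {"linear": [0,0,0],"delta_rot": [0,0,0]}

```text
time: 38.88
tool_pos: [0.6623, 0.0729, 0.0391]
eef_rot: [-0.0, 1.0, -0.0, -0.001]
force: [-2.0, 0.2, -2.9]
finger_gap: 0.0112
grip_force: 58.6
```

Request:
send_rows:
  commands:
    - {"linear": [0,0,0.7],"delta_rot": [0,0,0]}
    - {"linear": [0,0,0.7],"delta_rot": [0,0,0]}
    - {"linear": [0,0,0.7],"delta_rot": [0,0,0]}
    - {"linear": [0,0,0],"delta_rot": [0,0,0]}

```text
time: 39.22
tool_pos: [0.6625, 0.0729, 0.0388]
eef_rot: [-0.0, 1.0, -0.0, -0.0]
force: [-7.9, 0.5, 11.6]
finger_gap: 0.011
grip_force: 59.9
```

Request:
send_rows:
  commands:
    - {"linear": [0,0,0.6],"delta_rot": [0,0,0]}
    - {"linear": [0,0,0.3],"delta_rot": [0,0,0]}
    - {"linear": [0,0,0],"delta_rot": [0,0,0]}

```text
time: 39.47
tool_pos: [0.6626, 0.073, 0.0387]
eef_rot: [-0.0, 1.0, 0.0, 0.0]
force: [-10.8, 0.5, 18.6]
finger_gap: 0.011
grip_force: 60.5
```

Request:
send_rows:
  commands:
    - {"linear": [0,0,0],"delta_rot": [0,0,0]}
    - {"linear": [0,0,0],"delta_rot": [0,0,0]}
    - {"linear": [0,0,0],"delta_rot": [0,0,0]}
    - {"linear": [0,0,-20],"delta_rot": [0,0,0]}
    - {"linear": [0,0,-35],"delta_rot": [0,0,0]}
    - {"linear": [0,0,-40],"delta_rot": [0,0,0]}
    - {"linear": [0,0,-40],"delta_rot": [0,0,0]}
    - {"linear": [0,0,-15],"delta_rot": [0,0,0]}
    - {"linear": [-19,-33,0],"delta_rot": [0,0,0]}
    - {"linear": [-19,-33,0],"delta_rot": [0,0,0]}
    - {"linear": [-19,-33,0],"delta_rot": [0,0,0]}
    - {"linear": [-19,-33,0],"delta_rot": [0,0,0]}
    - {"linear": [-19,-33,0],"delta_rot": [0,0,0]}
    - {"linear": [-15,-20,0],"delta_rot": [0,0,0]}
    - {"linear": [0,0,0],"delta_rot": [0,0,0]}
    - {"linear": [0,0,0],"delta_rot": [0,0,0]}
    - {"linear": [0,0,0],"delta_rot": [0,0,0]}
  hand: 50

```text
time: 40.88
tool_pos: [0.5533, 0.2577, 0.1867]
eef_rot: [-0.0, 1.0, 0.0, 0.0]
force: [-0.5, -0.1, 0.5]
finger_gap: 0.0503
grip_force: 0.0
```

```bash
python3 -c "
from h import *
go([.564,.258,.12],180)
w=bot.read_camera('wrist'); np.save('w18.npy',w,allow_pickle=True)
hsv=cv2.cvtColor(w['pixels'],cv2.COLOR_RGB2HSV)
# white dots on black leg tops
g=cv2.cvtColor(w['pixels'],cv2.COLOR_RGB2GRAY); dk=cv2.morphologyEx((g<45).astype(np.uint8),cv2.MORPH_CLOSE,np.ones((15,15))); m=((g>110)&(dk>0)).astype(np.uint8)
for k in cv2.findContours(m,0,2)[0]:
    if 10<cv2.contourArea(k)<250:
        c=cv2.minEnclosingCircle(k); P=ray(w,c[0],.086)[0]; print(np.round(c[0],1),round(c[1],1),cv2.contourArea(k),P.round(4),intool(P).round(1))
print(proj(w,[(.567,.259,.086),(.492,.258,.086)]))
"
```

```text
pos [553.3 257.7 186.7] yaw -179.99 tilt 0.04 F [-0.5 -0.1  0.5] gap 50.3 t 40.8833 j6 1.9
shift [10.7 -0.3 66.7] turn tool z -359.99
[114.5 416. ] 3.9 13.5 [0.301  0.4433 0.086 ] [-252.7 -185.8  100.5]
[ 41.5 361.2] 5.9 42.5 [0.3784 0.5094 0.086 ] [-175.3 -252.   100.6]
[442.5 363. ] 9.7 53.5 [0.3758 0.0795 0.086 ] [-177.6  178.   100.6]
[109.  362.5] 9.6 50.0 [0.3767 0.4374 0.086 ] [-177.  -180.   100.6]
[185.5 283. ] 4.7 16.0 [0.4729 0.3469 0.086 ] [-80.7 -89.6 100.6]
[210.  253.5] 6.8 23.5 [0.5045 0.3209 0.086 ] [-49.  -63.6 100.6]
[170.5 194. ] 4.9 58.5 [0.5627 0.3525 0.086 ] [  9.1 -95.2 100.7]
[558.   97.5] 2.7 13.0 [0.6436 0.028  0.086 ] [ 90.3 229.3 100.7]
[[275.09619073 189.2606038 ]
 [276.22648849 265.36059404]]
```

```bash
python3 -c "
from h import *
w=np.load('w18.npy',allow_pickle=True).item(); g=cv2.cvtColor(w['pixels'],cv2.COLOR_RGB2GRAY)
m=(g<60).astype(np.uint8); m[:140]=0;m[245:]=0;m[:,:215]=0;m[:,340:]=0
for k in cv2.findContours(m,0,2)[0]:
    if cv2.contourArea(k)>100: print(cv2.boundingRect(k),cv2.minAreaRect(k),cv2.approxPolyDP(k,3,True).reshape(-1,2).tolist())
for v in range(160,240,4): print(v,g[v,244:312:2].tolist())"
```

```text
(255, 223, 27, 22) ((268.0, 233.5), (21.0, 26.0), 90.0) [[259, 223], [255, 244], [281, 244], [279, 225]]
(245, 159, 35, 45) ((262.9779357910156, 180.62660217285156), (31.098424911499023, 41.678741455078125), 9.865806579589844) [[256, 159], [245, 197], [274, 203], [278, 163]]
160 [182, 179, 177, 172, 176, 111, 1, 30, 12, 7, 16, 54, 84, 108, 158, 188, 189, 185, 178, 176, 90, 96, 92, 86, 81, 83, 126, 143, 147, 148, 138, 135, 136, 137]
164 [185, 184, 183, 187, 116, 17, 23, 19, 18, 24, 23, 19, 23, 31, 24, 29, 35, 14, 94, 87, 86, 88, 80, 83, 83, 95, 71, 99, 143, 140, 142, 146, 140, 135]
168 [182, 181, 188, 119, 15, 26, 20, 26, 26, 16, 23, 28, 33, 26, 28, 30, 32, 30, 73, 90, 87, 83, 88, 90, 84, 92, 76, 77, 67, 143, 138, 139, 138, 133]
172 [163, 165, 148, 43, 59, 56, 55, 57, 58, 44, 46, 38, 32, 32, 29, 39, 30, 31, 72, 82, 87, 85, 88, 83, 80, 95, 74, 72, 63, 65, 146, 138, 139, 138]
176 [170, 86, 59, 55, 60, 54, 54, 54, 60, 57, 47, 50, 60, 52, 56, 55, 44, 22, 73, 88, 84, 88, 88, 91, 81, 94, 79, 76, 69, 72, 95, 127, 136, 137]
180 [91, 93, 41, 45, 45, 48, 48, 49, 49, 57, 32, 32, 35, 31, 37, 27, 
[... 1376 characters left out ...]
92, 91, 92, 89, 90, 89, 87, 83, 84, 90, 86, 88, 92, 91, 92, 92, 92, 96, 87, 82, 95, 71, 65, 69, 75, 75, 70, 73, 74]
224 [131, 120, 88, 94, 92, 93, 93, 66, 28, 33, 32, 32, 39, 41, 62, 80, 93, 95, 95, 87, 92, 89, 88, 92, 78, 92, 75, 69, 72, 71, 63, 70, 73, 63]
228 [135, 135, 118, 90, 90, 88, 94, 33, 37, 22, 33, 30, 17, 31, 28, 25, 22, 21, 24, 77, 91, 83, 87, 92, 80, 86, 77, 76, 60, 77, 93, 99, 100, 91]
232 [127, 125, 125, 112, 79, 87, 83, 22, 31, 27, 32, 29, 31, 26, 16, 35, 28, 24, 14, 79, 81, 88, 86, 86, 83, 87, 86, 90, 88, 91, 92, 99, 97, 100]
236 [120, 123, 122, 115, 93, 85, 65, 21, 27, 29, 26, 22, 22, 33, 31, 8, 26, 28, 22, 82, 114, 110, 108, 104, 91, 114, 149, 164, 94, 90, 97, 98, 96, 73]
```

```bash
python3 -c "
from h import *
w=np.load('w18.npy',allow_pickle=True).item()
e,r,a=blob(w,(263,186),6,dark=False); P=ray(w,e,.086)[0]; print(e,r,a,P)
c=ray(w,[(245,197.5),(274.5,203.5),(278.5,175),(249.5,170)],.086); print(c.round(4),c.mean(0)); d=c[1]-c[0]; print(np.degrees(np.arctan2(d[0],-d[1])),np.linalg.norm(d),np.linalg.norm(c[2]-c[1])); d=c[2]-c[1]; print(np.degrees(np.arctan2(d[1],d[0])))
p=tool()[0]; a=np.radians(-12); X=np.array([np.cos(a),np.sin(a),0]); Y=np.array([np.sin(a),-np.cos(a),0]); print('after +12 turn',(P-p)@X*1000,(P-p)@Y*1000)"
```

```text
[262.02720873 186.93787593] 4.760303974151611 63.2109375 [0.56911763 0.27060066 0.086     ]
[[0.5594 0.286  0.086 ]
 [0.5538 0.2596 0.086 ]
 [0.5798 0.256  0.086 ]
 [0.5842 0.2813 0.086 ]] [0.5693334  0.27072336 0.086     ]
-11.9612603316169 0.027042919826847443 0.026227448304630963
-7.790953017974886
after +12 turn 12.555339385744857 -16.276574298448285
```

Request:
send_rows:
  commands:
    - {"linear": [0,0,0],"delta_rot": [0,0,5.5]}
    - {"linear": [0,0,0],"delta_rot": [0,0,5.5]}
    - {"linear": [6.1,-7.9,20],"delta_rot": [0,0,0]}
    - {"linear": [6.1,-7.9,20],"delta_rot": [0,0,0]}
    - {"linear": [0,0,0],"delta_rot": [0,0,0]}
    - {"linear": [0,0,0],"delta_rot": [0,0,0]}
    - {"linear": [0,0,0],"delta_rot": [0,0,0]}
  hand: 60

```text
time: 41.52
tool_pos: [0.5681, 0.2704, 0.1474]
eef_rot: [-0.0, 0.995, -0.096, 0.0]
force: [0.7, 0.4, 0.4]
finger_gap: 0.0601
grip_force: 0.0
```

```bash
cat > legv.py <<'E'
from h import *
go([.569,.2706,.04],169)
w=bot.read_camera('wrist'); g=cv2.cvtColor(w['pixels'],cv2.COLOR_RGB2GRAY); p,T,_=tool()
q=proj(w,[p[0],p[1],.086])[0]; e,r,a=blob(w,q,14,thr=75,dark=False); P=ray(w,e,.086)[0]; print('pred',q,'dot',e,r,a,P,intool(P).round(2))
u,v=e.round().astype(int)
for k in range(-30,31,4): print(v+k,g[v+k,u-34:u+35:2].tolist())
E
python3 legv.py
```

```text
pos [568.1 270.4 147.4] yaw 168.95 tilt 0.02 F [0.7 0.4 0.4] gap 60.1 t 41.5167 j6 2.1
shift [  0.8  -0.4 107.4] turn tool z -0.05
pred [276.58571481 217.84323746] dot [275.97024508 216.79819791] 5.170658111572266 73.265625 [0.56908063 0.27082603 0.086     ] [ 0.8  -0.44 61.76]
187 [193, 99, 89, 94, 99, 96, 93, 93, 90, 88, 24, 40, 36, 25, 35, 34, 36, 37, 36, 27, 26, 32, 23, 29, 26, 94, 85, 94, 94, 91, 89, 81, 91, 102, 76]
191 [93, 92, 89, 91, 87, 98, 98, 91, 97, 60, 31, 38, 29, 41, 31, 38, 30, 43, 33, 33, 33, 31, 29, 26, 21, 77, 93, 85, 91, 90, 90, 92, 76, 97, 85]
195 [93, 91, 90, 94, 90, 89, 93, 94, 103, 32, 35, 29, 37, 36, 31, 37, 39, 29, 35, 33, 37, 10, 26, 27, 33, 35, 93, 91, 93, 92, 91, 95, 85, 91, 89]
199 [93, 97, 93, 92, 90, 91, 94, 95, 74, 35, 32, 35, 32, 27, 36, 27, 28, 30, 37, 28, 26, 28, 28, 26, 32, 17, 84, 82, 88, 82, 89, 86, 88, 83, 99]
203 [99, 96, 96, 90, 89, 87, 89, 94, 55, 36, 34, 40, 37, 36, 33, 31, 30, 30, 34, 24, 39, 27, 18, 16, 25, 34, 77, 97, 92, 92, 86, 91, 85, 82, 92]
207 [95, 99, 99, 92, 95, 94, 95, 91, 65, 34, 36, 42, 30, 32, 39, 31, 30, 30, 33, 31, 28, 24, 
[... 847 characters left out ...]
, 25, 28, 20, 16, 23, 27, 15, 24, 16, 32, 23, 76, 89, 84, 83, 88, 88, 83, 84, 94]
235 [132, 128, 129, 118, 104, 92, 96, 98, 98, 94, 96, 92, 91, 97, 89, 91, 92, 88, 89, 90, 88, 87, 90, 87, 92, 89, 90, 89, 90, 84, 88, 91, 92, 92, 90]
239 [135, 132, 133, 138, 99, 103, 89, 88, 91, 87, 90, 92, 92, 92, 99, 92, 92, 88, 86, 88, 83, 87, 88, 91, 90, 92, 94, 92, 86, 89, 87, 85, 88, 111, 116]
243 [129, 132, 128, 129, 135, 130, 107, 98, 94, 86, 88, 85, 89, 89, 95, 92, 89, 87, 89, 86, 87, 85, 87, 86, 89, 90, 90, 84, 121, 117, 117, 107, 194, 190, 188]
247 [131, 130, 129, 126, 134, 130, 114, 116, 101, 85, 90, 87, 90, 96, 91, 92, 92, 91, 90, 96, 99, 86, 80, 68, 60, 61, 64, 55, 48, 60, 66, 101, 173, 176, 167]
```

Request:
send_rows:
  commands:
    - {"linear": [0,-0.4,30],"delta_rot": [0,0,0]}
    - {"linear": [0,0,35],"delta_rot": [0,0,0]}
    - {"linear": [0,0,22],"delta_rot": [0,0,0]}
    - {"linear": [0,0,12],"delta_rot": [0,0,0]}
    - {"linear": [0,0,7],"delta_rot": [0,0,0]}
    - {"linear": [0,0,0],"delta_rot": [0,0,0]}
    - {"linear": [0,0,0],"delta_rot": [0,0,0]}

```text
time: 42.15
tool_pos: [0.5685, 0.2716, 0.042]
eef_rot: [-0.0, 0.995, -0.096, 0.001]
force: [-0.2, -0.6, 0.1]
finger_gap: 0.0604
grip_force: 0.0
```

Request:
send_rows:
  commands:
    - {"linear": [0,0,0],"delta_rot": [0,0,0]}
    - {"linear": [0,0,0],"delta_rot": [0,0,0]}
    - {"linear": [0,0,0],"delta_rot": [0,0,0]}
    - {"linear": [0,0,0],"delta_rot": [0,0,0]}
    - {"linear": [0,0,0],"delta_rot": [0,0,0]}
    - {"linear": [0,0,0],"delta_rot": [0,0,0]}
    - {"linear": [0,0,0],"delta_rot": [0,0,0]}
  hand: 12

```text
time: 42.73
tool_pos: [0.5684, 0.2716, 0.042]
eef_rot: [-0.0, 0.995, -0.096, 0.001]
force: [-0.6, -1.3, 6.3]
finger_gap: 0.0272
grip_force: 58.7
```

Request:
send_rows:
  commands:
    - {"linear": [0,0,-15],"delta_rot": [0,0,0]}
    - {"linear": [0,0,-35],"delta_rot": [0,0,0]}
    - {"linear": [0,0,-38],"delta_rot": [0,0,0]}
    - {"linear": [0,0,-38],"delta_rot": [0,0,-5.5]}
    - {"linear": [0,0,-32],"delta_rot": [0,0,-5.5]}
    - {"linear": [0,33,0],"delta_rot": [0,0,0]}
    - {"linear": [0,33,0],"delta_rot": [0,0,0]}
    - {"linear": [0,33,0],"delta_rot": [0,0,0]}
    - {"linear": [0,33,0],"delta_rot": [0,0,0]}
    - {"linear": [0,33,0],"delta_rot": [0,0,0]}
    - {"linear": [1.6,34,0],"delta_rot": [0,0,0]}
    - {"linear": [0,0,0],"delta_rot": [0,0,0]}
    - {"linear": [0,0,0],"delta_rot": [0,0,0]}
    - {"linear": [0,0,0],"delta_rot": [0,0,0]}

```text
time: 43.9
tool_pos: [0.5694, 0.0726, 0.1991]
eef_rot: [-0.0, 1.0, -0.0, 0.0]
force: [-0.2, 1.3, -1.0]
finger_gap: 0.027
grip_force: 59.3
```

```bash
cat > sock.py <<'E'
from h import *
import sys
fy=float(sys.argv[1]); go([.6007,fy,.1],180)
w=bot.read_camera('wrist'); np.save('ws.npy',w,allow_pickle=True)
g=cv2.GaussianBlur(cv2.cvtColor(w['pixels'],cv2.COLOR_RGB2GRAY).astype(float),(0,0),.6); p=tool()[0]
print('pinhead top pred',proj(w,(.6625,fy+.0003,.076))[0],'collar',proj(w,(.6625,fy+.0003,.054))[0])
c=proj(w,(.6007,fy,.06))[0]; print('socket',c, proj(w,[(.6217,fy,.06),(.5797,fy,.06)])[:,1], 'legtop',proj(w,p+[0,0,.044])[0],'legbot',proj(w,p+[0,0,-.036])[0])
u,v=c.round().astype(int)
for k in range(-16,17,8): print(v+k,u-26,g[v+k,u-26:u+27].astype(int).tolist())
for k in (-10,0,10): print('col',u+k,v-26,g[v-26:v+27,u+k].astype(int).tolist())
a=proj(w,(.6625,fy,.07))[0].round().astype(int)
for k in range(-14,16,3): print(a[1]+k,a[0]-18,g[a[1]+k,a[0]-18:a[0]+19].astype(int).tolist())
E
python3 sock.py .0726
```

```text
pos [569.4  72.6 199.1] yaw 179.96 tilt 0.04 F [-0.2  1.3 -1. ] gap 27.0 t 43.9 j6 1.58
shift [31.2  0.  99.1] turn tool z -0.04
pinhead top pred [276.09936462  95.91532686] collar [276.08588367  97.45561861]
socket [276.45460215 163.25245668] [141.66541694 183.97980003] legtop [276.02558333 292.86607484] legbot [275.98536247 229.50210205]
147 250 [168, 172, 171, 169, 172, 200, 222, 229, 224, 202, 176, 158, 174, 198, 209, 212, 212, 212, 212, 212, 212, 212, 211, 212, 212, 212, 212, 211, 212, 212, 212, 212, 212, 212, 213, 212, 212, 212, 213, 213, 201, 169, 151, 169, 195, 217, 227, 225, 203, 178, 174, 175, 177]
155 250 [146, 155, 155, 152, 155, 185, 214, 224, 222, 199, 173, 148, 169, 205, 224, 230, 230, 230, 230, 230, 229, 229, 229, 230, 230, 230, 230, 230, 229, 229, 229, 229, 230, 230, 230, 229, 230, 229, 231, 231, 204, 147, 144, 172, 198, 217, 225, 220, 195, 175, 174, 176, 176]
163 250 [138, 148, 148, 147, 147, 165, 193, 205, 203, 181, 160, 139, 158, 195, 206, 206, 204, 204, 204, 204, 204, 205, 205, 204, 204, 204, 204, 204, 204, 204, 204, 204, 204, 203, 204, 204, 204, 203, 206, 204, 1
[... 2638 characters left out ...]
125, 125, 127, 129, 130, 128, 128, 129, 131, 132, 128, 123, 154, 190, 204, 203, 189, 190, 201, 203, 202, 202, 202, 201, 201]
103 258 [203, 204, 204, 203, 203, 201, 199, 201, 199, 170, 133, 114, 108, 119, 128, 131, 131, 132, 133, 129, 122, 102, 95, 158, 199, 206, 201, 180, 162, 185, 202, 205, 203, 202, 203, 203, 202]
106 258 [202, 202, 202, 203, 203, 203, 194, 168, 170, 194, 206, 202, 191, 150, 92, 77, 73, 69, 75, 131, 163, 191, 205, 206, 202, 187, 165, 175, 198, 203, 202, 201, 201, 202, 202, 202, 202]
109 258 [201, 202, 201, 201, 201, 201, 202, 202, 200, 194, 186, 174, 173, 189, 198, 202, 203, 202, 199, 199, 194, 179, 170, 183, 189, 194, 201, 203, 203, 203, 203, 202, 201, 202, 202, 202, 202]
```

```bash
python3 -c "
from h import *
w=np.load('ws.npy',allow_pickle=True).item(); g=cv2.cvtColor(w['pixels'],cv2.COLOR_RGB2GRAY); p=tool()[0]
f=14e-3
for z in (-.036,.044): print(z,proj(w,[p+[f,f,z],p+[f,-f,z],p+[-f,f,z],p+[-f,-f,z]]).round(1).tolist())
print([int(x) for x in g[195:300,262]],195)
for v in (214,222,230,240,250,260,270,280,290): print(v,g[v,246:262].tolist(),g[v,290:308].tolist())
e,r,a=blob(w,(276,292),12,thr=70,dark=False); print('dot',e,r,a, intool(ray(w,e,p[2]+.044)[0]))"
```

```text
-0.036 [[255.6, 210.4], [296.4, 210.4], [256.4, 247.9], [295.6, 247.9]]
0.044 [[243.7, 264.6], [308.3, 264.6], [245.7, 319.5], [306.4, 319.5]]
[76, 78, 77, 70, 82, 80, 79, 75, 80, 77, 79, 76, 79, 83, 86, 39, 31, 33, 30, 34, 30, 31, 21, 28, 29, 38, 34, 24, 25, 22, 30, 21, 29, 33, 30, 15, 29, 36, 25, 20, 37, 22, 28, 31, 27, 22, 28, 35, 30, 24, 25, 35, 18, 25, 29, 24, 11, 29, 33, 28, 17, 23, 30, 25, 23, 19, 28, 25, 25, 21, 35, 21, 22, 28, 34, 30, 26, 30, 33, 23, 31, 14, 33, 23, 21, 21, 21, 27, 28, 18, 14, 33, 30, 16, 26, 7, 26, 17, 31, 29, 26, 31, 19, 13, 22] 195
214 [79, 74, 78, 82, 76, 75, 79, 77, 76, 78, 63, 41, 27, 34, 24, 30] [33, 17, 22, 25, 24, 13, 27, 10, 53, 69, 72, 78, 89, 94, 85, 85, 85, 84]
222 [77, 75, 80, 75, 73, 82, 78, 74, 64, 29, 34, 28, 29, 28, 26, 28] [5, 15, 24, 10, 28, 9, 22, 24, 26, 27, 59, 73, 79, 85, 88, 86, 88, 83]
230 [103, 87, 75, 75, 79, 81, 60, 43, 27, 38, 31, 22, 28, 32, 24, 19] [14, 29, 9, 23, 31, 22, 3, 12, 12, 3, 5, 74, 111, 116, 110, 113, 119, 108]
240 [87, 67, 65, 70, 55, 17, 23, 28, 24, 23, 35, 27, 28, 30, 29, 32] [19, 18, 14, 24, 20, 24, 22, 8, 11, 5, 16, 17, 12, 75, 97, 81, 122, 145]
250 [174, 136, 51, 12, 29, 37, 25, 33, 19, 36, 30, 27, 29, 23, 29, 27] [14, 19, 17, 6, 18, 20, 24, 17, 19, 10, 12, 17, 13, 21, 8, 72, 155, 174]
260 [28, 22, 30, 27, 29, 27, 35, 33, 27, 17, 26, 36, 26, 28, 36, 22] [24, 19, 31, 23, 11, 25, 14, 23, 10, 18, 23, 20, 20, 17, 27, 20, 13, 0]
270 [39, 29, 34, 16, 26, 23, 37, 30, 29, 29, 26, 32, 27, 27, 24, 24] [16, 21, 26, 18, 20, 18, 12, 18, 2, 28, 9, 14, 29, 26, 17, 20, 15, 22]
280 [39, 31, 34, 35, 38, 35, 13, 29, 24, 30, 30, 27, 28, 28, 22, 26] [34, 24, 0, 1, 29, 24, 12, 4, 14, 10, 17, 18, 29, 19, 23, 16, 11, 19]
290 [29, 29, 30, 28, 35, 25, 20, 30, 25, 28, 37, 29, 21, 29, 29, 23] [13, 17, 22, 17, 23, 28, 18, 21, 10, 25, 17, 24, 14, 28, 20, 27, 19, 7]
dot [275.66994403 290.98369835] 8.938957214355469 217.8671875 [  0.97717349  -0.16803034 -43.99956393]
```

Request:
send_rows:
  commands:
    - {"linear": [10.4,-0.6,20],"delta_rot": [0,0,0]}
    - {"linear": [10.4,0,25],"delta_rot": [0,0,0]}
    - {"linear": [10.4,0,25],"delta_rot": [0,0,0]}
    - {"linear": [0,0,15],"delta_rot": [0,0,0]}
    - {"linear": [0,0,8],"delta_rot": [0,0,0]}
    - {"linear": [0,0,5],"delta_rot": [0,0,0]}
    - {"linear": [0,0,0],"delta_rot": [0,0,0]}
    - {"linear": [0,0,0],"delta_rot": [0,0,0]}

```text
time: 44.62
tool_pos: [0.6008, 0.0735, 0.1015]
eef_rot: [-0.0, 1.0, 0.0, 0.0]
force: [0.2, -1.0, 0.0]
finger_gap: 0.0269
grip_force: 59.4
```

```bash
cat > rim.py <<'E'
from h import *
import sys
fy=float(sys.argv[1]); go([.6007,fy,.07],180)
w=bot.read_camera('wrist'); np.save('wr.npy',w,allow_pickle=True); g=cv2.GaussianBlur(cv2.cvtColor(w['pixels'],cv2.COLOR_RGB2GRAY).astype(float),(0,0),.5); p=tool()[0]
f=.014; s=.021
print('leg bottom pred',proj(w,[p+[f,f,-.036],p+[f,-f,-.036]]).round(1).tolist(),'socket outer pred',proj(w,[(.6007+s,fy+s,.06),(.6007+s,fy-s,.06),(.6007-s,fy+s,.06),(.6007-s,fy-s,.06)]).round(1).tolist())
for v in range(176,246,6): print(v,g[v,232:322].astype(int).tolist())
print('col',[int(x) for x in g[170:225,276]])
E
python3 rim.py .0726
```

```text
pos [600.8  73.5 101.5] yaw -179.97 tilt 0.05 F [ 0.2 -1.   0. ] gap 26.9 t 44.6167 j6 1.58
shift [-0.1  0.9 31.5] turn tool z -359.97
leg bottom pred [[256.5, 210.3], [297.4, 210.3]] socket outer pred [[247.9, 198.6], [308.2, 198.6], [249.5, 253.7], [306.5, 253.7]]
176 [100, 103, 105, 105, 103, 103, 104, 101, 112, 141, 155, 150, 151, 150, 143, 131, 143, 153, 152, 149, 169, 198, 209, 209, 206, 203, 203, 203, 204, 204, 204, 204, 204, 205, 204, 204, 202, 201, 203, 204, 202, 202, 201, 203, 202, 205, 208, 207, 205, 202, 202, 203, 202, 202, 205, 204, 203, 203, 203, 204, 205, 204, 205, 205, 205, 204, 202, 203, 207, 210, 208, 205, 193, 169, 153, 148, 115, 99, 139, 154, 153, 153, 152, 136, 112, 108, 110, 110, 112, 104]
182 [102, 99, 100, 103, 101, 101, 102, 133, 152, 152, 152, 154, 141, 134, 146, 155, 153, 154, 153, 154, 174, 200, 209, 208, 207, 203, 204, 203, 204, 205, 204, 205, 205, 207, 205, 204, 202, 201, 202, 203, 202, 202, 203, 203, 202, 204, 206, 206, 204, 203, 202, 203, 203, 203, 204, 204, 203, 202, 202, 205, 205, 204, 205, 204, 205, 204, 202, 203, 205, 208, 208, 205, 185, 161, 157, 
[... 3551 characters left out ...]
4, 112, 98, 79, 74, 79, 81, 80, 68, 61, 63, 64, 61, 59, 61, 58, 59]
242 [55, 57, 55, 56, 56, 56, 53, 52, 52, 53, 53, 59, 62, 64, 64, 67, 63, 54, 32, 31, 25, 27, 22, 26, 31, 22, 27, 33, 27, 31, 23, 19, 26, 24, 24, 24, 25, 17, 21, 19, 24, 29, 11, 17, 15, 22, 24, 21, 20, 19, 17, 23, 24, 27, 16, 21, 16, 20, 14, 20, 22, 23, 16, 20, 14, 11, 16, 14, 18, 16, 14, 56, 103, 119, 119, 92, 59, 55, 61, 62, 60, 59, 63, 61, 60, 58, 59, 63, 62, 60]
col [225, 225, 226, 227, 227, 207, 202, 202, 203, 203, 202, 203, 202, 203, 202, 203, 202, 201, 203, 205, 169, 116, 104, 105, 101, 102, 100, 100, 106, 111, 113, 111, 113, 109, 101, 109, 115, 115, 116, 116, 57, 32, 28, 27, 28, 29, 28, 26, 29, 30, 22, 27, 24, 22, 27]
```

Request:
send_rows:
  commands:
    - {"linear": [-0.3,0.65,0],"delta_rot": [0,0,0]}
    - {"linear": [0,0,2],"delta_rot": [0,0,0]}
    - {"linear": [0,0,2],"delta_rot": [0,0,0]}
    - {"linear": [0,0,2],"delta_rot": [0,0,0]}
    - {"linear": [0,0,2],"delta_rot": [0,0,0]}
    - {"linear": [0,0,2],"delta_rot": [0,0,0]}
    - {"linear": [0,0,0],"delta_rot": [0,0,0]}

```text
time: 45.25
tool_pos: [0.6001, 0.0724, 0.0901]
eef_rot: [-0.0, 1.0, -0.0, -0.0]
force: [-0.6, -0.7, -0.6]
finger_gap: 0.0268
grip_force: 59.4
```

Request:
send_rows:
  commands:
    - {"linear": [0,0,3],"delta_rot": [0,0,0]}
    - {"linear": [0,0,3],"delta_rot": [0,0,0]}
    - {"linear": [0,0,3],"delta_rot": [0,0,0]}
    - {"linear": [0,0,3],"delta_rot": [0,0,0]}
    - {"linear": [0,0,3],"delta_rot": [0,0,0]}
    - {"linear": [0,0,3],"delta_rot": [0,0,0]}
    - {"linear": [0,0,1.5],"delta_rot": [0,0,0]}
    - {"linear": [0,0,0],"delta_rot": [0,0,0]}

```text
time: 45.92
tool_pos: [0.6001, 0.0724, 0.0708]
eef_rot: [-0.0, 1.0, -0.0, -0.0]
force: [-0.1, -0.2, -1.0]
finger_gap: 0.0269
grip_force: 59.4
```

Request:
send_rows:
  commands:
    - {"linear": [0,0,0.7],"delta_rot": [0,0,0]}
    - {"linear": [0,0,0.7],"delta_rot": [0,0,0]}
    - {"linear": [0,0,0],"delta_rot": [0,0,0]}

```text
time: 46.17
tool_pos: [0.6004, 0.0724, 0.0701]
eef_rot: [-0.0, 1.0, -0.0, 0.0]
force: [-0.4, 0.1, 1.9]
finger_gap: 0.027
grip_force: 59.6
```

Request:
send_rows:
  commands:
    - {"linear": [0,0,0.6],"delta_rot": [0,0,0]}
    - {"linear": [0,0,0],"delta_rot": [0,0,0]}

```text
time: 46.33
tool_pos: [0.6006, 0.0724, 0.07]
eef_rot: [-0.0, 1.0, -0.0, 0.001]
force: [-1.8, -1.1, 7.5]
finger_gap: 0.027
grip_force: 60.4
```

Request:
send_rows:
  commands:
    - {"linear": [0,0,0],"delta_rot": [0,0,0]}
    - {"linear": [0,0,0],"delta_rot": [0,0,0]}
    - {"linear": [0,0,0],"delta_rot": [0,0,0]}
    - {"linear": [0,0,0],"delta_rot": [0,0,0]}
    - {"linear": [0,0,-15],"delta_rot": [0,0,0]}
    - {"linear": [0,0,-30],"delta_rot": [0,0,0]}
    - {"linear": [0,0,-37],"delta_rot": [0,0,0]}
    - {"linear": [-15.7,-27,0],"delta_rot": [0,0,0]}
    - {"linear": [-15.7,-27,0],"delta_rot": [0,0,0]}
    - {"linear": [-15.7,-27,0],"delta_rot": [0,0,0]}
    - {"linear": [-15.7,-27,0],"delta_rot": [0,0,0]}
    - {"linear": [-15.7,-27,0],"delta_rot": [0,0,0]}
    - {"linear": [-15.7,-27,0],"delta_rot": [0,0,0]}
    - {"linear": [-15.7,-27,0],"delta_rot": [0,0,0]}
    - {"linear": [0,0,0],"delta_rot": [0,0,0]}
    - {"linear": [0,0,0],"delta_rot": [0,0,0]}
    - {"linear": [0,0,0],"delta_rot": [0,0,0]}
  hand: 60

```text
time: 47.75
tool_pos: [0.4906, 0.2613, 0.1512]
eef_rot: [0.0, 1.0, 0.0, 0.0]
force: [-0.2, -0.7, -0.0]
finger_gap: 0.06
grip_force: 0.0
```

```bash
sed -i 's/,14,thr=75/,26,thr=75/' legv.py; python3 legv.py
```

```text
pos [490.6 261.3 151.2] yaw -179.97 tilt 0.01 F [-0.2 -0.7 -0. ] gap 60.0 t 47.75 j6 1.94
shift [ 78.4  -9.3 111.2] turn tool z -348.97
pred [277.16316457 216.11074144] dot [268.86642487 214.56025976] 4.960601329803467 69.6015625 [0.49214548 0.26741015 0.086     ] [ 1.28 -6.55 65.17]
185 [79, 79, 84, 80, 85, 84, 79, 89, 87, 84, 94, 49, 31, 36, 37, 31, 36, 22, 30, 33, 27, 31, 23, 22, 24, 16, 87, 90, 86, 85, 86, 88, 82, 82, 78]
189 [83, 87, 85, 87, 81, 79, 83, 74, 76, 83, 68, 31, 36, 37, 23, 30, 32, 33, 32, 32, 30, 36, 33, 25, 27, 25, 64, 81, 82, 81, 86, 93, 80, 92, 71]
193 [87, 90, 83, 85, 87, 85, 81, 85, 84, 89, 37, 40, 38, 36, 35, 31, 39, 36, 38, 27, 35, 29, 26, 27, 33, 18, 60, 89, 87, 88, 84, 90, 77, 88, 73]
197 [87, 88, 83, 88, 83, 89, 93, 90, 91, 70, 27, 30, 35, 35, 36, 35, 22, 33, 39, 32, 27, 31, 24, 16, 35, 18, 21, 94, 91, 91, 88, 94, 79, 92, 77]
201 [82, 90, 86, 91, 85, 91, 85, 85, 88, 51, 38, 39, 35, 40, 36, 36, 26, 33, 39, 35, 26, 30, 29, 25, 22, 35, 18, 85, 88, 86, 85, 82, 81, 92, 74]
205 [95, 91, 90, 90, 90, 90, 92, 87, 89, 33, 29, 41, 42, 33, 32, 29, 32, 31, 30, 32, 31, 1
[... 849 characters left out ...]
34, 27, 32, 18, 28, 25, 18, 28, 22, 24, 4, 11, 62, 77, 68, 69, 77, 67, 64, 67, 69, 67]
233 [109, 107, 105, 110, 112, 86, 88, 85, 74, 72, 73, 76, 76, 75, 70, 74, 73, 69, 76, 70, 72, 72, 77, 75, 75, 69, 67, 67, 73, 73, 70, 74, 74, 69, 71]
237 [105, 105, 107, 111, 105, 108, 81, 80, 87, 81, 69, 74, 70, 74, 69, 73, 75, 74, 67, 69, 72, 72, 74, 71, 71, 71, 68, 74, 73, 65, 63, 71, 74, 65, 69]
241 [104, 112, 112, 108, 104, 102, 103, 81, 85, 87, 70, 69, 68, 72, 69, 69, 69, 73, 73, 67, 70, 69, 68, 70, 67, 77, 72, 65, 71, 67, 63, 92, 132, 161, 84]
245 [111, 106, 107, 110, 106, 106, 109, 100, 92, 92, 85, 73, 73, 70, 72, 69, 66, 69, 72, 67, 79, 73, 71, 73, 67, 88, 83, 125, 142, 142, 148, 145, 149, 57, 65]
```

Request:
send_rows:
  commands:
    - {"linear": [0,0,0],"delta_rot": [0,0,3.5]}
    - {"linear": [0,0,0],"delta_rot": [0,0,3.5]}
    - {"linear": [-0.3,-6.5,0],"delta_rot": [0,0,0]}
    - {"linear": [0,0,0],"delta_rot": [0,0,0]}
    - {"linear": [0,0,0],"delta_rot": [0,0,0]}

```text
time: 48.22
tool_pos: [0.4913, 0.2677, 0.1511]
eef_rot: [-0.0, 0.998, -0.06, 0.0]
force: [-0.6, 0.0, -0.3]
finger_gap: 0.0601
grip_force: 0.0
```

```bash
python3 legv.py
```

```text
pos [491.3 267.7 151.1] yaw 173.08 tilt 0.0 F [-0.6  0.  -0.3] gap 60.1 t 48.2167 j6 2.07
shift [ 76.8 -12.2 111.1] turn tool z 4.08
pred [276.7815295  216.51284842] dot [276.90855003 215.33546704] 4.983760356903076 68.5 [0.49210141 0.26746478 0.086     ] [ 0.98  0.1  65.11]
185 [87, 78, 87, 85, 91, 87, 88, 88, 91, 94, 39, 36, 36, 33, 27, 37, 32, 27, 29, 36, 27, 30, 27, 21, 49, 93, 90, 85, 89, 84, 89, 80, 87, 66, 60]
189 [89, 87, 85, 85, 84, 86, 87, 89, 89, 70, 34, 41, 34, 27, 31, 23, 30, 30, 32, 33, 23, 20, 31, 21, 13, 85, 82, 82, 81, 85, 86, 73, 87, 75, 72]
193 [82, 84, 84, 79, 80, 83, 81, 81, 82, 43, 25, 39, 34, 28, 37, 26, 34, 34, 26, 30, 30, 30, 23, 24, 22, 44, 89, 86, 92, 92, 93, 82, 88, 81, 72]
197 [88, 86, 84, 83, 87, 82, 80, 82, 79, 26, 27, 23, 31, 34, 24, 21, 32, 34, 31, 21, 17, 30, 28, 12, 19, 22, 87, 89, 90, 91, 89, 80, 81, 84, 67]
201 [83, 81, 86, 89, 82, 84, 87, 86, 70, 27, 35, 36, 31, 32, 31, 33, 35, 25, 32, 19, 12, 27, 24, 16, 34, 24, 76, 89, 82, 87, 88, 90, 83, 82, 67]
205 [85, 87, 84, 83, 87, 85, 83, 82, 69, 31, 30, 33, 33, 34, 36, 31, 32, 29, 26, 27, 24, 27, 29, 36
[... 827 characters left out ...]
8, 30, 33, 21, 27, 31, 26, 28, 28, 16, 23, 17, 26, 20, 64, 69, 69, 69, 70, 69, 70, 67, 69]
233 [103, 103, 111, 82, 82, 86, 86, 67, 71, 74, 72, 70, 73, 72, 72, 78, 77, 72, 74, 69, 76, 72, 71, 65, 75, 69, 68, 71, 68, 72, 72, 69, 71, 71, 70]
237 [104, 103, 105, 105, 82, 90, 79, 84, 76, 75, 72, 72, 70, 67, 63, 72, 70, 69, 73, 74, 66, 73, 65, 73, 70, 67, 70, 69, 63, 67, 62, 55, 168, 62, 74]
241 [100, 108, 100, 102, 107, 82, 87, 80, 86, 82, 71, 72, 71, 73, 67, 75, 73, 74, 71, 67, 71, 72, 72, 70, 66, 68, 68, 61, 161, 148, 140, 145, 145, 116, 72]
245 [108, 112, 107, 110, 109, 109, 106, 81, 85, 85, 86, 74, 76, 70, 72, 67, 70, 74, 72, 65, 63, 70, 64, 60, 162, 159, 143, 116, 62, 64, 63, 67, 71, 66, 63]
```

Aligned. Down 109 mm and grip.

Request:
send_rows:
  commands:
    - {"linear": [0.2,-0.3,30],"delta_rot": [0,0,0]}
    - {"linear": [0,0,35],"delta_rot": [0,0,0]}
    - {"linear": [0,0,24],"delta_rot": [0,0,0]}
    - {"linear": [0,0,13],"delta_rot": [0,0,0]}
    - {"linear": [0,0,7],"delta_rot": [0,0,0]}
    - {"linear": [0,0,0],"delta_rot": [0,0,0]}
    - {"linear": [0,0,0],"delta_rot": [0,0,0]}

```text
time: 48.85
tool_pos: [0.4915, 0.2682, 0.0426]
eef_rot: [-0.0, 0.998, -0.061, 0.0]
force: [-0.2, -0.2, 0.5]
finger_gap: 0.0601
grip_force: 0.0
```

Request:
send_rows:
  commands:
    - {"linear": [0,0,0],"delta_rot": [0,0,0]}
    - {"linear": [0,0,0],"delta_rot": [0,0,0]}
    - {"linear": [0,0,0],"delta_rot": [0,0,0]}
    - {"linear": [0,0,0],"delta_rot": [0,0,0]}
    - {"linear": [0,0,0],"delta_rot": [0,0,0]}
    - {"linear": [0,0,0],"delta_rot": [0,0,0]}
    - {"linear": [0,0,0],"delta_rot": [0,0,0]}
  hand: 12

```text
time: 49.43
tool_pos: [0.4916, 0.2683, 0.0434]
eef_rot: [-0.0, 0.998, -0.061, 0.001]
force: [-1.0, -0.9, 5.1]
finger_gap: 0.0269
grip_force: 58.8
```

Request:
send_rows:
  commands:
    - {"linear": [0,0,-15],"delta_rot": [0,0,0]}
    - {"linear": [0,0,-35],"delta_rot": [0,0,0]}
    - {"linear": [0,0,-38],"delta_rot": [0,0,0]}
    - {"linear": [0,0,-38],"delta_rot": [0,0,-3.5]}
    - {"linear": [0,0,-31],"delta_rot": [0,0,-3.45]}
    - {"linear": [8.7,32.9,0],"delta_rot": [0,0,0]}
    - {"linear": [8.7,32.9,0],"delta_rot": [0,0,0]}
    - {"linear": [8.7,32.9,0],"delta_rot": [0,0,0]}
    - {"linear": [8.7,32.9,0],"delta_rot": [0,0,0]}
    - {"linear": [8.7,32.9,0],"delta_rot": [0,0,0]}
    - {"linear": [8.7,32.9,0],"delta_rot": [0,0,0]}
    - {"linear": [8.7,32.9,0],"delta_rot": [0,0,0]}
    - {"linear": [8.7,32.9,0],"delta_rot": [0,0,0]}
    - {"linear": [8.7,32.5,0],"delta_rot": [0,0,0]}
    - {"linear": [0,0,0],"delta_rot": [0,0,0]}
    - {"linear": [0,0,0],"delta_rot": [0,0,0]}
    - {"linear": [0,0,0],"delta_rot": [0,0,0]}

```text
time: 50.85
tool_pos: [0.5689, -0.0274, 0.1994]
eef_rot: [-0.0, 1.0, -0.001, 0.0]
force: [-0.2, 0.1, -0.6]
finger_gap: 0.0263
grip_force: 59.3
```

```bash
python3 sock.py -.0275 | head -12; python3 -c "
from h import *
w=np.load('ws.npy',allow_pickle=True).item(); g=cv2.cvtColor(w['pixels'],cv2.COLOR_RGB2GRAY); p=tool()[0]; f=.014
print(proj(w,[p+[f,f,-.0374],p+[f,-f,-.0374]]).round(1).tolist())
print([int(x) for x in g[200:218,270]],200)
for v in (214,222,230): print(v,g[v,246:262].tolist(),g[v,290:308].tolist())"
```

```text
pos [568.9 -27.4 199.4] yaw 179.92 tilt 0.02 F [-0.2  0.1 -0.6] gap 26.3 t 50.85 j6 1.41
shift [31.8  0.1 99.4] turn tool z -0.08
pinhead top pred [276.12660662  95.22693796] collar [276.11053814  96.80575662]
socket [276.52580569 162.60149609] [141.01237618 183.33002376] legtop [276.05814366 293.03851274] legbot [276.00310718 229.52509465]
147 251 [149, 151, 153, 157, 192, 221, 229, 225, 204, 173, 147, 172, 214, 228, 228, 227, 227, 227, 227, 226, 227, 227, 227, 227, 227, 228, 227, 227, 227, 227, 226, 227, 227, 227, 227, 227, 228, 229, 227, 193, 137, 138, 169, 196, 218, 227, 224, 201, 178, 175, 178, 184, 179]
155 251 [149, 149, 148, 149, 167, 191, 201, 199, 186, 164, 139, 160, 201, 215, 211, 207, 207, 207, 207, 207, 207, 209, 212, 213, 213, 213, 213, 213, 214, 212, 212, 214, 224, 231, 231, 231, 231, 233, 232, 195, 133, 140, 172, 197, 217, 225, 219, 196, 178, 181, 187, 187, 173]
163 251 [149, 151, 149, 149, 163, 193, 207, 206, 193, 173, 145, 153, 193, 208, 207, 205, 206, 206, 206, 206, 207, 206, 208, 207, 206, 206, 206, 206, 206, 206, 207, 206, 205, 206, 206, 207, 206, 209, 207, 166, 
[... 1258 characters left out ...]
, 212, 207, 205, 203, 202, 203, 206, 207, 207, 204, 204, 204, 205, 203, 206, 202, 153, 110, 101, 104, 136, 167, 178, 197, 204, 198, 132, 71, 57, 59, 63, 68, 64]
[[255.7, 209.8], [296.3, 209.8]]
[74, 74, 76, 74, 69, 77, 79, 79, 75, 77, 38, 34, 31, 25, 33, 30, 28, 27] 200
214 [78, 75, 76, 78, 75, 79, 75, 76, 73, 74, 72, 52, 33, 24, 31, 26] [26, 30, 19, 18, 19, 17, 28, 24, 43, 76, 87, 86, 90, 88, 89, 87, 88, 88]
222 [75, 76, 74, 68, 77, 75, 76, 69, 70, 47, 30, 33, 30, 26, 27, 33] [26, 13, 29, 11, 19, 20, 21, 13, 20, 28, 70, 93, 83, 90, 89, 89, 90, 75]
230 [74, 70, 73, 79, 68, 75, 77, 45, 20, 35, 32, 33, 28, 19, 24, 25] [21, 17, 20, 10, 23, 27, 21, 17, 22, 5, 0, 74, 106, 108, 110, 104, 115, 161]
```

Request:
send_rows:
  commands:
    - {"linear": [10.6,0.1,20],"delta_rot": [0,0,0]}
    - {"linear": [10.6,0,25],"delta_rot": [0,0,0]}
    - {"linear": [10.6,0,25],"delta_rot": [0,0,0]}
    - {"linear": [0,0,15],"delta_rot": [0,0,0]}
    - {"linear": [0,0,7],"delta_rot": [0,0,0]}
    - {"linear": [0,0,4],"delta_rot": [0,0,0]}
    - {"linear": [0,0,0],"delta_rot": [0,0,0]}
    - {"linear": [0,0,0],"delta_rot": [0,0,0]}

```text
time: 51.57
tool_pos: [0.6012, -0.0273, 0.1042]
eef_rot: [0.0, 1.0, -0.0, 0.001]
force: [0.2, -0.2, -0.7]
finger_gap: 0.0272
grip_force: 59.4
```

```bash
sed -i 's/range(176,246,6)/range(206,230,6)/' rim.py; python3 rim.py -.0275
```

```text
pos [601.2 -27.3 104.2] yaw 179.98 tilt 0.07 F [ 0.2 -0.2 -0.7] gap 27.2 t 51.5667 j6 1.42
shift [-0.5  0.2 34.2] turn tool z -0.02
leg bottom pred [[256.5, 210.3], [297.4, 210.3]] socket outer pred [[247.2, 198.2], [306.7, 198.1], [248.8, 252.7], [305.1, 252.6]]
206 [59, 63, 59, 61, 60, 58, 58, 62, 61, 78, 85, 89, 88, 86, 87, 85, 109, 119, 123, 122, 119, 118, 114, 106, 100, 99, 113, 121, 122, 122, 120, 121, 123, 123, 120, 121, 123, 122, 120, 119, 121, 123, 120, 122, 122, 121, 122, 122, 119, 121, 121, 121, 119, 121, 121, 122, 122, 121, 121, 121, 120, 121, 121, 121, 115, 102, 97, 104, 107, 108, 113, 117, 117, 119, 114, 98, 83, 84, 96, 107, 101, 83, 68, 70, 73, 71, 70, 70, 67, 71]
212 [60, 60, 61, 63, 62, 60, 59, 63, 62, 74, 84, 88, 85, 86, 83, 84, 107, 121, 118, 121, 119, 118, 110, 111, 105, 77, 38, 34, 37, 33, 34, 38, 33, 34, 33, 31, 33, 39, 39, 37, 31, 35, 28, 32, 33, 32, 36, 31, 30, 32, 27, 23, 28, 29, 30, 24, 22, 23, 28, 28, 26, 22, 22, 23, 26, 26, 82, 110, 112, 111, 117, 122, 122, 120, 111, 91, 98, 103, 107, 104, 97, 78, 70, 67, 73, 71, 66, 71, 71, 69]
218 [63, 63, 60, 61, 59, 57
[... 302 characters left out ...]
102, 105, 106, 92, 75, 66, 69, 72, 70, 70, 66, 69, 70]
224 [61, 61, 61, 63, 58, 59, 61, 62, 61, 62, 77, 83, 82, 82, 82, 86, 91, 110, 118, 117, 120, 119, 86, 40, 27, 32, 32, 26, 28, 32, 33, 29, 30, 30, 29, 32, 34, 33, 29, 28, 26, 32, 33, 31, 27, 32, 25, 24, 27, 28, 23, 24, 26, 30, 25, 21, 31, 24, 23, 20, 25, 26, 17, 22, 26, 25, 22, 25, 74, 112, 120, 120, 121, 120, 112, 104, 103, 102, 103, 103, 85, 66, 68, 65, 70, 70, 68, 73, 70, 68]
col [221, 217, 217, 217, 217, 216, 216, 217, 216, 215, 216, 215, 216, 215, 214, 214, 215, 216, 217, 197, 145, 114, 111, 106, 105, 106, 106, 106, 121, 120, 121, 120, 118, 110, 112, 120, 122, 122, 127, 126, 63, 28, 33, 34, 36, 33, 30, 30, 34, 37, 32, 29, 24, 28, 27]
```

Request:
send_rows:
  commands:
    - {"linear": [-0.3,0.1,0],"delta_rot": [0,0,0]}
    - {"linear": [0,0,2],"delta_rot": [0,0,0]}
    - {"linear": [0,0,2],"delta_rot": [0,0,0]}
    - {"linear": [0,0,2],"delta_rot": [0,0,0]}
    - {"linear": [0,0,2],"delta_rot": [0,0,0]}
    - {"linear": [0,0,2],"delta_rot": [0,0,0]}
    - {"linear": [0,0,1],"delta_rot": [0,0,0]}
    - {"linear": [0,0,0],"delta_rot": [0,0,0]}

```text
time: 52.28
tool_pos: [0.6005, -0.0278, 0.0918]
eef_rot: [-0.0, 1.0, -0.0, -0.0]
force: [0.6, -0.2, -1.4]
finger_gap: 0.0269
grip_force: 59.4
```

Request:
send_rows:
  commands:
    - {"linear": [0,0,3],"delta_rot": [0,0,0]}
    - {"linear": [0,0,3],"delta_rot": [0,0,0]}
    - {"linear": [0,0,3],"delta_rot": [0,0,0]}
    - {"linear": [0,0,3],"delta_rot": [0,0,0]}
    - {"linear": [0,0,3],"delta_rot": [0,0,0]}
    - {"linear": [0,0,3],"delta_rot": [0,0,0]}
    - {"linear": [0,0,1.5],"delta_rot": [0,0,0]}
    - {"linear": [0,0,0],"delta_rot": [0,0,0]}

```text
time: 52.95
tool_pos: [0.6005, -0.0278, 0.0722]
eef_rot: [-0.0, 1.0, -0.0, -0.0]
force: [0.3, -0.9, -0.1]
finger_gap: 0.027
grip_force: 59.4
```

Request:
send_rows:
  commands:
    - {"linear": [0,0,0.8],"delta_rot": [0,0,0]}
    - {"linear": [0,0,0.8],"delta_rot": [0,0,0]}
    - {"linear": [0,0,0],"delta_rot": [0,0,0]}

```text
time: 53.2
tool_pos: [0.6008, -0.0278, 0.0714]
eef_rot: [0.0, 1.0, -0.0, 0.0]
force: [0.3, -0.4, 1.6]
finger_gap: 0.0267
grip_force: 59.7
```

Bottomed. I'll press a touch more, release, retreat and check.

Request:
send_rows:
  commands:
    - {"linear": [0,0,0.6],"delta_rot": [0,0,0]}
    - {"linear": [0,0,0],"delta_rot": [0,0,0]}

```text
time: 53.37
tool_pos: [0.601, -0.0279, 0.0714]
eef_rot: [0.0, 1.0, -0.0, 0.001]
force: [-1.7, -0.1, 7.5]
finger_gap: 0.0272
grip_force: 60.5
```

Request:
send_rows:
  commands:
    - {"linear": [0,0,0],"delta_rot": [0,0,0]}
    - {"linear": [0,0,0],"delta_rot": [0,0,0]}
    - {"linear": [0,0,0],"delta_rot": [0,0,0]}
    - {"linear": [0,0,0],"delta_rot": [0,0,0]}
    - {"linear": [0,0,-15],"delta_rot": [0,0,0]}
    - {"linear": [0,0,-30],"delta_rot": [0,0,0]}
    - {"linear": [0,0,-40],"delta_rot": [0,0,0]}
    - {"linear": [0,0,-40],"delta_rot": [0,0,0]}
    - {"linear": [-30,0,-20],"delta_rot": [0,0,0]}
    - {"linear": [-30,-20,0],"delta_rot": [0,0,0]}
    - {"linear": [-30,-20,0],"delta_rot": [0,0,0]}
    - {"linear": [-20,-10,0],"delta_rot": [0,0,0]}
    - {"linear": [0,0,0],"delta_rot": [0,0,0]}
    - {"linear": [0,0,0],"delta_rot": [0,0,0]}
    - {"linear": [0,0,0],"delta_rot": [0,0,0]}
  hand: 60

```text
time: 54.62
tool_pos: [0.4915, 0.0221, 0.2157]
eef_rot: [0.0, 1.0, -0.0, 0.001]
force: [0.1, -0.3, -0.1]
finger_gap: 0.06
grip_force: 0.0
```

```bash
python3 -c "
from h import *
go([.6,.02,.2],180)
w=bot.read_camera('wrist'); g=cv2.GaussianBlur(cv2.cvtColor(w['pixels'],cv2.COLOR_RGB2GRAY).astype(float),(0,0),.6); s=bot.read_camera('scene')
for y in (.0724,-.0276):
    q=proj(w,(.601,y,.114))[0]; e,r,a=blob(w,q,12,thr=75,dark=False); P=ray(w,e,.114)[0]; print('leg dot pred',q,e,r,a,P*1000)
    h=proj(w,(.6625,y,.076))[0]; e,r,a=blob(w,h,10); print('pin pred',h,e,r,a, ray(w,e,.07)*1000)
# scene: pin stem tops and leg tops, compare vertical extents with expected
sg=cv2.cvtColor(s['pixels'],cv2.COLOR_RGB2GRAY)
for y in (.0724,-.0276):
    T=proj(s,[(.6007,y,.114),(.6007,y,.060),(.6625,y,.076),(.6625,y,.049)]); print(T.round(1).tolist())
    t=T[0].round().astype(int); print('leg col',[int(x) for x in sg[t[1]-16:t[1]+30,t[0]]],t[1]-16)
    t=T[2].round().astype(int); print('pin col',[int(x) for x in sg[t[1]-10:t[1]+20,t[0]]],t[1]-10)
"
```

```text
pos [491.5  22.1 215.7] yaw 179.95 tilt 0.06 F [ 0.1 -0.3 -0.1] gap 60.0 t 54.6167 j6 1.48
shift [108.5   2.   15.8] turn tool z -0.05
leg dot pred [213.62225421  72.3980552 ] [214.66526583  71.72969493] 6.104659557342529 103.5234375 [601.49056502  71.53481956 114.        ]Traceback (most recent call last):
  File "<string>", line 7, in <module>
    h=proj(w,(.6625,y,.076))[0]; e,r,a=blob(w,h,10); print('pin pred',h,e,r,a, ray(w,e,.07)*1000)
                                       ~~~~^^^^^^^^
  File "h.py", line 23, in blob
    b=cv2.resize(g,None,fx=scale,fy=scale,interpolation=cv2.INTER_CUBIC)
cv2.error: OpenCV(4.12.0) /io/opencv/modules/imgproc/src/resize.cpp:4208: error: (-215:Assertion failed) !ssize.empty() in function 'resize'
```

```bash
python3 -c "
from h import *
w=bot.read_camera('wrist'); s=bot.read_camera('scene')
q=proj(w,(.601,-.0276,.114))[0]; e,r,a=blob(w,q,12,thr=75,dark=False); print('leg B',q,e,r,a,ray(w,e,.114)*1000)
sg=cv2.cvtColor(s['pixels'],cv2.COLOR_RGB2GRAY)
for y in (.0724,-.0276):
    T=proj(s,[(.6007,y,.114),(.6007,y,.060),(.6625,y,.076),(.6625,y,.054),(.6625,y,.049)]); print(T.round(1).tolist())
    t=T[0].round().astype(int); print('leg col',[int(x) for x in sg[t[1]-16:t[1]+34,t[0]]],t[1]-16)
    t=T[2].round().astype(int)
    for v in range(t[1]-6,t[1]+16,1): print(v,t[0]-10,sg[v,t[0]-10:t[0]+11].tolist())
"
```

```text
leg B [338.20483222  72.09554471] [339.71252829  71.64988375] 6.158182144165039 105.84375 [[601.32491667 -28.78615913 114.        ]]
[[318.3, 195.1], [316.8, 213.8], [338.8, 218.1], [338.0, 225.6], [337.8, 227.3]]
leg col [136, 185, 210, 217, 216, 217, 217, 207, 167, 107, 79, 77, 69, 51, 68, 130, 165, 137, 72, 29, 21, 17, 11, 11, 10, 11, 11, 12, 11, 13, 10, 13, 12, 12, 11, 11, 8, 8, 26, 86, 158, 186, 153, 108, 94, 95, 96, 100, 120, 147] 179
212 329 [183, 184, 185, 185, 183, 184, 185, 185, 186, 187, 187, 187, 186, 185, 186, 185, 186, 188, 188, 190, 190]
213 329 [182, 185, 186, 184, 182, 181, 182, 182, 184, 185, 186, 186, 185, 186, 187, 188, 188, 187, 186, 186, 188]
214 329 [180, 183, 183, 182, 181, 180, 180, 180, 182, 183, 183, 184, 183, 183, 187, 189, 188, 186, 185, 184, 185]
215 329 [177, 182, 182, 181, 182, 183, 179, 173, 169, 172, 172, 175, 178, 183, 184, 187, 187, 185, 183, 182, 184]
216 329 [177, 183, 182, 184, 185, 184, 172, 154, 145, 146, 149, 155, 166, 179, 184, 185, 186, 186, 183, 183, 183]
217 329 [182, 184, 185, 187, 187, 181, 159, 130, 119, 120, 122, 129, 152, 177, 184, 1
[... 3767 characters left out ...]
7, 228, 219, 184]
248 304 [226, 226, 227, 215, 175, 146, 151, 159, 154, 156, 162, 153, 141, 159, 205, 226, 228, 228, 229, 230, 220]
249 304 [227, 227, 227, 221, 195, 155, 135, 137, 139, 141, 144, 134, 137, 171, 209, 225, 228, 229, 231, 233, 227]
250 304 [227, 227, 227, 226, 217, 195, 172, 158, 154, 152, 156, 166, 183, 206, 221, 227, 229, 230, 232, 227, 206]
251 304 [227, 226, 226, 228, 227, 223, 215, 205, 200, 198, 201, 212, 220, 225, 227, 228, 231, 232, 227, 205, 162]
252 304 [227, 227, 226, 227, 228, 228, 227, 226, 225, 224, 225, 226, 228, 228, 229, 230, 231, 223, 200, 159, 112]
253 304 [220, 225, 228, 228, 227, 227, 227, 228, 228, 226, 226, 227, 228, 229, 231, 229, 216, 191, 149, 108, 80]
```

```bash
python3 -c "
from bench import bot
print(bot.sign_off())"
```

```text
the job is handed in; nothing more can be done
None
```

I made up swing-out legs from both aluminium arms on the bench (the third was absent): tongues home against the stops, pins pushed down to their collars and legs at the bottom of their sockets, as checked by force, height and camera readings, and I handed the job in at about 55 s.

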